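Load and lock the burn-in dock

TASK

Load every power module on the bench into a bay of its own in the burn-in dock: tilt it so its yellow-striped toe goes down through the slot and under the deck on the side away from the crank, then bring it upright and draw it towards the crank until the foot lies flat on the bay's floor with the heel under the deck too. When all are in, unfold the crank handle until it stands upright, then wind the crank clockwise one full turn to its stop so that the red bars lock the modules, and fold the handle down flat on its arm again. Leave the two cartons and the tape roll where they are.

Things in the scene. Friction and masses are not known exactly. Their poses are not given: they have to be found in the camera images.
- dock: grey dock with aluminium deck, fixed; place and heading vary. x runs along the row of bays (about to the robot's left), y towards the robot, z up. Origin 16 mm above the bench (on a plinth), 48 mm below the middle slot's centre. Outside x -128 to +115, y -28 to +36 mm, deck top at z 48 mm; then a base to x 168 mm with the blue crank column (40 mm square at x 146, to z 90 mm)
- bay_1 (a point): right bay: centre of its slot, at the deck's top (64 mm above the bench); axes as the dock's. Bays lie 80 mm apart in x. Below the 4 mm deck each is a cavity 44 mm wide (y), x -45 to +32 mm from this point, its floor 42 mm below it; the slot opens only x -22 to +22 mm, y -22 to +22 mm, so the 60 mm foot cannot pass level
- bay_2 (a point): middle bay, same point. To load: tilt the module 30 to 40 degrees, toe down, block leaning to -x; pass the toe down through the slot and under the deck on the -x side; bring it upright as the heel drops in; draw it to +x. Seated: foot on the floor, its x along the dock's x, block's axis about 5 mm to +x of this point (it can slide from -7 to +10 mm)
- bay_3 (a point): left bay, next to the crank, same point. Locking bar on the deck: a steel strip at y 25 to 32 mm (6 mm high) with a red crossbar, 5 mm high, before each slot; at the start this lies x -39 to -25 mm from this point, over solid deck, clear of the slot; locked, it lies at x -19 to -5 mm, at the block's toe side
- module_orange_mid (a point): power module with orange block, loose, 0.16 kg, may be absent: foot 60 (x) x 36 (y) x 5 mm, on it an upright block 14 (x) x 24 (y) mm, top 85 mm above the underside. Point: block's axis, 42.5 mm above the underside; z up along the block. The foot's toe (yellow stripe; yellow mark on that side of the block's top) reaches 38 mm to -x of this axis, its heel 22 mm to +x. Stands upright. Grip near the top, across its 24 mm
- module_blue_mid (a point): power module with blue block, loose, 0.16 kg, may be absent: foot 60 (x) x 36 (y) x 5 mm, on it an upright block 14 (x) x 24 (y) mm, top 85 mm above the underside. Point: block's axis, 42.5 mm above the underside; z up along the block. The foot's toe (yellow stripe; yellow mark on that side of the block's top) reaches 38 mm to -x of this axis, its heel 22 mm to +x. Stands upright. Grip near the top, across its 24 mm
- module_green_mid (a point): power module with green block, loose, 0.16 kg, may be absent: foot 60 (x) x 36 (y) x 5 mm, on it an upright block 14 (x) x 24 (y) mm, top 85 mm above the underside. Point: block's axis, 42.5 mm above the underside; z up along the block. The foot's toe (yellow stripe; yellow mark on that side of the block's top) reaches 38 mm to -x of this axis, its heel 22 mm to +x. Stands upright. Grip near the top, across its 24 mm
- crank_axis (a point): point on the vertical axis of the crank, 132 mm above the bench, level with the pivot of the folding handle; axes as the dock's (it does not turn with the crank). 146 mm from the dock's origin in x
- crank (a joint): turn of the crank, rad, 0 to 6.28 (a stop at each end), growing clockwise seen from above; starts at 0 to 0.4. Steel arm 16 mm wide, 98 to 106 mm above the dock's origin, just clear of the seated modules; at c it points to (cos c, -sin c) in the dock's x, y, so to +x at 0. A full turn slides the locking bar 20 mm to +x, its red crossbars beside the seated blocks. Friction 0.1 N m; stays where left
- handle (a joint): fold of the crank handle, rad: 0 folded, lying on the arm from its pivot back towards the crank's axis; 1.571 (stop) upright, for cranking. Pivot 45 mm out along the arm, 132 mm above the bench, pin level and square to the arm. Black round sleeve 16 mm thick, spins freely, 10 to 56 mm from the pivot. Friction 0.05 N m holds it anywhere; starts at 0 to 0.2
- handle_grip (a point): point on the handle sleeve's axis, 42 mm from the pivot
- fuse_box_mid (a point): blue carton 45 x 70 x 30 mm, loose bystander; its centre. Not listed: the fixed bench vice, 82 mm high, whose back is at world x 0.57 between y 0.11 and 0.39, on the robot's side of the modules
- tape_blue_mid (a point): blue tape roll, 60 mm across, 28 mm high, loose bystander; its centre
- relay_box_mid (a point): brown carton 30 x 50 x 20 mm, loose bystander; its centre

How it is judged:
By the outcome, as a careful person would: the job done as asked, in the order asked, and still so for the second after the job is handed in, with the robot touching nothing.
Of module_orange, module_blue, module_green only 2 to 3 are there at a start; the rules pass over those that are not, and their reading is None.
At some moment in a run one of module_orange, module_blue, module_green may be knocked a few centimetres aside while the robot is not near it.
It also fails if it takes over 210 s, if anything falls off the work surface, if the arm or the gripper's body presses on something with over 40 N, if the wrist force passes 120 N, or if a joint passes its speed limit or range.

ROBOT

A 6-joint arm with a two-finger parallel gripper is mounted at the origin on a cart in front of the work surface, level with it; the furniture and walls round the work are solid. World frame = base frame: x ahead of the robot, y to its left, z up, the work surface at z = 0. Lengths are in m, angles in rad, forces in N, time in s.
With the tool pointing down it reaches from about 0.4 to 0.825 m from the base axis. Payload 7 kg.
Tool frame: the origin (TCP) lies midway between the tips of the shut fingers; the grasp point (between the pads) lies 19 mm behind it; z points along the fingers, y is the line along which they close (so a half turn about z gives the same grasp; the last joint's range is limited). The gripper opens to 88 mm and grips with 3 to 60 N. Pads are 19 mm wide; open, the fingers measure 130 mm over their backs; the gripper's body (78 mm by 193 mm) begins 47 mm behind the grasp point.
Start: joints at [-0.828, 0.359, 0.012, 0, -1.224, -0.288], TCP at [0.296, -0.606, 0.227] pointing down, gripper open.
Joint ranges: [-3.07, 3.07], [-1.43, 2.12], [-1.02, 1.25], [-3.03, 1.67], [-3.05, -0], [-3.03, 3.03]. Speed limits (rad/s): [2.39, 2.39, 3.01, 3.14, 3.14, 3.14].

INTERFACE

Orientations are given as [roll, pitch, yaw] about the fixed x, y, z axes, in that order (R = Rz(yaw) Ry(pitch) Rx(roll)).
In Python, from station import get_state, grab_frame, calibration, job_done, boxes_of, regions_of, spot_point gives the robot as it stands. The module is installed in compiled form; this text tells all that it offers.
- The arm moves only by the tool arm_command, never from a script. Its argument "commands" is a list of rows, each an object of numbers: "tx", "ty", "tz": the shift along the tool's x, y, z each as a share of 25 cm, from -1 to 1; "twist": the turn about the tool's z as a share of 180 degrees, from -1 to 1. A call has exactly 8 rows; each row is the pose to reach, as a shift and turn from the pose commanded when the call began, along the tool's axes at that moment, turning the shorter way round; what a row does not reach only later rows make up. A row lasts 1/12 s, in which the tool goes at most 41.7 mm and 7.16 degrees, less where a joint would pass 70% of its speed; a pose out of reach is approached as far as the arm can. A call with a number of a shift or a turn outside -1 to 1 is refused whole. A call with a gripper value outside its range is refused whole. "claw" is the opening, from 0 (shut) to 1 (fully open), set as the call begins (left out, the last holds). The fingers move at their own pace and stop on an object; "grip_force" is the grip in N (left out, the last holds). Time passes only in rows, so rows that repeat a pose let the fingers close, or fill a call up. It gives the time, the measured TCP pose, the force, the opening and the grip force at its end, in the units of the state.
- get_state(): the state, without advancing time (a new reading comes with each control period).
- grab_frame(name): name is "scene" or "side" or "wrist"; returns the picture (420x560x3 uint8, red, green, blue); there is no depth.
- calibration(name): a dict with "camera_matrix" (3x3 intrinsics, pixels), "extrinsics" (4x4, takes a point from camera to world coordinates). Camera axes: x right, y down, z forward; pixel columns grow to the right and rows downward; lengths in m; the calibration is good to about 2 mm. The wrist camera is an equidistant fisheye: a pixel r from the principal point sees the ray r / f radians off the axis. A picture is of the moment at which its call begins: read the wrist's pose just before it. calibration takes no time and is no camera call; for the wrist camera it gives the pose at the moment of the call.
- job_done(): hands the job in; it is judged then, once.
Trained networks look in the newest picture that a camera, given by its name, has taken for a name from the list of things; names that differ only in an ending like _2 or _b are one class to them, and where a whole thing is asked for, a point or a joint stands for the part that bears it (a point fixed in the world has none). Each returns a list of dicts, best first, with "score" (0 to 1); they miss things now and then, are a little off and sometimes report something else, mostly with a low value. They report only what shows in the picture. A call takes as long as a camera call.
- boxes_of(query, camera): "rect" ([left, top, right, bottom] in pixels, round what is visible of it).
- regions_of(query, camera): "region" (420x560 bool, what is visible of it) and "rect" ([left, top, right, bottom] in pixels, round what is visible of it).
- spot_point(query, camera): "uv" ([column, row] in pixels: a listed point, or the origin of a listed thing).
The state is a dict: "t": time; "q": joint angles; "qd": joint speeds; "joint_efforts": joint torques, N m; "eef_pos": TCP position; "ee_rot": TCP orientation; "force": force on the tool from outside, world axes, zero at the start; "moment": the same for the moment, N m; "width": finger opening in m; "gripper_force": force on a finger pad.
Only numpy, scipy, OpenCV 4.12 (cv2) and the standard library are available. Lean on these libraries where they do the work, as an engineer would, in place of code of your own. Each camera call takes 0.05 s, during which the arm holds its last target. There are 200 camera calls.

## Working session

There is one attempt and no reset: what is moved stays moved. The work goes in short steps, Python scripts to look and compute and a tool call to move; the robot and the scene stay as the last step left them, time stands still between calls to the robot, and variables do not carry over. Pictures are saved under pics/ and viewed, at most 14 in all, crops included, and the job is handed in when it is done.

Besides the shell and the picture viewer there is one more tool, called after "Call:" as name(argument=value, ...) on one line, values as JSON. arm_command: Moves the arm, as the interface text tells. Shift numbers are shares of 25 cm and turn numbers shares of 180 degrees, none past 1 either way. Its arguments: {"type":"object","properties":{"commands":{"type":"array"},"claw":{"type":"number"},"grip_force":{"type":"number"}},"required":["commands"]}

```bash
mkdir -p pics; cat > h.py <<'E'
import numpy as np, cv2, json
from station import *
NM=['module_orange','module_blue','module_green']
def snap(c,fn=None):
    im=grab_frame(c)
    if fn: cv2.imwrite('pics/'+fn+'.png',im[:,:,::-1])
    return im
def ray(c,uv,cal=None):
    cal=cal or calibration(c); K=np.array(cal['camera_matrix']);E=np.array(cal['extrinsics'])
    d=np.array([(uv[0]-K[0,2])/K[0,0],(uv[1]-K[1,2])/K[1,1],1.])
    if c=='wrist':
        r=np.hypot(*d[:2]); d=np.array([d[0]/r*np.sin(r),d[1]/r*np.sin(r),np.cos(r)]) if r>1e-9 else np.array([0,0,1.])
    return E[:3,3],E[:3,:3]@d
def onz(c,uv,z,cal=None):
    o,d=ray(c,uv,cal); return o+d*(z-o[2])/d[2]
def proj(c,P,cal=None):
    cal=cal or calibration(c); K=np.array(cal['camera_matrix']);E=np.array(cal['extrinsics'])
    p=E[:3,:3].T@(np.array(P)-E[:3,3])
    if c=='wrist':
        r=np.hypot(p[0],p[1]); a=np.arctan2(r,p[2]); n=p[:2]/r*a
    else: n=p[:2]/p[2]
    return np.array([K[0,0]*n[0]+K[0,2],K[1,1]*n[1]+K[1,2]])
def tri(obs):
    A=np.zeros((3,3));b=np.zeros(3)
    for o,d in obs:
        d=d/np.linalg.norm(d);M=np.eye(3)-np.outer(d,d);A+=M;b+=M@o
    x=np.linalg.solve(A,b); return x,max(np.linalg.norm((np.eye(3)-np.outer(d,d)/(d@d))@(x-o)) for o,d in obs)
E
python3 - <<'E'
from h import *
print(get_state())
for c in ['scene','side']:
    snap(c,c+'0'); print(c,np.round(np.array(calibration(c)['extrinsics'])[:3],3).tolist(),calibration(c)['camera_matrix'])
res={}
for q in ['module_orange_mid','module_blue_mid','module_green_mid','bay_1','bay_2','bay_3','crank_axis','handle_grip','fuse_box_mid','tape_blue_mid','relay_box_mid','dock']:
    o=[]
    for c in ['scene','side']:
        r=spot_point(q,c)
        print(q,c,[(np.round(x['uv'],1).tolist(),round(x['score'],2)) for x in r[:2]])
        if r: o.append(ray(c,r[0]['uv']))
    if len(o)==2: x,e=tri(o); print('   ',np.round(x,4),round(e,4))
E
```

```text
{'t': 0.0, 'q': array([-8.27863813e-01,  3.59367219e-01,  1.10268017e-02, -3.78716567e-04,
       -1.22406760e+00, -2.88085650e-01]), 'qd': array([ 1.41511227e-03, -1.31651498e-05, -6.81091670e-04,  6.18558450e-04,
       -6.11223600e-04,  1.96484589e-04]), 'joint_efforts': array([-1.24684384e-04, -5.82724643e+01,  2.93055296e+01,  6.99744165e+00,
        6.64417574e-03, -1.48662589e-04]), 'eef_pos': array([ 0.29629744, -0.60593466,  0.22561629]), 'ee_rot': array([ 3.13994622e+00, -1.16613499e-04, -2.68687468e+00]), 'force': array([ 0.64906085, -0.80411904,  0.27815919]), 'moment': array([-0.02333647, -0.03825055, -0.01033194]), 'gripper_force': 0.0, 'width': 0.08785600495690293}
scene [[-0.533, -0.482, 0.695, -0.111], [-0.846, 0.302, -0.44, 0.561], [0.002, -0.822, -0.569, 0.666]] [[400.3960041    0.         281.32967723]
 [  0.         400.3960041  218.62843243]
 [  0.           0.           1.        ]]
side [[0.785, -0.242, 0.57, 0.075], [-0.619, -0.328, 0.713, -0.494], [0.014, -0.913, -0.407, 0.443]] [[379.24214377   0.         275.56291452]
 [  0.         379.24214377 210.498352
[... 1043 characters left out ...]
5.6, 247.0], 0.54)]
    [0.4858 0.0492 0.1323] 0.002
handle_grip scene [([327.0, 215.8], 0.61)]
handle_grip side [([270.7, 214.6], 0.67)]
    [0.4963 0.0478 0.1291] 0.0004
fuse_box_mid scene [([180.9, 304.5], 0.78)]
fuse_box_mid side [([318.5, 273.1], 0.61)]
    [ 0.9203  0.3318 -0.3539] 0.0288
tape_blue_mid scene [([301.4, 227.9], 0.79), ([343.7, 217.9], 0.33)]
tape_blue_mid side [([316.8, 247.8], 0.95)]
    [0.6178 0.0345 0.016 ] 0.0018
relay_box_mid scene [([344.2, 220.2], 0.42)]
relay_box_mid side [([314.4, 299.2], 0.68), ([350.2, 299.1], 0.49)]
    [ 0.5366 -0.0702  0.0115] 0.0338
dock scene [([372.1, 235.3], 0.96)]
dock side [([317.6, 298.1], 0.86)]
    [ 0.4855 -0.1041  0.0199] 0.0022
```

View pics/scene0.png

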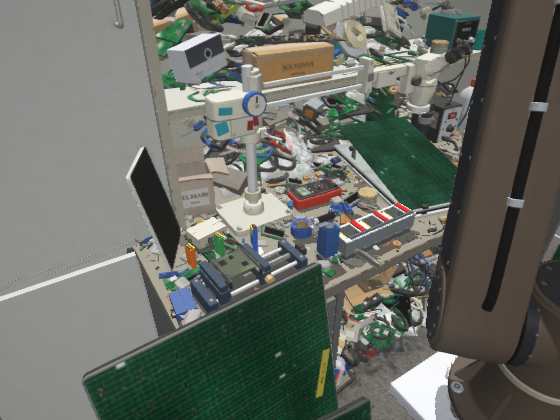

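View pics/side0.png

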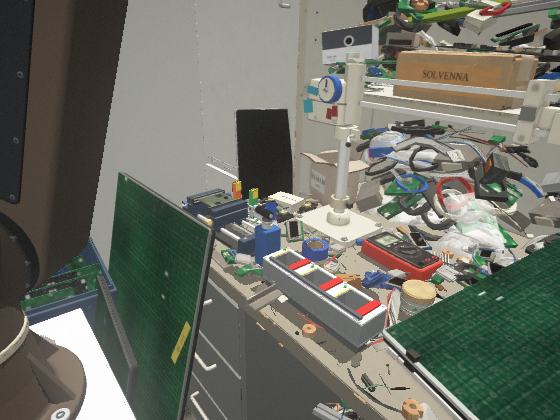

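```bash
python3 - <<'E'
from h import *
for n,a,b in [('postbase',(254,208),(339,218)),('posttop',(252,70),(352,38)),('dial',(254,104),(329,90)),('headbox_low',(215,135),(325,118)),('postmid',(252,150),(344,140)),('boomR',(368,75),(500,60)),('monitor top',(147,150),(237,110))]:
    x,e=tri([ray('scene',a),ray('side',b)]); print(n,np.round(x,3),round(e,3))
for c in ['scene','side']:
  for q in ['bay_1','crank','handle_grip']:
    print(c,q,[(np.round(x['uv'],1).tolist(),round(x['score'],2), np.round(onz(c,x['uv'],.064),3).tolist()) for x in spot_point(q,c)])
for n in NM:
  for c in ['scene','side']:
    print(n,c,[(np.round(x['rect']).tolist(),round(x['score'],2)) for x in boxes_of(n+'_mid',c)[:3]])
for c,l in [('scene',[(190,247),(219,235),(255,226)]),('side',[(237,182),(253,189),(271,204)])]:
    for uv in l: print(c,uv,np.round(onz(c,uv,.085),3))
E
```

```text
postbase [0.763 0.103 0.024] 0.001
posttop [0.744 0.1   0.436] 0.017
dial [0.711 0.118 0.349] 0.002
headbox_low [0.782 0.195 0.266] 0.001
postmid [0.755 0.106 0.223] 0.01
boomR [ 0.695 -0.225  0.399] 0.026
monitor top [0.657 0.394 0.295] 0.025
scene bay_1 [([370.1, 220.4], 0.94, [0.493, -0.098, 0.064]), ([350.0, 231.0], 0.72, [0.485, -0.022, 0.064]), ([392.3, 210.6], 0.58, [0.496, -0.181, 0.064])]Traceback (most recent call last):
  File "<stdin>", line 6, in <module>
ValueError: it knows: bay, crank_axis, dock, fuse_box_mid, handle_grip, module_blue_mid, module_green_mid, module_orange_mid, relay_box_mid, tape_blue_mid
```

```bash
python3 - <<'E'
import cv2
a=cv2.imread('pics/scene0.png')[205:325,150:310]; b=cv2.imread('pics/side0.png')[170:290,190:350]
cv2.imwrite('pics/c0.png',cv2.resize(cv2.hconcat([a,b]),(800,300),interpolation=cv2.INTER_CUBIC))
E
```

```text
(no output)
```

View pics/c0.png

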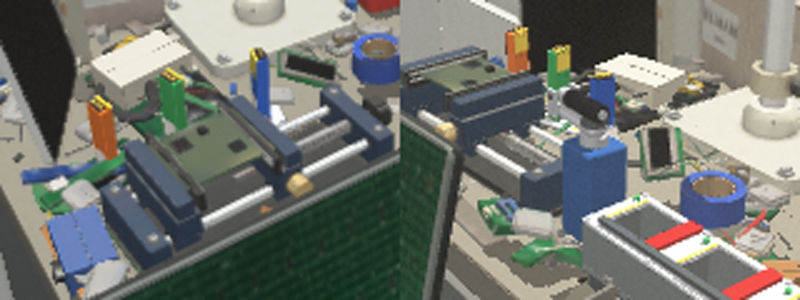

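```bash
cat >> h.py <<'E'
def go(x,y,z,yaw_deg,s=None):
    s=s or get_state(); p=s['eef_pos']; R=cv2.Rodrigues(np.zeros(3))[0]
    yaw=s['ee_rot'][2]; X=np.array([np.cos(yaw),np.sin(yaw),0]);Y=np.array([np.sin(yaw),-np.cos(yaw),0])
    d=np.array([x,y,z])-p; dy=(np.radians(yaw_deg)-yaw+np.pi)%(2*np.pi)-np.pi
    return 'tx %.4f ty %.4f tz %.4f twist %.4f'%(d@X/.25,d@Y/.25,-d[2]/.25,-np.degrees(dy)/180)
E
python3 - <<'E'
from h import *
print(go(.42,-.1,.33,-86))
E
```

```text
tx -1.3336 ty 1.6026 tz -0.4138 twist -0.3774
```

Call:
arm_command(commands=[{"tx": -0.1, "ty": 0.12, "tz": -0.1}, {"tx": -0.2, "ty": 0.24, "tz": -0.2}, {"tx": -0.3, "ty": 0.36, "tz": -0.3}, {"tx": -0.4, "ty": 0.48, "tz": -0.41}, {"tx": -0.5, "ty": 0.6, "tz": -0.41}, {"tx": -0.6, "ty": 0.72, "tz": -0.41}, {"tx": -0.67, "ty": 0.8, "tz": -0.41}, {"tx": -0.67, "ty": 0.8, "tz": -0.41}])

```text
invalid input
```

Call:
arm_command(commands=[{"tx": -0.1, "ty": 0.12, "twist": -0.04}, {"tx": -0.2, "ty": 0.24, "twist": -0.08}, {"tx": -0.3, "ty": 0.36, "twist": -0.12}, {"tx": -0.4, "ty": 0.48, "twist": -0.16}, {"tx": -0.5, "ty": 0.6, "twist": -0.2}, {"tx": -0.6, "ty": 0.72, "twist": -0.24}, {"tx": -0.66, "ty": 0.8, "twist": -0.28}, {"tx": -0.66, "ty": 0.8, "twist": -0.3}])

```text
invalid input
```

```bash
python3 - <<'E'
from h import *
s=get_state(); print(s['t'],s['eef_pos'],s['ee_rot'],s['q'])
cal=calibration('wrist'); snap('wrist','w1')
print(np.round(cal['extrinsics'],3).tolist(),cal['camera_matrix'][0])
for q,z in [('bay_1',.064),('crank_axis',.132),('handle_grip',.132)]:
    print(q,[(np.round(x['uv'],1).tolist(),round(x['score'],2), np.round(onz('wrist',x['uv'],z,cal),4).tolist()) for x in spot_point(q,'wrist')])
E
```

```text
1.35 [ 0.29651425 -0.60637996  0.22655769] [ 3.14158861e+00  4.24049985e-06 -2.68674885e+00] [-8.27877491e-01  3.58629085e-01  1.19373196e-02 -5.54581775e-06
 -1.22410724e+00 -2.88073144e-01]
[[-0.439, 0.855, 0.276, 0.222], [0.898, 0.418, 0.135, -0.643], [0.001, 0.308, -0.952, 0.385], [0.0, 0.0, 0.0, 1.0]] [325.1922621    0.         280.85729935]
bay_1 []
crank_axis []
handle_grip []
```

View pics/w1.png

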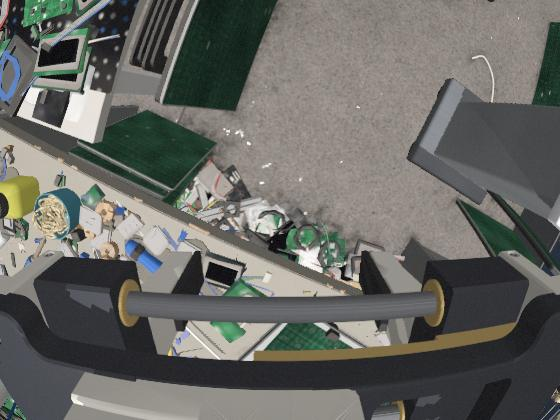

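Call:
arm_command(commands=[{"tx": -0.1, "ty": 0.12, "tz": -0.1, "twist": 0}, {"tx": -0.2, "ty": 0.24, "tz": -0.2, "twist": 0}, {"tx": -0.3, "ty": 0.36, "tz": -0.3, "twist": 0}, {"tx": -0.4, "ty": 0.48, "tz": -0.41, "twist": 0}, {"tx": -0.5, "ty": 0.6, "tz": -0.41, "twist": 0}, {"tx": -0.6, "ty": 0.72, "tz": -0.41, "twist": 0}, {"tx": -0.67, "ty": 0.8, "tz": -0.41, "twist": 0}, {"tx": -0.67, "ty": 0.8, "tz": -0.41, "twist": 0}])

```text
t: 2.22
eef_pos: [0.3603, -0.3485, 0.3306]
ee_rot: [-3.14, 0.003, -2.683]
force: [-1.1, -0.1, -0.7]
width: 0.0878
gripper_force: 0.0
```

Call:
arm_command(commands=[{"tx": -0.1, "ty": 0.12, "tz": 0, "twist": -0.04}, {"tx": -0.2, "ty": 0.24, "tz": 0, "twist": -0.08}, {"tx": -0.3, "ty": 0.36, "tz": 0, "twist": -0.12}, {"tx": -0.4, "ty": 0.48, "tz": 0, "twist": -0.16}, {"tx": -0.5, "ty": 0.6, "tz": 0, "twist": -0.2}, {"tx": -0.6, "ty": 0.72, "tz": 0, "twist": -0.24}, {"tx": -0.66, "ty": 0.8, "tz": 0, "twist": -0.28}, {"tx": -0.66, "ty": 0.8, "tz": 0, "twist": -0.3}])

```text
t: 2.88
eef_pos: [0.4202, -0.0975, 0.3294]
ee_rot: [-3.14, 0.001, -1.734]
force: [0.7, -0.5, 0.9]
width: 0.0874
gripper_force: 0.0
```

```bash
python3 - <<'E'
from h import *
s=get_state(); print(s['t'],s['eef_pos'],s['ee_rot'],s['q'])
cal=calibration('wrist'); snap('wrist','w1')
for q,z in [('bay_1',.064),('crank_axis',.132),('handle_grip',.132)]:
    print(q,[(np.round(x['uv'],1).tolist(),round(x['score'],2), np.round(onz('wrist',x['uv'],z,cal),4).tolist()) for x in spot_point(q,'wrist')])
E
```

```text
2.8833 [ 0.42020756 -0.09754225  0.32936572] [-3.14045953e+00  1.06793346e-03 -1.73354358e+00] [ 2.32122069e-01 -1.14988414e-01 -3.07977406e-01 -5.60412692e-04
 -1.37635061e+00 -3.94762047e-01]
bay_1 [([226.5, 179.9], 0.78, [0.4949, -0.099, 0.064]), ([247.0, 304.0], 0.68, [0.5071, 0.0989, 0.064]), ([217.0, 121.9], 0.64, [0.4923, -0.1778, 0.064]), ([241.8, 231.8], 0.55, [0.4892, -0.0221, 0.064])]
crank_axis [([246.1, 298.7], 0.97, [0.4904, 0.0457, 0.132])]
handle_grip [([246.0, 302.6], 0.48, [0.4918, 0.0518, 0.132])]
```

View pics/w1.png

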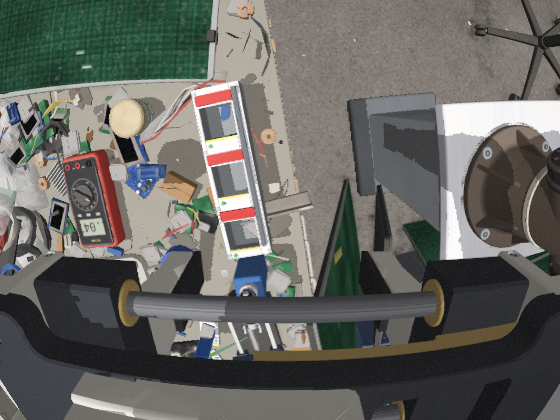

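Call:
arm_command(commands=[{"tx": -0.1, "ty": 0, "tz": 0, "twist": -0.035}, {"tx": -0.2, "ty": 0, "tz": 0, "twist": -0.07}, {"tx": -0.3, "ty": 0, "tz": 0, "twist": -0.105}, {"tx": -0.4, "ty": 0, "tz": 0, "twist": -0.14}, {"tx": -0.5, "ty": 0, "tz": 0, "twist": -0.175}, {"tx": -0.6, "ty": 0, "tz": 0, "twist": -0.21}, {"tx": -0.7, "ty": 0, "tz": 0, "twist": -0.245}, {"tx": -0.8, "ty": 0, "tz": 0, "twist": -0.28}])

```text
t: 3.75
eef_pos: [0.4543, 0.0961, 0.3291]
ee_rot: [-3.141, -0.0, -0.864]
force: [1.7, -0.6, -0.6]
width: 0.0876
gripper_force: 0.0
```

Call:
arm_command(commands=[{"tx": -0.06, "ty": -0.07, "tz": 0, "twist": -0.035}, {"tx": -0.12, "ty": -0.14, "tz": 0, "twist": -0.07}, {"tx": -0.18, "ty": -0.21, "tz": 0, "twist": -0.105}, {"tx": -0.24, "ty": -0.28, "tz": 0, "twist": -0.14}, {"tx": -0.3, "ty": -0.35, "tz": 0, "twist": -0.175}, {"tx": -0.36, "ty": -0.42, "tz": 0, "twist": -0.21}, {"tx": -0.42, "ty": -0.5, "tz": 0, "twist": -0.245}, {"tx": -0.44, "ty": -0.53, "tz": 0, "twist": -0.27}])

```text
t: 4.42
eef_pos: [0.4845, 0.267, 0.3283]
ee_rot: [3.141, 0.0, -0.014]
force: [0.0, -1.3, 0.2]
width: 0.0873
gripper_force: 0.0
```

```bash
python3 - <<'E'
from h import *
s=get_state(); print(s['t'],s['eef_pos'],s['ee_rot'],s['q'])
cal=calibration('wrist'); im=snap('wrist','w2')
for n in NM:
    print(n,[(np.round(x['uv'],1).tolist(),round(x['score'],2), np.round(onz('wrist',x['uv'],.0425,cal),4).tolist()) for x in spot_point(n+'_mid','wrist')[:2]])
    print([(np.round(x['rect']).tolist(),round(x['score'],2)) for x in boxes_of(n+'_mid','wrist')[:2]])
import pickle; pickle.dump(cal,open('w2.pkl','wb'))
cv2.imwrite('pics/w2c.png',cv2.resize(im[0:240,130:450,::-1],(800,600),interpolation=cv2.INTER_CUBIC))
E
```

```text
4.4167 [0.48454264 0.26698948 0.32832424] [ 3.14104625e+00  4.91363079e-04 -1.41739041e-02] [ 8.57643361e-01  1.07475113e-01 -8.91275953e-02 -2.50386428e-05
 -1.37492805e+00  6.98984078e-01]
module_orange [([216.3, 76.2], 0.79, [0.6173, 0.3527, 0.0425])]
[([203.0, 65.0, 247.0, 88.0], 0.83)]
module_blue [([334.4, 80.4], 0.83, [0.6084, 0.1934, 0.0425])]
[([310.0, 68.0, 350.0, 103.0], 0.73)]
module_green [([268.8, 73.9], 0.9, [0.6171, 0.2815, 0.0425])]
[([254.0, 59.0, 296.0, 91.0], 0.92)]
```

View pics/w2c.png

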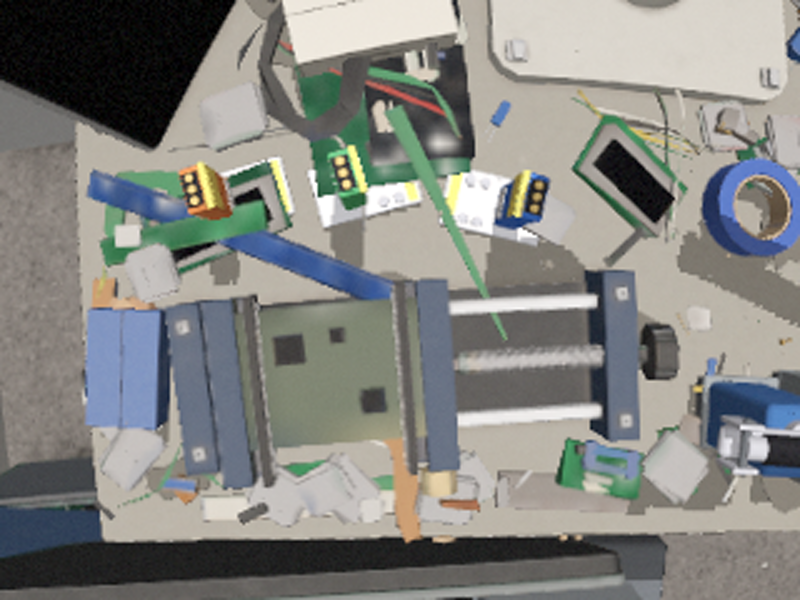

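```bash
python3 - <<'E'
import cv2,numpy as np
im=cv2.imread('pics/w2.png')
t=[cv2.resize(im[55:105,x:x+44],(266,302),interpolation=cv2.INTER_LANCZOS4) for x in (202,254,306)]
cv2.imwrite('pics/w2d.png',cv2.hconcat(t))
E
python3 - <<'E'
from h import *; import pickle
cal=pickle.load(open('w2.pkl','rb'))
print(tri([ray('wrist',(312,14),cal),ray('scene',(226,223.8))]))
for n,uv in [('o',(211.2,76)),('g',(268.8,68.8)),('b',(341.2,80))]: print(n,np.round(onz('wrist',uv,.085,cal),4))
print('vice back', [np.round(onz('wrist',(130+.4*a,.4*b),.082,cal),3) for a,b in [(205,303),(430,280),(610,270)]])
E
```

```text
(array([0.70030337, 0.22227598, 0.04891836]), np.float64(0.0007057699568054133))
o [0.6133 0.3508 0.085 ]
g [0.6189 0.28   0.085 ]
b [0.6054 0.1919 0.085 ]
vice back [array([0.556, 0.352, 0.082]), array([0.565, 0.24 , 0.082]), array([0.572, 0.149, 0.082])]
```

View pics/w2d.png

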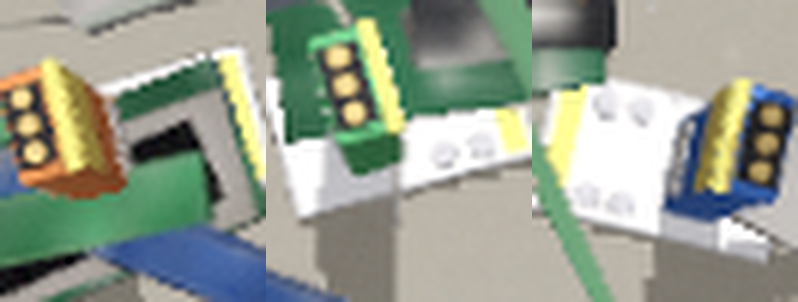

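```bash
python3 - <<'E'
from h import *
print(go(.62,.281,.17,-75.5))
E
```

```text
tx 0.5443 ty -0.0766 tz 0.6373 twist 0.4131
```

Call:
arm_command(claw=0.45, grip_force=10, commands=[{"tx": 0.07, "ty": -0.01, "tz": 0.08, "twist": 0.039}, {"tx": 0.14, "ty": -0.02, "tz": 0.16, "twist": 0.078}, {"tx": 0.21, "ty": -0.03, "tz": 0.24, "twist": 0.117}, {"tx": 0.28, "ty": -0.04, "tz": 0.32, "twist": 0.156}, {"tx": 0.35, "ty": -0.05, "tz": 0.4, "twist": 0.195}, {"tx": 0.42, "ty": -0.06, "tz": 0.48, "twist": 0.234}, {"tx": 0.49, "ty": -0.07, "tz": 0.56, "twist": 0.273}, {"tx": 0.544, "ty": -0.077, "tz": 0.637, "twist": 0.31}])

```text
t: 5.43
eef_pos: [0.621, 0.2819, 0.169]
ee_rot: [-3.141, -0.0, -0.999]
force: [-0.1, 0.2, 0.4]
width: 0.0418
gripper_force: 0.0
```

Call:
arm_command(commands=[{"tx": 0, "ty": 0, "tz": 0, "twist": 0.035}, {"tx": 0, "ty": 0, "tz": 0, "twist": 0.07}, {"tx": 0, "ty": 0, "tz": 0, "twist": 0.103}, {"tx": 0, "ty": 0, "tz": 0, "twist": 0.103}, {"tx": 0, "ty": 0, "tz": 0, "twist": 0.103}, {"tx": 0, "ty": 0, "tz": 0, "twist": 0.103}, {"tx": 0, "ty": 0, "tz": 0, "twist": 0.103}, {"tx": 0, "ty": 0, "tz": 0, "twist": 0.103}])

```text
t: 6.1
eef_pos: [0.6197, 0.2826, 0.1701]
ee_rot: [-3.141, 0.0, -1.313]
force: [-0.3, -0.4, -1.0]
width: 0.0395
gripper_force: 0.0
```

```bash
python3 - <<'E'
from h import *
s=get_state(); print(s['t'],s['eef_pos'],s['ee_rot'])
ims=[]
for c in ['side','scene','wrist']:
    cal=calibration(c); ims.append(snap(c,c+'2'))
    for n in NM: print(c,n,[(np.round(x['uv'],1).tolist(),round(x['score'],2), np.round(onz(c,x['uv'],.0425,cal),4).tolist()) for x in spot_point(n+'_mid',c)[:1]])
print(go(.62,.281,.056,-75.5))
a=cv2.resize(ims[2],(400,300)); b=cv2.resize(ims[0][120:270,160:360],(400,300)); c=cv2.resize(ims[1][160:310,130:330],(400,300))
cv2.imwrite('pics/m2.png',cv2.vconcat([cv2.hconcat([a,b]),cv2.hconcat([c,cv2.resize(ims[2][150:300,180:380],(400,300))])])[:,:,::-1])
E
```

```text
6.1 [0.61973339 0.28264194 0.17009058] [-3.14124122e+00  2.24574433e-04 -1.31266461e+00]
side module_orange [([315.1, 300.2], 0.51, [0.4592, -0.1251, 0.0425])]
side module_blue [([273.0, 215.3], 0.65, [0.6135, 0.1895, 0.0425])]
side module_green [([254.1, 205.7], 0.74, [0.6106, 0.2677, 0.0425])]
scene module_orange [([192.9, 263.1], 0.62, [0.6051, 0.354, 0.0425])]
scene module_blue [([254.6, 240.7], 0.78, [0.603, 0.189, 0.0425])]
scene module_green [([225.2, 252.4], 0.66, [0.6005, 0.2724, 0.0425])]
wrist module_orange [([267.5, 271.3], 0.56, [0.6148, 0.3564, 0.0425])]
wrist module_blue [([320.4, 107.1], 0.71, [0.6088, 0.1914, 0.0425])]
wrist module_green [([285.4, 199.7], 0.61, [0.6167, 0.2803, 0.0425])]
tx 0.0069 ty 0.0007 tz 0.4551 twist 0.0012
```

View pics/m2.png

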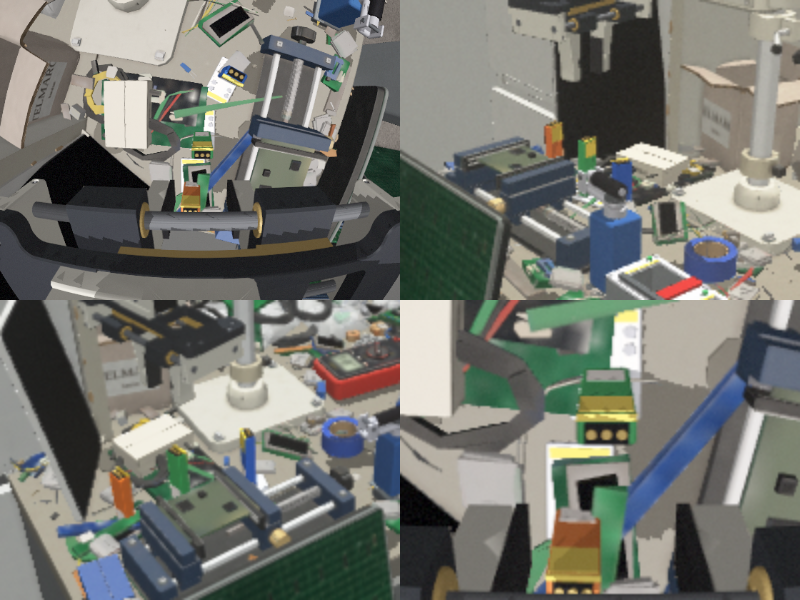

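Call:
arm_command(commands=[{"tx": 0.006, "ty": 0.008, "tz": 0.08, "twist": 0}, {"tx": 0.006, "ty": 0.008, "tz": 0.16, "twist": 0}, {"tx": 0.006, "ty": 0.008, "tz": 0.23, "twist": 0}, {"tx": 0.006, "ty": 0.008, "tz": 0.3, "twist": 0}, {"tx": 0.006, "ty": 0.008, "tz": 0.35, "twist": 0}, {"tx": 0.006, "ty": 0.008, "tz": 0.4, "twist": 0}, {"tx": 0.006, "ty": 0.008, "tz": 0.455, "twist": 0}, {"tx": 0.006, "ty": 0.008, "tz": 0.455, "twist": 0}])

```text
t: 7.37
eef_pos: [0.6169, 0.2799, 0.0532]
ee_rot: [3.138, -0.001, -1.314]
force: [-0.4, -0.6, -1.2]
width: 0.0395
gripper_force: 0.0
```

Call:
arm_command(claw=0.2, grip_force=20, commands=[{"tx": 0, "ty": 0, "tz": 0, "twist": 0}, {"tx": 0, "ty": 0, "tz": 0, "twist": 0}, {"tx": 0, "ty": 0, "tz": 0, "twist": 0}, {"tx": 0, "ty": 0, "tz": 0, "twist": 0}, {"tx": 0, "ty": 0, "tz": 0, "twist": 0}, {"tx": 0, "ty": 0, "tz": 0, "twist": 0}, {"tx": 0, "ty": 0, "tz": 0, "twist": 0}, {"tx": 0, "ty": 0, "tz": 0, "twist": 0}])

```text
t: 8.03
eef_pos: [0.6188, 0.2812, 0.0572]
ee_rot: [-3.14, 0.0, -1.314]
force: [-1.2, 0.7, 6.6]
width: 0.0238
gripper_force: 20.0
```

Call:
arm_command(commands=[{"tx": 0, "ty": 0, "tz": -0.05, "twist": 0}, {"tx": 0, "ty": 0, "tz": -0.15, "twist": 0}, {"tx": 0, "ty": 0, "tz": -0.25, "twist": 0}, {"tx": 0, "ty": 0, "tz": -0.36, "twist": 0}, {"tx": 0, "ty": 0, "tz": -0.48, "twist": 0}, {"tx": 0.04, "ty": 0.04, "tz": -0.6, "twist": 0}, {"tx": 0.12, "ty": 0.11, "tz": -0.7, "twist": 0}, {"tx": 0.23, "ty": 0.21, "tz": -0.74, "twist": 0}])

```text
t: 8.7
eef_pos: [0.5834, 0.2129, 0.2451]
ee_rot: [-3.137, 0.001, -1.312]
force: [1.3, 0.1, -0.3]
width: 0.0243
gripper_force: 20.0
```

Call:
arm_command(commands=[{"tx": 0.1, "ty": 0.09, "tz": 0, "twist": 0.01}, {"tx": 0.2, "ty": 0.18, "tz": 0, "twist": 0.02}, {"tx": 0.3, "ty": 0.27, "tz": 0, "twist": 0.03}, {"tx": 0.4, "ty": 0.36, "tz": 0, "twist": 0.04}, {"tx": 0.5, "ty": 0.46, "tz": 0, "twist": 0.05}, {"tx": 0.6, "ty": 0.55, "tz": 0, "twist": 0.06}, {"tx": 0.67, "ty": 0.61, "tz": 0, "twist": 0.07}, {"tx": 0.7, "ty": 0.64, "tz": 0, "twist": 0.07}])

```text
t: 9.37
eef_pos: [0.4697, -0.0004, 0.2418]
ee_rot: [-3.141, 0.0, -1.537]
force: [0.1, 0.1, -2.0]
width: 0.0239
gripper_force: 20.0
```

```bash
python3 - <<'E'
from h import *
s=get_state(); print(s['t'],s['eef_pos'],s['ee_rot'],s['width'])
cal=calibration('wrist'); im=snap('wrist','w3'); import pickle; pickle.dump(cal,open('w3.pkl','wb'))
for q,z in [('bay_1',.064),('crank_axis',.132),('handle_grip',.132)]:
    print(q,[(np.round(x['uv'],1).tolist(),round(x['score'],2), np.round(onz('wrist',x['uv'],z,cal),4).tolist()) for x in spot_point(q,'wrist')])
cv2.imwrite('pics/w3c.png',cv2.resize(im[40:280,140:460,::-1],(800,600),interpolation=cv2.INTER_CUBIC))
E
```

```text
9.3667 [ 4.69695423e-01 -3.90319562e-04  2.41793711e-01] [-3.14148941e+00  3.41163110e-04 -1.53704449e+00] 0.023937286445590334
bay_1 [([264.7, 96.1], 0.66, [0.4899, -0.0965, 0.064]), ([262.8, 169.1], 0.62, [0.4899, -0.0201, 0.064]), ([267.6, 18.9], 0.59, [0.4897, -0.1788, 0.064]), ([170.2, 202.2], 0.55, [0.5939, 0.0193, 0.064])]
crank_axis [([282.2, 251.8], 0.38, [0.4676, 0.0424, 0.132]), ([265.1, 15.7], 0.22, [0.4885, -0.1625, 0.132])]
handle_grip [([254.5, 261.5], 0.43, [0.4928, 0.0533, 0.132])]
```

View pics/w3c.png

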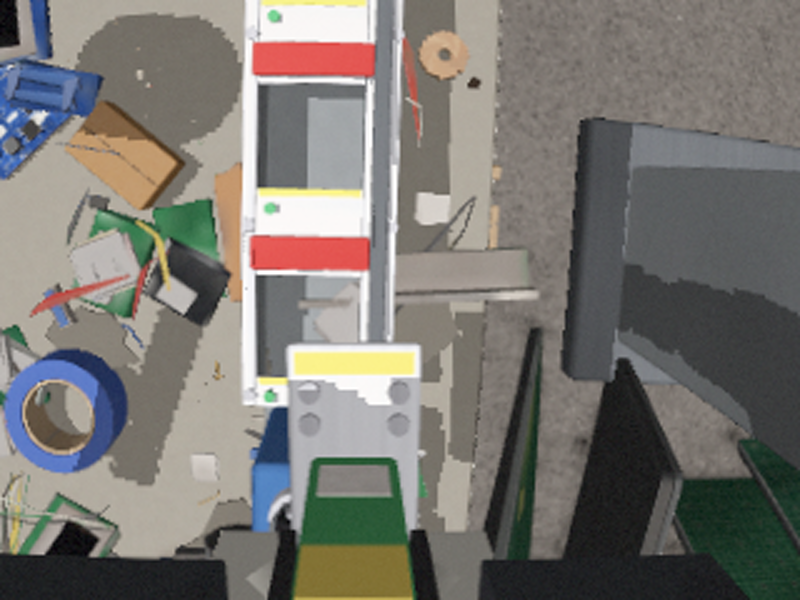

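```bash
python3 - <<'E'
from h import *; import pickle
from scipy.optimize import least_squares
cal=pickle.load(open('w3.pkl','rb'))
P=[((262,82),(-22,-22)),((365,82),(-22,22)),((365,190),(22,22)),((262,190),(22,-22)),((257,378),(102,-22)),((257,272),(58,-22)),((243,403),(115,-28))]
obs=np.array([onz('wrist',(140+a/2.5,40+b/2.5),.064,cal)[:2] for (a,b),_ in P]); D=np.array([d for _,d in P])/1e3
def f(v):
    c,s=np.cos(v[2]),np.sin(v[2]); return ((D@np.array([[c,s],[-s,c]]))+v[:2]-obs).ravel()
r=least_squares(f,[.49,-.1,1.57]); print(r.x[:2],np.degrees(r.x[2]),np.round(r.fun.reshape(-1,2)*1e3,1).tolist())
v=r.x; X=np.array([np.cos(v[2]),np.sin(v[2])])
for k in (-80,0,80,146): print(k,v[:2]+X*k/1e3)
E
```

```text
[ 0.48949365 -0.09856589] 90.3705672032708 [[0.8, 0.1], [-1.5, 0.6], [-0.2, -0.2], [1.6, -0.9], [-0.1, -1.0], [-0.2, 0.8], [-0.3, 0.7]]
-80 [ 0.49001106 -0.17856422]
0 [ 0.48949365 -0.09856589]
80 [ 0.48897624 -0.01856756]
146 [0.48854938 0.04743106]
```

```bash
python3 - <<'E'
from h import *; import pickle
cal=pickle.load(open('w3.pkl','rb'))
for a,b in [(288,348),(420,346),(292,352),(354,376),(315,460),(398,460)]: print(np.round(onz('wrist',(140+a/2.5,40+b/2.5),.191,cal),4))
s=get_state(); print(s['eef_pos'],s['ee_rot'])
print(go(.4890,-.0185+.020,.145,-89.6))
E
```

```text
[ 0.4884 -0.0373  0.191 ]
[ 0.4536 -0.039   0.191 ]
[ 0.4873 -0.0362  0.191 ]
[ 0.4707 -0.0302  0.191 ]
[ 0.4806 -0.0061  0.191 ]
[ 0.4578 -0.0068  0.191 ]
[0.47201863 0.00209081 0.24154498] [-3.14076830e+00  4.08331358e-04 -1.53372901e+00]
tx 0.0049 ty -0.0678 tz 0.3862 twist 0.0096
```

Call:
arm_command(commands=[{"tx": 0, "ty": -0.03, "tz": 0.06, "twist": 0.004}, {"tx": 0, "ty": -0.06, "tz": 0.14, "twist": 0.009}, {"tx": 0, "ty": -0.072, "tz": 0.24, "twist": 0.009}, {"tx": 0, "ty": -0.072, "tz": 0.33, "twist": 0.009}, {"tx": 0, "ty": -0.072, "tz": 0.4, "twist": 0.009}, {"tx": 0, "ty": -0.072, "tz": 0.44, "twist": 0.009}, {"tx": 0, "ty": -0.072, "tz": 0.465, "twist": 0.009}, {"tx": 0, "ty": -0.072, "tz": 0.465, "twist": 0.009}])

```text
t: 10.23
eef_pos: [0.4896, 0.003, 0.1238]
ee_rot: [3.14, -0.001, -1.561]
force: [-0.4, -0.4, -1.3]
width: 0.0238
gripper_force: 20.0
```

```bash
python3 - <<'E'
from h import *
for i in range(4):
    s=get_state(); print(s['t'],np.round(s['eef_pos'],4),np.round(s['ee_rot'],4),np.round(s['force'],1)); cal=calibration('wrist'); im=snap('wrist','w4' if i==3 else None); 
sd=snap('side','s4')
import pickle; pickle.dump(cal,open('w4.pkl','wb'))
a=cv2.resize(im[60:280,180:380],(400,440),interpolation=cv2.INTER_CUBIC); b=cv2.resize(sd[150:350,220:400],(396,440),interpolation=cv2.INTER_CUBIC)
cv2.imwrite('pics/m4.png',cv2.hconcat([a,b])[:,:,::-1])
E
```

```text
10.2333 [0.4896 0.003  0.1238] [ 3.1397e+00 -7.0000e-04 -1.5613e+00] [-0.4 -0.4 -1.3]
10.2833 [0.4901 0.003  0.1248] [ 3.1411e+00 -5.0000e-04 -1.5612e+00] [ 0.3  0.3 -0.8]
10.3333 [0.4905 0.003  0.1255] [-3.1408 -0.     -1.5613] [ 0.4  0.2 -1.3]
10.3833 [0.4906 0.003  0.1258] [-3.1400e+00  3.0000e-04 -1.5615e+00] [-0.6  0.5 -1.3]
```

View pics/m4.png

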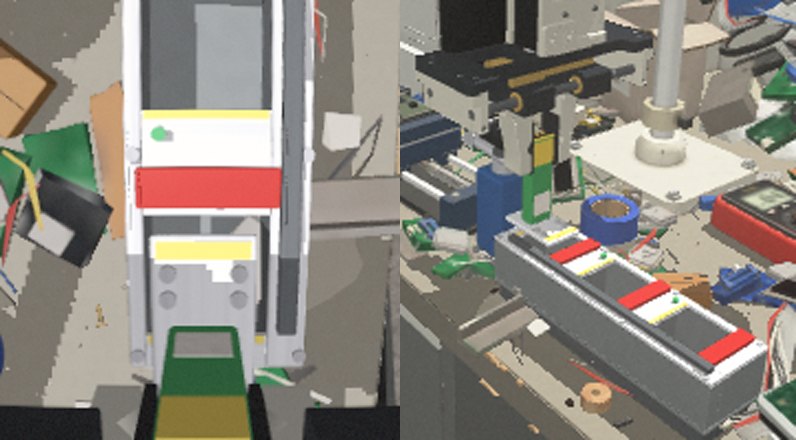

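Call:
arm_command(commands=[{"tx": 0.005, "ty": 0, "tz": 0.004, "twist": 0.002}, {"tx": 0.01, "ty": 0, "tz": 0.008, "twist": 0.002}, {"tx": 0.015, "ty": 0, "tz": 0.012, "twist": 0.002}, {"tx": 0.02, "ty": 0, "tz": 0.016, "twist": 0.002}, {"tx": 0.026, "ty": 0, "tz": 0.016, "twist": 0.002}, {"tx": 0.026, "ty": 0, "tz": 0.016, "twist": 0.002}, {"tx": 0.026, "ty": 0, "tz": 0.016, "twist": 0.002}, {"tx": 0.026, "ty": 0, "tz": 0.016, "twist": 0.002}])

```text
t: 11.15
eef_pos: [0.49, -0.0038, 0.121]
ee_rot: [-3.141, 0.0, -1.568]
force: [-0.3, 2.7, 1.3]
width: 0.0239
gripper_force: 20.0
```

Call:
arm_command(grip_force=5, commands=[{"tx": 0.0, "ty": 0, "tz": 0, "twist": 0}, {"tx": 0.008, "ty": 0, "tz": 0, "twist": 0}, {"tx": 0.035, "ty": 0, "tz": -0.01, "twist": 0}, {"tx": 0.063, "ty": 0, "tz": -0.019, "twist": 0}, {"tx": 0.092, "ty": 0, "tz": -0.026, "twist": 0}, {"tx": 0.121, "ty": 0, "tz": -0.03, "twist": 0}, {"tx": 0.15, "ty": 0, "tz": -0.032, "twist": 0}, {"tx": 0.18, "ty": 0, "tz": -0.032, "twist": 0}])

```text
t: 11.82
eef_pos: [0.4897, -0.0499, 0.1289]
ee_rot: [3.142, 0.0, -1.569]
force: [-0.5, 1.7, -0.3]
width: 0.0239
gripper_force: 5.0
```

Call:
arm_command(commands=[{"tx": 0.012, "ty": 0, "tz": 0.001, "twist": 0}, {"tx": 0.023, "ty": 0, "tz": 0.003, "twist": 0}, {"tx": 0.023, "ty": 0, "tz": 0.003, "twist": 0}, {"tx": 0.023, "ty": 0, "tz": 0.003, "twist": 0}, {"tx": 0.023, "ty": 0, "tz": 0.003, "twist": 0}, {"tx": 0.023, "ty": 0, "tz": 0.003, "twist": 0}, {"tx": 0.023, "ty": 0, "tz": 0.003, "twist": 0}, {"tx": 0.023, "ty": 0, "tz": 0.003, "twist": 0}])

```text
t: 12.48
eef_pos: [0.4899, -0.0545, 0.128]
ee_rot: [3.141, -0.0, -1.568]
force: [-1.2, -0.1, -1.5]
width: 0.0241
gripper_force: 5.0
```

Call:
arm_command(grip_force=40, commands=[{"tx": 0, "ty": 0, "tz": 0, "twist": 0}, {"tx": 0, "ty": 0, "tz": 0, "twist": 0}, {"tx": 0, "ty": 0, "tz": 0, "twist": 0}, {"tx": 0, "ty": 0, "tz": 0, "twist": 0}, {"tx": 0, "ty": 0, "tz": 0, "twist": 0}, {"tx": 0, "ty": 0, "tz": 0, "twist": 0}, {"tx": 0, "ty": 0, "tz": 0, "twist": 0}, {"tx": 0, "ty": 0, "tz": 0, "twist": 0}])

```text
t: 13.15
eef_pos: [0.4899, -0.0547, 0.1281]
ee_rot: [3.142, 0.0, -1.568]
force: [-0.4, -0.9, -1.4]
width: 0.0239
gripper_force: 40.0
```

```bash
cat > look.py <<'E'
from h import *; import sys,pickle
n=sys.argv[1]; s=get_state(); print(s['t'],np.round(s['eef_pos'],4),np.round(s['ee_rot'],4),np.round(s['force'],1),s['width'])
cal=calibration('wrist'); im=snap('wrist','w'+n); sd=snap('side','s'+n); pickle.dump(cal,open('w%s.pkl'%n,'wb'))
a=cv2.resize(im[60:280,180:380],(400,440),interpolation=cv2.INTER_CUBIC); b=cv2.resize(sd[150:350,220:400],(396,440),interpolation=cv2.INTER_CUBIC)
cv2.imwrite('pics/m%s.png'%n,cv2.hconcat([a,b])[:,:,::-1])
E
python3 look.py 5
```

```text
13.15 [ 0.4899 -0.0547  0.1281] [ 3.1416  0.     -1.5685] [-0.4 -0.9 -1.4] 0.023948289689881525
```

View pics/m5.png

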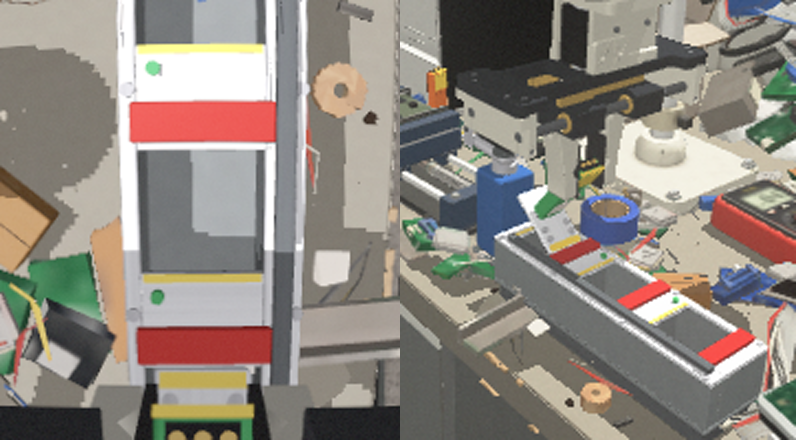

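Call:
arm_command(commands=[{"tx": -0.01, "ty": 0, "tz": 0, "twist": 0}, {"tx": -0.02, "ty": 0, "tz": 0, "twist": 0}, {"tx": -0.02, "ty": 0, "tz": 0.01, "twist": 0}, {"tx": -0.02, "ty": 0, "tz": 0.02, "twist": 0}, {"tx": -0.02, "ty": 0, "tz": 0.03, "twist": 0}, {"tx": -0.02, "ty": 0, "tz": 0.042, "twist": 0}, {"tx": -0.02, "ty": 0, "tz": 0.054, "twist": 0}, {"tx": -0.02, "ty": 0, "tz": 0.054, "twist": 0}])

```text
t: 13.92
eef_pos: [0.4894, -0.0498, 0.1137]
ee_rot: [3.14, -0.0, -1.569]
force: [-1.0, -0.9, -2.5]
width: 0.0241
gripper_force: 40.0
```

Call:
arm_command(commands=[{"tx": 0.008, "ty": 0, "tz": 0.011, "twist": 0}, {"tx": 0.017, "ty": 0, "tz": 0.023, "twist": 0}, {"tx": 0.025, "ty": 0, "tz": 0.035, "twist": 0}, {"tx": 0.033, "ty": 0, "tz": 0.047, "twist": 0}, {"tx": 0.042, "ty": 0, "tz": 0.059, "twist": 0}, {"tx": 0.05, "ty": 0, "tz": 0.07, "twist": 0}, {"tx": 0.06, "ty": 0, "tz": 0.084, "twist": 0}, {"tx": 0.06, "ty": 0, "tz": 0.084, "twist": 0}])

```text
t: 14.58
eef_pos: [0.4894, -0.0652, 0.0928]
ee_rot: [3.14, -0.0, -1.569]
force: [-0.5, 0.0, -1.6]
width: 0.0235
gripper_force: 40.0
```

```bash
python3 look.py 6
```

```text
14.5833 [ 0.4894 -0.0652  0.0928] [ 3.1404e+00 -2.0000e-04 -1.5689e+00] [-0.5  0.  -1.6] 0.02352364613194375
```

View pics/m6.png

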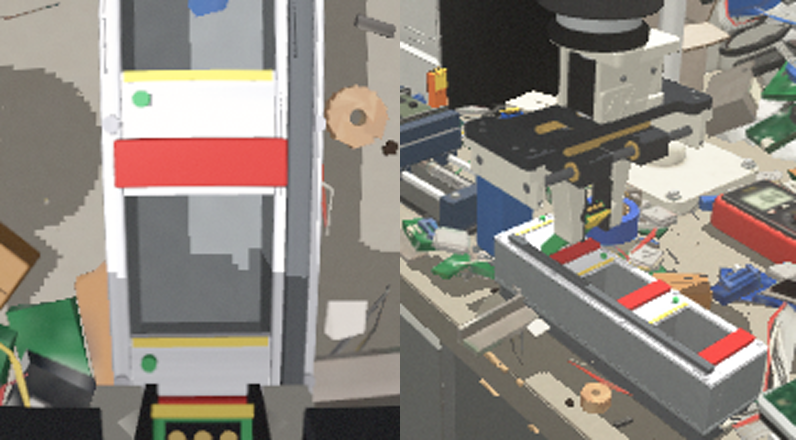

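Call:
arm_command(grip_force=5, commands=[{"tx": 0, "ty": 0, "tz": 0.013, "twist": 0}, {"tx": 0, "ty": 0, "tz": 0.024, "twist": 0}, {"tx": -0.022, "ty": 0, "tz": 0.024, "twist": 0}, {"tx": -0.042, "ty": 0, "tz": 0.0225, "twist": 0}, {"tx": -0.066, "ty": 0, "tz": 0.021, "twist": 0}, {"tx": -0.09, "ty": 0, "tz": 0.021, "twist": 0}, {"tx": -0.114, "ty": 0, "tz": 0.0225, "twist": 0}, {"tx": -0.128, "ty": 0, "tz": 0.023, "twist": 0}])

```text
t: 15.35
eef_pos: [0.4897, -0.0318, 0.0877]
ee_rot: [3.141, 0.0, -1.568]
force: [0.2, -2.0, -0.2]
width: 0.0242
gripper_force: 5.0
```

Call:
arm_command(commands=[{"tx": -0.011, "ty": 0, "tz": 0.002, "twist": 0}, {"tx": -0.022, "ty": 0, "tz": 0.004, "twist": 0}, {"tx": -0.035, "ty": 0, "tz": 0.008, "twist": 0}, {"tx": -0.047, "ty": 0, "tz": 0.012, "twist": 0}, {"tx": -0.06, "ty": 0, "tz": 0.016, "twist": 0}, {"tx": -0.072, "ty": 0, "tz": 0.021, "twist": 0}, {"tx": -0.085, "ty": 0, "tz": 0.027, "twist": 0}, {"tx": -0.096, "ty": 0, "tz": 0.032, "twist": 0}])

```text
t: 16.02
eef_pos: [0.4897, -0.0084, 0.0796]
ee_rot: [3.141, -0.0, -1.568]
force: [-0.3, -0.3, 1.8]
width: 0.0239
gripper_force: 5.0
```

```bash
python3 - <<'E'
from h import *
s=get_state(); print(s['t'],np.round(s['eef_pos'],4),np.round(s['force'],1),np.round(s['moment'],2),s['width'])
for c in ['wrist','scene','side']:
    cal=calibration(c); snap(c,c+'7'); 
    r=spot_point('module_green_mid',c); print(c,[(x['score'],x['uv'],np.round(onz(c,x['uv'],.0645,cal),4).tolist()) for x in r[:2]])
E
```

```text
16.0167 [ 0.4897 -0.0084  0.0796] [-0.3 -0.3  1.8] [-0.5   0.24  0.01] 0.023859768554400387
wrist [(0.63, [283.9, 255.9], [0.4884, -0.0075, 0.0645]), (0.32, [150.7, 113.4], [0.5626, -0.0922, 0.0645])]
scene [(0.52, [345.0, 232.7], [0.4858, -0.0064, 0.0645])]
side [(0.76, [284.1, 255.2], [0.4876, -0.0068, 0.0645])]
```

Call:
arm_command(commands=[{"tx": 0, "ty": 0, "tz": 0.004, "twist": 0}, {"tx": 0, "ty": 0, "tz": 0.006, "twist": 0}, {"tx": 0, "ty": 0, "tz": 0.006, "twist": 0}, {"tx": 0.006, "ty": 0, "tz": 0.006, "twist": 0}, {"tx": 0.012, "ty": 0, "tz": 0.006, "twist": 0}, {"tx": 0.016, "ty": 0, "tz": 0.006, "twist": 0}, {"tx": 0.016, "ty": 0, "tz": 0.006, "twist": 0}, {"tx": 0.016, "ty": 0, "tz": 0.006, "twist": 0}])

```text
t: 16.98
eef_pos: [0.4906, -0.0124, 0.0787]
ee_rot: [-3.14, 0.0, -1.568]
force: [0.0, 2.8, 5.4]
width: 0.0239
gripper_force: 5.0
```

Call:
arm_command(claw=0.45, commands=[{"tx": 0, "ty": 0, "tz": 0, "twist": 0}, {"tx": 0, "ty": 0, "tz": 0, "twist": 0}, {"tx": 0, "ty": 0, "tz": 0, "twist": 0}, {"tx": 0, "ty": 0, "tz": 0, "twist": 0}, {"tx": 0, "ty": 0, "tz": -0.03, "twist": 0}, {"tx": 0, "ty": 0, "tz": -0.1, "twist": 0}, {"tx": 0, "ty": 0, "tz": -0.22, "twist": 0}, {"tx": 0, "ty": 0, "tz": -0.36, "twist": 0}])

```text
t: 17.65
eef_pos: [0.4883, -0.0132, 0.1683]
ee_rot: [3.138, -0.001, -1.569]
force: [1.6, 0.7, 0.3]
width: 0.0395
gripper_force: 0.0
```

Call:
arm_command(commands=[{"tx": 0, "ty": 0, "tz": -0.14, "twist": 0}, {"tx": 0, "ty": 0, "tz": -0.25, "twist": 0}, {"tx": 0, "ty": 0, "tz": -0.3, "twist": 0}, {"tx": 0, "ty": 0, "tz": -0.3, "twist": 0}, {"tx": 0, "ty": 0, "tz": -0.3, "twist": 0}, {"tx": 0, "ty": 0, "tz": -0.3, "twist": 0}, {"tx": 0, "ty": 0, "tz": -0.3, "twist": 0}, {"tx": 0, "ty": 0, "tz": -0.3, "twist": 0}])

```text
t: 18.32
eef_pos: [0.4892, -0.0129, 0.2423]
ee_rot: [3.14, -0.001, -1.569]
force: [-0.2, -0.7, -0.2]
width: 0.0394
gripper_force: 0.0
```

```bash
python3 - <<'E'
from h import *
s=get_state(); print(s['t'],np.round(s['eef_pos'],4),np.round(s['ee_rot'],4),np.round(s['force'],1),s['width'])
for c in ['scene','side','wrist']:
    cal=calibration(c); im=snap(c,c+'8'); 
    for n in NM:
        r=spot_point(n+'_mid',c); print(c,n,[(round(x['score'],2),np.round(x['uv'],1).tolist(),np.round(onz(c,x['uv'],.0645,cal),4).tolist(),np.round(onz(c,x['uv'],.0425,cal),4).tolist()) for x in r[:2]])
def blk(c,u,z): # expected pixels green block axis bottom/top
    return proj(c,(.489,-.0186+u,z))
for c in ['scene','side']:
    R=regions_of('module_green_mid',c)
    for r in R[:1]: print(c,r['rect'],r['score'])
    print('exp top',blk(c,.006,.107),'deck',blk(c,.006,.064),'mid',blk(c,.006,.0645))
E
```

```text
18.3167 [ 0.4892 -0.0129  0.2423] [ 3.1395e+00 -6.0000e-04 -1.5685e+00] [-0.2 -0.7 -0.2] 0.03943953765548623
scene module_orange [(0.54, [190.8, 264.8], [0.5768, 0.3676, 0.0645], [0.602, 0.3605, 0.0425]), (0.3, [371.5, 236.0], [0.4402, -0.0534, 0.0645], [0.4603, -0.0759, 0.0425])]
scene module_blue [(0.71, [251.0, 238.7], [0.5896, 0.2057, 0.0645], [0.6152, 0.1928, 0.0425])]
scene module_green [(0.71, [346.9, 230.6], [0.4902, -0.0162, 0.0645], [0.5122, -0.0373, 0.0425])]
side module_orange [(0.59, [235.1, 197.3], [0.5733, 0.3017, 0.0645], [0.6022, 0.3479, 0.0425]), (0.51, [343.7, 283.8], [0.5088, -0.1423, 0.0645], [0.534, -0.1219, 0.0425])]
side module_blue [(0.47, [268.7, 216.9], [0.5703, 0.1509, 0.0645], [0.599, 0.1883, 0.0425])]
side module_green [(0.73, [285.3, 255.0], [0.4899, -0.0077, 0.0645], [0.514, 0.0206, 0.0425])]
wrist module_orange []
wrist module_blue []
wrist module_green [(0.59, [280.9, 189.5], [0.4903, -0.0107, 0.0645], [0.4902, -0.0052, 0.0425])]
scene [342.2, 215.8, 353.1, 237.1] 0.53
exp top [347.73022869 217.42422377] deck [346.08437933 231.44167843] mid [346.10305955 231.2825818 ]
side [280.3, 234.6, 294.7, 266.5] 0.56
exp top [287.1502597  236.74509441] deck [286.5576371  256.42325441] mid [286.5643655  256.19983668]
```

```bash
python3 - <<'E'
from h import *; import pickle
cal=pickle.load(open('w2.pkl','rb')); w=lambda a,b: ray('wrist',(130+.4*a,.4*b),cal)
S=lambda a,b: ray('scene',(a,b)); D=lambda a,b: ray('side',(a,b))
for n,o in [('low corner w/scene',[w(155,148),S(180,264)]),('low corner w/side',[w(155,148),D(293,190)]),('top',[S(147,150),D(237,110)]),('top2',[S(147,150),D(290,108)]),('topR w',[w(240,0),D(290,108)])]:
    x,e=tri(o); print(n,np.round(x,3),round(e,4))
for z in (0,.05,.1,.15): print(z,np.round(w(155,148)[0]+w(155,148)[1]*(z-w(155,148)[0][2])/w(155,148)[1][2],3))
im=cv2.imread('pics/scene0.png'); sd=cv2.imread('pics/side0.png')
w2=cv2.imread('pics/w2.png')
cv2.imwrite('pics/mon.png',cv2.hconcat([cv2.resize(im[140:290,110:210],(260,390)),cv2.resize(sd[90:240,200:310],(270,390)),cv2.resize(w2[0:150,100:200],(260,390))]))
E
```

```text
low corner w/scene [0.642 0.383 0.028] 0.0084
low corner w/side [0.698 0.329 0.057] 0.0774
top [0.657 0.394 0.295] 0.0248
top2 [0.804 0.362 0.262] 0.0062
topR w [0.676 0.274 0.284] 0.0427
0 [0.651 0.398 0.   ]
0.05 [0.643 0.384 0.05 ]
0.1 [0.634 0.371 0.1  ]
0.15 [0.626 0.357 0.15 ]
```

View pics/mon.png

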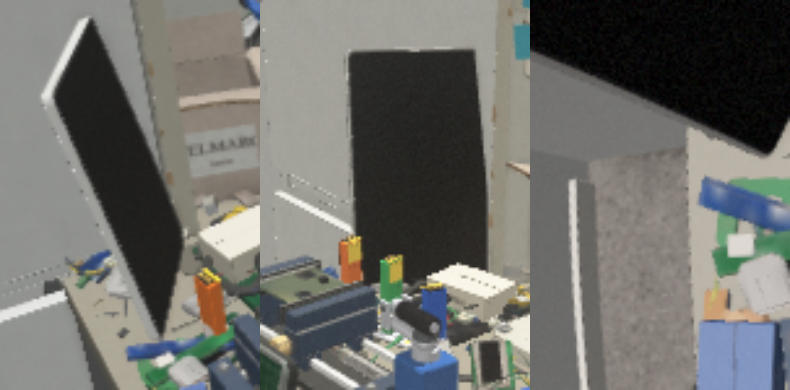

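```bash
python3 - <<'E'
from h import *; import pickle
cal=pickle.load(open('w2.pkl','rb')); W=lambda a,b: ray('wrist',(a,b),cal)
S=lambda a,b: ray('scene',(a,b)); D=lambda a,b: ray('side',(a,b))
for n,o in [('neartop',[S(128.5,177.3),D(235.8,109)]),('fartop',[S(143.8,147.7),D(286.8,109)]),('farbot',[S(180,230),D(292.5,199.6)]),('nearbot w',[S(172.3,268.8),W(192,59.6)]),('farbot w',[S(180,230),W(192,59.6)])]:
    x,e=tri(o); print(n,np.round(x,3),round(e,4))
print(np.round(onz('scene',(172.3,268.8),0.0),3),np.round(onz('scene',(172.3,268.8),0.03),3))
print('wrist edge at x .63..', [np.round(onz('wrist',(100,21),z,cal),3) for z in (0,.1,.2,.3)])
E
```

```text
neartop [0.671 0.439 0.266] 0.0002
fartop [0.801 0.369 0.265] 0.0001
farbot [0.795 0.32  0.002] 0.0046
nearbot w [0.649 0.394 0.011] 0.0006
farbot w [0.629 0.364 0.128] 0.0004
[0.661 0.391 0.   ] [0.626 0.399 0.03 ]
wrist edge at x .63.. [array([0.742, 0.56 , 0.   ]), array([0.706, 0.499, 0.1  ]), array([0.671, 0.439, 0.2  ]), array([0.635, 0.379, 0.3  ])]
```

```bash
python3 - <<'E'
from h import *; import pickle
cal=pickle.load(open('w2.pkl','rb')); W=lambda a,b: ray('wrist',(a,b),cal)
S=lambda a,b: ray('scene',(a,b)); D=lambda a,b: ray('side',(a,b))
for n,o in [('wl',[W(117,69),S(135,250)]),('wl side',[W(117,69),D(236,177)]),('ss',[S(135,250),D(236,177)])]:
    x,e=tri(o); print(n,np.round(x,3),round(e,4))
for z in (0,.1,.2): print(z,np.round(onz('wrist',(117,69),z,cal),3),np.round(onz('wrist',(122,150),z,cal),3), np.round(onz('scene',(135,250),z),3), np.round(onz('scene',(0,295),z),3))
s=get_state(); print(s['q'])
E
```

```text
wl [0.633 0.467 0.111] 0.0006
wl side [0.661 0.478 0.058] 0.0246
ss [0.684 0.461 0.063] 0.009
0 [0.652 0.526 0.   ] [0.519 0.525 0.   ] [0.783 0.449 0.   ] [0.784 0.755 0.   ]
0.1 [0.635 0.473 0.1  ] [0.529 0.472 0.1  ] [0.649 0.466 0.1  ] [0.65  0.726 0.1  ]
0.2 [0.618 0.419 0.2  ] [0.539 0.419 0.2  ] [0.515 0.482 0.2  ] [0.515 0.697 0.2  ]
[ 3.76296224e-01  3.82659682e-02 -3.57128688e-01 -2.09110080e-05
 -1.17531751e+00 -3.73883248e-01]
```

Call:
arm_command(claw=0.35, commands=[{"tx": -0.1, "ty": -0.03, "tz": 0, "twist": 0.025}, {"tx": -0.2, "ty": -0.06, "tz": 0, "twist": 0.05}, {"tx": -0.3, "ty": -0.09, "tz": 0, "twist": 0.075}, {"tx": -0.4, "ty": -0.12, "tz": 0, "twist": 0.1}, {"tx": -0.5, "ty": -0.15, "tz": 0, "twist": 0.125}, {"tx": -0.6, "ty": -0.18, "tz": 0, "twist": 0.15}, {"tx": -0.7, "ty": -0.22, "tz": 0, "twist": 0.175}, {"tx": -0.8, "ty": -0.25, "tz": 0, "twist": 0.2}])

```text
t: 19.68
eef_pos: [0.5523, 0.1888, 0.2433]
ee_rot: [-3.141, 0.0, -2.2]
force: [-0.0, 0.0, -0.4]
width: 0.0304
gripper_force: 0.0
```

Call:
arm_command(commands=[{"tx": -0.1, "ty": 0.03, "tz": 0, "twist": 0.025}, {"tx": -0.2, "ty": 0.06, "tz": 0, "twist": 0.05}, {"tx": -0.3, "ty": 0.09, "tz": 0, "twist": 0.075}, {"tx": -0.4, "ty": 0.12, "tz": 0, "twist": 0.1}, {"tx": -0.5, "ty": 0.15, "tz": 0, "twist": 0.125}, {"tx": -0.6, "ty": 0.18, "tz": 0, "twist": 0.15}, {"tx": -0.68, "ty": 0.195, "tz": 0, "twist": 0.175}, {"tx": -0.68, "ty": 0.195, "tz": 0, "twist": 0.2}])

```text
t: 20.35
eef_pos: [0.6127, 0.3569, 0.2417]
ee_rot: [-3.141, -0.001, -2.827]
force: [0.6, -0.7, -1.1]
width: 0.0305
gripper_force: 0.0
```

```bash
cat > mod.py <<'E'
from h import *; import sys
n=sys.argv[1]; tag=sys.argv[2]
s=get_state(); print(s['t'],np.round(s['eef_pos'],4),np.round(np.degrees(s['ee_rot']),2),np.round(s['q'],2))
cal=calibration('wrist'); im=snap('wrist','w'+tag)
r=spot_point(n+'_mid','wrist'); print('spot',[(round(x['score'],2),np.round(x['uv'],1).tolist(),np.round(onz('wrist',x['uv'],.0425,cal),4).tolist()) for x in r[:2]])
# colour: yellow and block pixels -> world at z
hsv=cv2.cvtColor(im,cv2.COLOR_RGB2HSV); b=boxes_of(n+'_mid','wrist')
if b:
    l,t,rr,bb=[int(v) for v in b[0]['rect']]; print('box',l,t,rr,bb,round(b[0]['score'],2))
    m=np.zeros(hsv.shape[:2],np.uint8); m[max(t-6,0):bb+6,max(l-6,0):rr+6]=1
    Y=(hsv[...,0]>22)&(hsv[...,0]<34)&(hsv[...,1]>110)&(hsv[...,2]>120)&(m>0)
    k,lab,st,ce=cv2.connectedComponentsWithStats(Y.astype(np.uint8))
    for i in range(1,k):
        if st[i,4]>12:
            p=np.argwhere(lab==i)[:,::-1].astype(np.float32); q=cv2.minAreaRect(p)
            box=cv2.boxPoints(q); z=[.085,.005]
            print('yellow',st[i,4],np.round(ce[i],1),*[ [np.round(onz('wrist',c,h,cal)[:2],4).tolist() for c in [ce[i]]+[ (box[a]+box[b])/2 for a,b in ([(0,1),(2,3)] if np.linalg.norm(box[0]-box[1])<np.linalg.norm(box[1]-box[2]) else [(1,2),(3,0)])]] for h in z])
E
python3 mod.py module_orange 10
```

```text
20.35 [0.6127 0.3569 0.2417] [-1.7997e+02 -5.0000e-02 -1.6198e+02] [ 0.8   0.41  0.12  0.   -1.28 -2.06]
spot [(0.74, [279.4, 187.7], [0.618, 0.357, 0.0425])]
box 247 168 289 206 0.64
```

```bash
sed -i 's/(hsv\[...,0\]>22)&(hsv\[...,0\]<34)&(hsv\[...,1\]>110)&(hsv\[...,2\]>120)/(hsv[...,0]>19)\&(hsv[...,0]<36)\&(hsv[...,1]>90)\&(hsv[...,2]>60)/; s/m\[max(t-6,0):bb+6,max(l-6,0):rr+6\]/m[max(t-15,0):bb+15,max(l-30,0):rr+30]/' mod.py; python3 mod.py module_orange 10; python3 - <<'E'
from h import *
cal=calibration('wrist')
for yaw in (-72,):
    R=np.array([[np.cos(np.radians(yaw+180)),-np.sin(np.radians(yaw+180))],[np.sin(np.radians(yaw+180)),np.cos(np.radians(yaw+180))]])
    for p,z in [((-38,-18),5),((-38,18),5),((22,18),5),((22,-18),5),((-7,-12),85),((-7,12),85),((7,12),85),((7,-12),85)]:
        print(p,z,proj('wrist',list(np.array([.616,.355])+R@np.array(p)/1e3)+[z/1e3],cal).round(1))
E
python3 - <<'E'
import cv2; im=cv2.imread('pics/w10.png'); cv2.imwrite('pics/w10c.png',cv2.resize(im[145:245,225:345],(720,600),interpolation=cv2.INTER_CUBIC))
hsv=cv2.cvtColor(im,cv2.COLOR_BGR2HSV)
for r in range(150,240,6): print(r,[tuple(int(v) for v in hsv[r,c]) for c in range(240,330,6)])
E
```

```text
20.5 [0.6118 0.3539 0.2426] [-1.7997e+02 -6.0000e-02 -1.6173e+02] [ 0.8   0.4   0.12 -0.   -1.28 -2.05]
spot [(0.85, [280.8, 186.9], [0.6159, 0.3553, 0.0425])]
box 249 171 292 208 0.83
yellow 25 [253.4 179.1] [[0.6069, 0.3237], [0.5991, 0.3213], [0.6157, 0.3264]] [[0.6257, 0.3226], [0.6158, 0.3196], [0.6366, 0.326]]
yellow 89 [275.6 195. ] [[0.6157, 0.3497], [0.6046, 0.3468], [0.628, 0.3531]] [[0.6367, 0.3552], [0.6228, 0.3516], [0.652, 0.3594]]
yellow 18 [283.  190.7] [[0.6091, 0.3554], [0.6083, 0.3572], [0.6095, 0.3534]] [[0.6284, 0.3623], [0.6274, 0.3647], [0.6289, 0.3599]]
yellow 16 [282.2 196.4] [[0.615, 0.3566], [0.6145, 0.3583], [0.6158, 0.3544]] [[0.6358, 0.3638], [0.6352, 0.3659], [0.6368, 0.3611]]
yellow 18 [282.  202.3] [[0.621, 0.3583], [0.6205, 0.3603], [0.6218, 0.3564]] [[0.6433, 0.366], [0.6427, 0.3684], [0.6443, 0.3636]]
(-38, -18) 5 [250.9 193.3]
(-38, 18) 5 [250.4 165.3]
(22, 18) 5 [298.8 165.4]
(22, -18) 5 [298.3 193.5]
(-7, -12) 85 [274.2 207.8]
(-7, 12) 85 [274.1 185. ]
(7, 12) 85 [288.1 185.1]
(7, -12) 85 [287.9 207.9]
150 [(19, 26, 185), (20, 25, 187), (20, 25,
[... 2723 characters left out ...]
), (21, 26, 186), (20, 27, 188)]
222 [(19, 21, 98), (15, 15, 138), (9, 9, 198), (17, 9, 196), (17, 9, 196), (6, 7, 192), (23, 6, 175), (19, 23, 187), (19, 26, 184), (12, 13, 101), (120, 128, 12), (10, 12, 66), (18, 25, 175), (18, 23, 186), (20, 25, 187)]
228 [(13, 17, 103), (19, 28, 146), (11, 11, 194), (9, 13, 194), (8, 14, 195), (11, 14, 195), (20, 25, 187), (19, 26, 183), (135, 13, 40), (160, 51, 15), (160, 48, 16), (90, 17, 15), (10, 6, 129), (16, 26, 189), (17, 26, 189)]
234 [(20, 15, 99), (21, 23, 187), (21, 22, 187), (22, 25, 186), (21, 23, 186), (18, 23, 187), (19, 26, 183), (131, 136, 15), (0, 0, 0), (15, 57, 9), (173, 227, 9), (10, 128, 6), (0, 9, 114), (13, 18, 130), (15, 15, 99)]
```

Call:
arm_command(commands=[{"tx": -0.015, "ty": 0, "tz": 0.08, "twist": 0.01}, {"tx": -0.015, "ty": 0, "tz": 0.16, "twist": 0.018}, {"tx": -0.015, "ty": 0, "tz": 0.24, "twist": 0.018}, {"tx": -0.015, "ty": 0, "tz": 0.32, "twist": 0.018}, {"tx": -0.015, "ty": 0, "tz": 0.4, "twist": 0.018}, {"tx": -0.015, "ty": 0, "tz": 0.47, "twist": 0.018}, {"tx": -0.015, "ty": 0, "tz": 0.53, "twist": 0.018}, {"tx": -0.015, "ty": 0, "tz": 0.57, "twist": 0.018}])

```text
t: 21.32
eef_pos: [0.6149, 0.354, 0.0995]
ee_rot: [-3.141, -0.001, -2.881]
force: [-0.4, 0.4, -0.0]
width: 0.0304
gripper_force: 0.0
```

Call:
arm_command(commands=[{"tx": 0, "ty": 0, "tz": 0.02, "twist": 0}, {"tx": 0, "ty": 0, "tz": 0.05, "twist": 0}, {"tx": 0, "ty": 0, "tz": 0.08, "twist": 0}, {"tx": 0, "ty": 0, "tz": 0.11, "twist": 0}, {"tx": 0, "ty": 0, "tz": 0.14, "twist": 0}, {"tx": 0, "ty": 0, "tz": 0.164, "twist": 0}, {"tx": 0, "ty": 0, "tz": 0.164, "twist": 0}, {"tx": 0, "ty": 0, "tz": 0.164, "twist": 0}])

```text
t: 21.98
eef_pos: [0.6153, 0.3548, 0.0594]
ee_rot: [-3.141, -0.001, -2.881]
force: [0.2, -0.3, 0.7]
width: 0.0304
gripper_force: 0.0
```

Call:
arm_command(claw=0.08, grip_force=20, commands=[{"tx": 0, "ty": 0, "tz": 0, "twist": 0}, {"tx": 0, "ty": 0, "tz": 0, "twist": 0}, {"tx": 0, "ty": 0, "tz": 0, "twist": 0}, {"tx": 0, "ty": 0, "tz": 0, "twist": 0}, {"tx": 0, "ty": 0, "tz": 0, "twist": 0}, {"tx": 0, "ty": 0, "tz": 0, "twist": 0}, {"tx": 0, "ty": 0, "tz": 0, "twist": 0}, {"tx": 0, "ty": 0, "tz": 0, "twist": 0}])

```text
t: 22.65
eef_pos: [0.6157, 0.3552, 0.0603]
ee_rot: [3.141, 0.001, -2.881]
force: [-0.9, -0.8, 3.1]
width: 0.0139
gripper_force: 19.9
```

Call:
arm_command(commands=[{"tx": 0, "ty": 0, "tz": -0.06, "twist": 0}, {"tx": 0, "ty": 0, "tz": -0.12, "twist": 0}, {"tx": 0.01, "ty": -0.08, "tz": -0.12, "twist": 0}, {"tx": 0.02, "ty": -0.16, "tz": -0.12, "twist": 0}, {"tx": 0.03, "ty": -0.24, "tz": -0.12, "twist": 0}, {"tx": 0.039, "ty": -0.296, "tz": -0.12, "twist": 0}, {"tx": 0.039, "ty": -0.296, "tz": -0.08, "twist": 0}, {"tx": 0.039, "ty": -0.296, "tz": -0.04, "twist": 0}])

```text
t: 23.32
eef_pos: [0.6255, 0.2791, 0.0695]
ee_rot: [3.141, 0.0, -2.884]
force: [-0.4, -0.4, -3.1]
width: 0.0137
gripper_force: 20.0
```

Call:
arm_command(commands=[{"tx": 0, "ty": 0, "tz": 0.01, "twist": 0}, {"tx": 0, "ty": 0, "tz": 0.02, "twist": 0}, {"tx": 0, "ty": 0, "tz": 0.03, "twist": 0}, {"tx": 0, "ty": 0, "tz": 0.037, "twist": 0}, {"tx": 0, "ty": 0, "tz": 0.04, "twist": 0}, {"tx": 0, "ty": 0, "tz": 0.04, "twist": 0}, {"tx": 0, "ty": 0, "tz": 0.04, "twist": 0}, {"tx": 0, "ty": 0, "tz": 0.04, "twist": 0}])

```text
t: 23.98
eef_pos: [0.6253, 0.2815, 0.0603]
ee_rot: [3.141, 0.001, -2.881]
force: [-0.8, 1.4, 2.1]
width: 0.0136
gripper_force: 20.0
```

Call:
arm_command(claw=0.45, commands=[{"tx": 0, "ty": 0, "tz": 0, "twist": 0}, {"tx": 0, "ty": 0, "tz": 0, "twist": 0}, {"tx": 0, "ty": 0, "tz": 0, "twist": 0}, {"tx": 0, "ty": 0, "tz": -0.06, "twist": 0}, {"tx": 0, "ty": 0, "tz": -0.14, "twist": 0}, {"tx": 0, "ty": 0, "tz": -0.26, "twist": 0}, {"tx": 0, "ty": 0, "tz": -0.38, "twist": -0.035}, {"tx": 0, "ty": 0, "tz": -0.46, "twist": -0.07}])

```text
t: 24.65
eef_pos: [0.6259, 0.2811, 0.1779]
ee_rot: [-3.141, 0.003, -2.657]
force: [0.7, 0.1, 0.4]
width: 0.0392
gripper_force: 0.0
```

Call:
arm_command(commands=[{"tx": 0, "ty": 0, "tz": 0, "twist": -0.039}, {"tx": 0, "ty": 0, "tz": 0, "twist": -0.078}, {"tx": 0, "ty": 0, "tz": 0, "twist": -0.117}, {"tx": 0, "ty": 0, "tz": 0, "twist": -0.156}, {"tx": 0, "ty": 0, "tz": 0, "twist": -0.195}, {"tx": 0, "ty": 0, "tz": 0, "twist": -0.234}, {"tx": 0, "ty": 0, "tz": 0, "twist": -0.273}, {"tx": 0, "ty": 0, "tz": 0, "twist": -0.31}])

```text
t: 25.32
eef_pos: [0.6251, 0.2808, 0.1747]
ee_rot: [3.142, -0.0, -1.682]
force: [-0.6, -0.5, 0.2]
width: 0.0396
gripper_force: 0.0
```

Call:
arm_command(commands=[{"tx": 0, "ty": 0, "tz": 0, "twist": -0.039}, {"tx": 0, "ty": 0, "tz": 0, "twist": -0.078}, {"tx": 0, "ty": 0, "tz": 0, "twist": -0.117}, {"tx": 0, "ty": 0, "tz": 0, "twist": -0.117}, {"tx": 0, "ty": 0, "tz": 0, "twist": -0.117}, {"tx": 0, "ty": 0, "tz": 0, "twist": -0.117}, {"tx": 0, "ty": 0, "tz": 0, "twist": -0.117}, {"tx": 0, "ty": 0, "tz": 0, "twist": -0.117}])

```text
t: 25.98
eef_pos: [0.6251, 0.2809, 0.1748]
ee_rot: [-3.142, -0.0, -1.322]
force: [-1.1, 0.1, 0.4]
width: 0.0397
gripper_force: 0.0
```

```bash
python3 mod.py module_orange 11
```

```text
25.9833 [0.6251 0.2809 0.1748] [-180.     -0.    -75.75] [ 0.71  0.41 -0.03  0.   -1.13 -0.46]
spot [(0.6, [281.9, 202.1], [0.6242, 0.283, 0.0425])]
box 267 160 297 225 0.74
yellow 18 [294.9 159.8] [[0.626, 0.2354], [0.6245, 0.2348], [0.6283, 0.2357]] [[0.6196, 0.2467], [0.6176, 0.2459], [0.6225, 0.2472]]
yellow 350 [282.4 205.2] [[0.6263, 0.2732], [0.6151, 0.2702], [0.6375, 0.2759]] [[0.62, 0.2968], [0.6051, 0.2928], [0.6348, 0.3003]]
yellow 24 [274.9 217.9] [[0.6295, 0.2851], [0.6279, 0.2848], [0.631, 0.2856]] [[0.6242, 0.3126], [0.622, 0.3121], [0.6262, 0.3132]]
yellow 25 [282.4 218. ] [[0.6236, 0.2838], [0.6216, 0.2832], [0.6255, 0.2842]] [[0.6164, 0.3107], [0.6137, 0.31], [0.6189, 0.3113]]
yellow 26 [289.7 218. ] [[0.6179, 0.2822], [0.6161, 0.2818], [0.62, 0.2828]] [[0.6089, 0.3087], [0.6065, 0.3082], [0.6117, 0.3095]]
```

Call:
arm_command(commands=[{"tx": 0, "ty": 0, "tz": 0.08, "twist": 0}, {"tx": 0, "ty": 0, "tz": 0.16, "twist": 0}, {"tx": 0, "ty": 0, "tz": 0.24, "twist": 0}, {"tx": 0, "ty": 0, "tz": 0.31, "twist": 0}, {"tx": 0, "ty": 0, "tz": 0.38, "twist": 0}, {"tx": 0, "ty": 0, "tz": 0.43, "twist": 0}, {"tx": 0, "ty": 0, "tz": 0.474, "twist": 0}, {"tx": 0, "ty": 0, "tz": 0.474, "twist": 0}])

```text
t: 26.8
eef_pos: [0.6239, 0.2802, 0.0538]
ee_rot: [3.138, -0.001, -1.321]
force: [-0.9, -1.2, -0.5]
width: 0.0394
gripper_force: 0.0
```

Call:
arm_command(claw=0.2, grip_force=20, commands=[{"tx": 0, "ty": 0, "tz": 0, "twist": 0}, {"tx": 0, "ty": 0, "tz": 0, "twist": 0}, {"tx": 0, "ty": 0, "tz": 0, "twist": 0}, {"tx": 0, "ty": 0, "tz": 0, "twist": 0}, {"tx": 0, "ty": 0, "tz": 0, "twist": 0}, {"tx": 0, "ty": 0, "tz": 0, "twist": 0}, {"tx": 0, "ty": 0, "tz": 0, "twist": 0}, {"tx": 0, "ty": 0, "tz": 0, "twist": 0}])

```text
t: 27.47
eef_pos: [0.6256, 0.2813, 0.0575]
ee_rot: [-3.14, 0.0, -1.32]
force: [-2.0, 0.3, 5.7]
width: 0.0238
gripper_force: 20.0
```

Call:
arm_command(commands=[{"tx": 0, "ty": 0, "tz": -0.05, "twist": 0}, {"tx": 0, "ty": 0, "tz": -0.15, "twist": 0}, {"tx": 0, "ty": 0, "tz": -0.25, "twist": 0}, {"tx": 0, "ty": 0, "tz": -0.36, "twist": 0}, {"tx": 0, "ty": 0, "tz": -0.48, "twist": 0}, {"tx": 0.04, "ty": 0.03, "tz": -0.6, "twist": 0}, {"tx": 0.12, "ty": 0.08, "tz": -0.7, "twist": 0}, {"tx": 0.23, "ty": 0.16, "tz": -0.741, "twist": 0}])

```text
t: 28.13
eef_pos: [0.6021, 0.2165, 0.2457]
ee_rot: [-3.136, 0.001, -1.318]
force: [0.3, 0.1, -1.1]
width: 0.0241
gripper_force: 20.0
```

Call:
arm_command(commands=[{"tx": 0.1, "ty": 0.07, "tz": 0, "twist": 0}, {"tx": 0.2, "ty": 0.14, "tz": 0, "twist": 0}, {"tx": 0.3, "ty": 0.21, "tz": 0, "twist": 0}, {"tx": 0.4, "ty": 0.28, "tz": 0, "twist": 0}, {"tx": 0.5, "ty": 0.35, "tz": 0, "twist": 0}, {"tx": 0.6, "ty": 0.42, "tz": 0, "twist": 0}, {"tx": 0.7, "ty": 0.487, "tz": 0, "twist": 0}, {"tx": 0.7, "ty": 0.487, "tz": 0, "twist": 0}])

```text
t: 28.8
eef_pos: [0.5235, 0.0119, 0.2423]
ee_rot: [3.141, 0.0, -1.323]
force: [-0.4, -1.1, -2.1]
width: 0.0239
gripper_force: 20.0
```

Call:
arm_command(commands=[{"tx": 0.08, "ty": 0.055, "tz": 0, "twist": 0.02}, {"tx": 0.16, "ty": 0.11, "tz": 0, "twist": 0.04}, {"tx": 0.24, "ty": 0.165, "tz": 0, "twist": 0.06}, {"tx": 0.3, "ty": 0.21, "tz": 0, "twist": 0.0775}, {"tx": 0.331, "ty": 0.229, "tz": 0, "twist": 0.0775}, {"tx": 0.331, "ty": 0.229, "tz": 0, "twist": 0.0775}, {"tx": 0.331, "ty": 0.229, "tz": 0, "twist": 0.0775}, {"tx": 0.331, "ty": 0.229, "tz": 0, "twist": 0.0775}])

```text
t: 29.47
eef_pos: [0.4914, -0.0783, 0.2417]
ee_rot: [-3.141, 0.0, -1.563]
force: [0.1, -0.1, -1.6]
width: 0.0242
gripper_force: 20.0
```

```bash
cat > chk.py <<'E'
from h import *; import sys
n=sys.argv[1]; k=float(sys.argv[2])
s=get_state(); print(s['t'],np.round(s['eef_pos'],4),np.round(np.degrees(s['ee_rot']),2),np.round(s['force'],1),s['width'])
cal=calibration('wrist'); im=snap('wrist','wc%d'%int(s['t']*10)); hsv=cv2.cvtColor(im,cv2.COLOR_RGB2HSV)
# red bars (z .069) and yellow stripes of deck/foot, in dock coordinates about bay 2
X=np.array([-.0065,1.]);Yd=np.array([-1,-.0065]);o=np.array([.4895,-.0986])
def dock(uv,z): p=onz('wrist',uv,z,cal)[:2]-o; return (np.array([p@X,p@Yd])*1e3).round(1).tolist()
for nm,M,zs in [('red',((hsv[...,0]<6)|(hsv[...,0]>174))&(hsv[...,1]>150)&(hsv[...,2]>80),[.069]),('yel',(hsv[...,0]>24)&(hsv[...,0]<36)&(hsv[...,1]>90)&(hsv[...,2]>90),[.064,s['eef_pos'][2]-.0515])]:
    q,lab,st,ce=cv2.connectedComponentsWithStats(M.astype(np.uint8))
    for i in range(1,q):
        if st[i,4]>60 and 170<ce[i][0]<370:
            l,t,w,h=st[i,:4]; print(nm,st[i].tolist(),[[dock((l+w/2,t),z),dock((l+w/2,t+h),z),dock((l,t+h/2),z),dock((l+w,t+h/2),z)] for z in zs])
E
python3 chk.py module_orange 0
```

```text
29.4667 [ 0.4914 -0.0783  0.2417] [-1.7998e+02  1.0000e-02 -8.9540e+01] [ 0.1 -0.1 -1.6] 0.024162182764543044
red [259, 56, 49, 13, 598] [[[-117.5, -0.2], [-103.9, -0.2], [-110.9, -24.6], [-111.1, 24.2]]]
red [260, 134, 47, 12, 564] [[[-37.5, -0.0], [-25.1, 0.0], [-31.4, -23.9], [-31.5, 23.9]]]
yel [262, 114, 41, 3, 113] [[[-57.8, -1.1], [-54.7, -1.0], [-56.3, -22.0], [-56.4, 19.9]], [[-59.8, -1.6], [-57.9, -1.6], [-58.9, -14.7], [-59.0, 11.5]]]
yel [258, 182, 47, 8, 376] [[[13.8, -1.9], [22.6, -1.9], [18.2, -27.0], [18.1, 23.1]], [[-15.1, -2.2], [-9.6, -2.1], [-12.4, -17.8], [-12.4, 13.5]]]
```

Call:
arm_command(commands=[{"tx": 0, "ty": 0.004, "tz": 0.06, "twist": 0}, {"tx": 0, "ty": 0.008, "tz": 0.14, "twist": 0}, {"tx": 0, "ty": 0.008, "tz": 0.24, "twist": 0}, {"tx": 0, "ty": 0.008, "tz": 0.33, "twist": 0}, {"tx": 0, "ty": 0.008, "tz": 0.4, "twist": 0}, {"tx": 0, "ty": 0.008, "tz": 0.44, "twist": 0}, {"tx": 0, "ty": 0.008, "tz": 0.463, "twist": 0}, {"tx": 0, "ty": 0.008, "tz": 0.463, "twist": 0}])

```text
t: 30.18
eef_pos: [0.4896, -0.0788, 0.126]
ee_rot: [3.141, -0.001, -1.562]
force: [0.3, 0.9, -2.2]
width: 0.024
gripper_force: 20.0
```

Call:
arm_command(commands=[{"tx": 0.005, "ty": 0, "tz": 0.004, "twist": 0}, {"tx": 0.01, "ty": 0, "tz": 0.008, "twist": 0}, {"tx": 0.015, "ty": 0, "tz": 0.012, "twist": 0}, {"tx": 0.02, "ty": 0, "tz": 0.016, "twist": 0}, {"tx": 0.025, "ty": 0, "tz": 0.016, "twist": 0}, {"tx": 0.025, "ty": 0, "tz": 0.016, "twist": 0}, {"tx": 0.025, "ty": 0, "tz": 0.016, "twist": 0}, {"tx": 0.025, "ty": 0, "tz": 0.016, "twist": 0}])

```text
t: 30.85
eef_pos: [0.4899, -0.0851, 0.1231]
ee_rot: [-3.14, -0.0, -1.563]
force: [-3.0, -0.7, 5.8]
width: 0.0235
gripper_force: 20.0
```

Call:
arm_command(grip_force=5, commands=[{"tx": 0.0, "ty": 0, "tz": 0, "twist": 0}, {"tx": 0.01, "ty": 0, "tz": 0, "twist": 0}, {"tx": 0.037, "ty": 0, "tz": -0.01, "twist": 0}, {"tx": 0.065, "ty": 0, "tz": -0.019, "twist": 0}, {"tx": 0.093, "ty": 0, "tz": -0.026, "twist": 0}, {"tx": 0.122, "ty": 0, "tz": -0.03, "twist": 0}, {"tx": 0.152, "ty": 0, "tz": -0.032, "twist": 0}, {"tx": 0.182, "ty": 0, "tz": -0.032, "twist": 0}])

```text
t: 31.52
eef_pos: [0.4894, -0.1314, 0.1298]
ee_rot: [-3.142, 0.0, -1.564]
force: [-0.2, 0.7, -1.4]
width: 0.0239
gripper_force: 5.0
```

Call:
arm_command(commands=[{"tx": 0.012, "ty": 0, "tz": 0.001, "twist": 0}, {"tx": 0.023, "ty": 0, "tz": 0.003, "twist": 0}, {"tx": 0.023, "ty": 0, "tz": 0.003, "twist": 0}, {"tx": 0.023, "ty": 0, "tz": 0.003, "twist": 0}, {"tx": 0.023, "ty": 0, "tz": 0.003, "twist": 0}, {"tx": 0.023, "ty": 0, "tz": 0.003, "twist": 0}, {"tx": 0.023, "ty": 0, "tz": 0.003, "twist": 0}, {"tx": 0.023, "ty": 0, "tz": 0.003, "twist": 0}])

```text
t: 32.18
eef_pos: [0.4895, -0.1361, 0.1291]
ee_rot: [3.142, -0.0, -1.563]
force: [-1.1, -0.1, -1.9]
width: 0.0235
gripper_force: 5.0
```

Call:
arm_command(grip_force=40, commands=[{"tx": 0, "ty": 0, "tz": 0, "twist": 0}, {"tx": 0, "ty": 0, "tz": 0, "twist": 0}, {"tx": 0, "ty": 0, "tz": 0, "twist": 0}, {"tx": 0, "ty": 0, "tz": 0, "twist": 0}, {"tx": 0, "ty": 0, "tz": 0, "twist": 0}, {"tx": 0, "ty": 0, "tz": 0, "twist": 0}, {"tx": 0, "ty": 0, "tz": 0, "twist": 0}, {"tx": 0, "ty": 0, "tz": 0, "twist": 0}])

```text
t: 32.85
eef_pos: [0.4895, -0.1363, 0.1291]
ee_rot: [-3.142, -0.0, -1.564]
force: [0.1, 0.2, -1.3]
width: 0.0235
gripper_force: 40.0
```

```bash
python3 chk.py module_orange 0; python3 - <<'E'
import cv2,numpy as np
im=cv2.imread('pics/w5.png'); hsv=cv2.cvtColor(im,cv2.COLOR_BGR2HSV)
for M in [(hsv[...,0]>24)&(hsv[...,0]<36)&(hsv[...,1]>90)&(hsv[...,2]>90)]:
    q,lab,st,ce=cv2.connectedComponentsWithStats(M.astype(np.uint8)); print([st[i].tolist() for i in range(1,q) if st[i,4]>60 and 170<ce[i][0]<370])
E
```

```text
32.85 [ 0.4895 -0.1363  0.1291] [-180.     -0.    -89.59] [ 0.1  0.2 -1.3] 0.023479151622038473
red [244, 113, 73, 20, 1413] [[[-118.4, -0.5], [-104.9, -0.5], [-111.9, -24.9], [-111.9, 23.9]]]
red [247, 225, 67, 18, 1191] [[[-39.5, -0.5], [-25.4, -0.5], [-32.5, -24.9], [-32.5, 23.9]]]
red [254, 325, 54, 5, 121] [[[50.2, -0.1], [55.7, -0.1], [53.3, -22.9], [53.2, 22.7]]]
[[250, 82, 61, 4, 241], [256, 263, 50, 6, 165]]
```

```bash
ls -t pics | head -3; python3 - <<'E'
import cv2,numpy as np,glob
f='pics/wc328.png'
A=cv2.imread('pics/w5.png');B=cv2.imread(f)
for n,im in (('g5',A),('o',B)):
    h=cv2.cvtColor(im,cv2.COLOR_BGR2HSV); print(n,[(r,tuple(int(v) for v in np.median(h[r,270:292],axis=0))) for r in range(222,276,3)])
from h import *
im=snap('side','s12'); R=regions_of('module_orange_mid','side')
for r in R[:2]:
    p=np.argwhere(r['region'])[:,::-1].astype(np.float32); print(r['score'],r['rect'],cv2.minAreaRect(p))
h=cv2.cvtColor(im,cv2.COLOR_RGB2HSV); M=(h[...,0]>5)&(h[...,0]<17)&(h[...,1]>150)&(h[...,2]>80); M[:, :270]=0; M[:,400:]=0;M[:200]=0;M[320:]=0
p=np.argwhere(M)[:,::-1].astype(np.float32); print(len(p),p.min(0),p.max(0))
c0=np.array([.4895,-.0986])
def P(u,z): return proj('side',(c0[0]-.0065*u/1e3-.012,c0[1]+u/1e3,z)).round(1)
for th in (0,20,35):
    t=np.radians(th);s,c=np.sin(t),np.cos(t); g=np.array([-37.7,.1291+.019])
    print(th,'block base',P(g[0]+70*s,g[1]-.070*c),'grip',P(g[0],g[1]),'toe',P(g[0]-38*c+72*s,g[1]-.038*s-.072*c),'heel',P(g[0]+22*c+72*s,g[1]+.022*s-.072*c))
E
```

```text
wc328.png
wc294.png
w11.png
g5 [(222, (120, 5, 194)), (225, (1, 182, 158)), (228, (1, 179, 168)), (231, (1, 178, 168)), (234, (1, 179, 167)), (237, (1, 178, 168)), (240, (1, 179, 167)), (243, (115, 7, 168)), (246, (24, 116, 189)), (249, (24, 141, 191)), (252, (24, 140, 191)), (255, (120, 6, 182)), (258, (120, 6, 182)), (261, (21, 10, 180)), (264, (25, 140, 191)), (267, (24, 140, 191)), (270, (68, 125, 106)), (273, (125, 24, 31))]
o [(222, (120, 5, 193)), (225, (1, 187, 109)), (228, (1, 180, 164)), (231, (1, 181, 164)), (234, (1, 180, 163)), (237, (1, 180, 164)), (240, (1, 180, 164)), (243, (0, 107, 162)), (246, (15, 10, 175)), (249, (24, 142, 187)), (252, (24, 142, 187)), (255, (22, 22, 177)), (258, (120, 6, 179)), (261, (120, 6, 179)), (264, (24, 142, 187)), (267, (24, 142, 187)), (270, (17, 161, 174)), (273, (127, 24, 31))]
0.19 [334.8, 274.6, 365.1, 293.3] ((350.4801025390625, 277.892578125), (29.92302131652832, 13.287675857543945), 34.508522033691406)
105 [311. 243.] [344. 267.]
0 block base [329.  281.9] grip [332.2 245.2] toe [346.1 293.9] heel [319.6 277. ]
20 block base [319.1 273.4] grip [332.2 245.2] toe [333.4 290.3] heel [310.6 265.2]
35 block base [312.7 265.1] grip [332.2 245.2] toe [324.2 284.5] heel [305.5 255.1]
```

Call:
arm_command(commands=[{"tx": -0.01, "ty": 0, "tz": 0, "twist": 0}, {"tx": -0.02, "ty": 0, "tz": 0, "twist": 0}, {"tx": -0.02, "ty": 0, "tz": 0.01, "twist": 0}, {"tx": -0.02, "ty": 0, "tz": 0.02, "twist": 0}, {"tx": -0.02, "ty": 0, "tz": 0.03, "twist": 0}, {"tx": -0.02, "ty": 0, "tz": 0.044, "twist": 0}, {"tx": -0.02, "ty": 0, "tz": 0.058, "twist": 0}, {"tx": -0.02, "ty": 0, "tz": 0.058, "twist": 0}])

```text
t: 33.67
eef_pos: [0.4889, -0.1313, 0.1136]
ee_rot: [3.14, 0.0, -1.564]
force: [0.6, 0.4, -2.0]
width: 0.0238
gripper_force: 40.0
```

Call:
arm_command(commands=[{"tx": 0.008, "ty": 0, "tz": 0.011, "twist": 0}, {"tx": 0.017, "ty": 0, "tz": 0.023, "twist": 0}, {"tx": 0.025, "ty": 0, "tz": 0.035, "twist": 0}, {"tx": 0.033, "ty": 0, "tz": 0.047, "twist": 0}, {"tx": 0.042, "ty": 0, "tz": 0.059, "twist": 0}, {"tx": 0.05, "ty": 0, "tz": 0.07, "twist": 0}, {"tx": 0.06, "ty": 0, "tz": 0.084, "twist": 0}, {"tx": 0.06, "ty": 0, "tz": 0.084, "twist": 0}])

```text
t: 34.33
eef_pos: [0.4894, -0.1466, 0.0929]
ee_rot: [3.141, 0.0, -1.564]
force: [-0.2, -0.1, -2.2]
width: 0.0241
gripper_force: 40.0
```

Clean, as with the first one; now bring it upright.

Call:
arm_command(grip_force=5, commands=[{"tx": 0, "ty": 0, "tz": 0.013, "twist": 0}, {"tx": 0, "ty": 0, "tz": 0.024, "twist": 0}, {"tx": -0.022, "ty": 0, "tz": 0.024, "twist": 0}, {"tx": -0.042, "ty": 0, "tz": 0.0225, "twist": 0}, {"tx": -0.066, "ty": 0, "tz": 0.021, "twist": 0}, {"tx": -0.09, "ty": 0, "tz": 0.021, "twist": 0}, {"tx": -0.114, "ty": 0, "tz": 0.0225, "twist": 0}, {"tx": -0.128, "ty": 0, "tz": 0.023, "twist": 0}])

```text
t: 35.0
eef_pos: [0.4893, -0.1133, 0.0878]
ee_rot: [-3.141, 0.0, -1.563]
force: [0.9, -0.9, -0.7]
width: 0.0242
gripper_force: 5.0
```

Call:
arm_command(commands=[{"tx": -0.011, "ty": 0, "tz": 0.002, "twist": 0}, {"tx": -0.022, "ty": 0, "tz": 0.004, "twist": 0}, {"tx": -0.035, "ty": 0, "tz": 0.008, "twist": 0}, {"tx": -0.047, "ty": 0, "tz": 0.012, "twist": 0}, {"tx": -0.06, "ty": 0, "tz": 0.016, "twist": 0}, {"tx": -0.072, "ty": 0, "tz": 0.021, "twist": 0}, {"tx": -0.085, "ty": 0, "tz": 0.027, "twist": 0}, {"tx": -0.096, "ty": 0, "tz": 0.032, "twist": 0}])

```text
t: 35.67
eef_pos: [0.489, -0.09, 0.0795]
ee_rot: [3.141, 0.0, -1.564]
force: [-0.6, -1.2, -1.1]
width: 0.024
gripper_force: 5.0
```

Call:
arm_command(commands=[{"tx": 0, "ty": 0, "tz": 0.004, "twist": 0}, {"tx": 0, "ty": 0, "tz": 0.006, "twist": 0}, {"tx": 0, "ty": 0, "tz": 0.006, "twist": 0}, {"tx": 0.006, "ty": 0, "tz": 0.006, "twist": 0}, {"tx": 0.012, "ty": 0, "tz": 0.006, "twist": 0}, {"tx": 0.014, "ty": 0, "tz": 0.006, "twist": 0}, {"tx": 0.014, "ty": 0, "tz": 0.006, "twist": 0}, {"tx": 0.014, "ty": 0, "tz": 0.006, "twist": 0}])

```text
t: 36.33
eef_pos: [0.4896, -0.0936, 0.0786]
ee_rot: [-3.141, 0.0, -1.564]
force: [-1.1, 2.6, 4.3]
width: 0.024
gripper_force: 5.0
```

Call:
arm_command(claw=0.45, commands=[{"tx": 0, "ty": 0, "tz": 0, "twist": 0}, {"tx": 0, "ty": 0, "tz": 0, "twist": 0}, {"tx": 0, "ty": 0, "tz": 0, "twist": 0}, {"tx": 0, "ty": 0, "tz": 0, "twist": 0}, {"tx": 0, "ty": 0, "tz": -0.03, "twist": 0}, {"tx": 0, "ty": 0, "tz": -0.1, "twist": 0}, {"tx": 0, "ty": 0, "tz": -0.22, "twist": 0}, {"tx": 0, "ty": 0, "tz": -0.36, "twist": 0}])

```text
t: 37.0
eef_pos: [0.4878, -0.094, 0.1684]
ee_rot: [3.138, -0.001, -1.564]
force: [1.9, 0.8, -1.1]
width: 0.0393
gripper_force: 0.0
```

Call:
arm_command(commands=[{"tx": 0, "ty": 0, "tz": -0.14, "twist": 0}, {"tx": 0, "ty": 0, "tz": -0.25, "twist": 0}, {"tx": 0, "ty": 0, "tz": -0.3, "twist": 0}, {"tx": 0, "ty": 0, "tz": -0.3, "twist": 0}, {"tx": 0, "ty": 0, "tz": -0.3, "twist": 0}, {"tx": 0, "ty": 0, "tz": -0.3, "twist": 0}, {"tx": 0, "ty": 0, "tz": -0.3, "twist": 0}, {"tx": 0, "ty": 0, "tz": -0.3, "twist": 0}])

```text
t: 37.67
eef_pos: [0.4886, -0.0939, 0.2423]
ee_rot: [3.14, -0.0, -1.564]
force: [0.7, -0.4, 1.0]
width: 0.0391
gripper_force: 0.0
```

```bash
cat > seat.py <<'E'
from h import *
s=get_state(); print(s['t'],np.round(s['eef_pos'],4),np.round(np.degrees(s['ee_rot']),2),s['width'])
c0=np.array([.4895,-.0986])
for c in ['scene','side','wrist']:
    cal=calibration(c); snap(c,'z%s%d'%(c,int(s['t'])))
    for n in NM:
        r=spot_point(n+'_mid',c); print(c,n,[(round(x['score'],2),np.round(x['uv'],1).tolist(),'seated u,y:',np.round((onz(c,x['uv'],.0645,cal)[:2]-c0)[::-1]*1e3,1).tolist(),np.round(onz(c,x['uv'],.0425,cal)[:2],4).tolist()) for x in r[:1]])
    print('  exp bays u=+6:',[proj(c,(c0[0],c0[1]+(k+6)/1e3,.0645),cal).round(1).tolist() for k in (-80,0,80)])
E
python3 seat.py
```

```text
37.6667 [ 0.4886 -0.0939  0.2423] [ 1.7988e+02 -2.0000e-02 -8.9600e+01] 0.039105474282036076
scene module_orange [(0.75, [368.8, 223.7], 'seated u,y:', [14.7, -6.2], [0.5051, -0.1075])]
scene module_blue [(0.75, [253.5, 239.9], 'seated u,y:', [301.5, 92.6], [0.6074, 0.1898])]
scene module_green [(0.77, [348.4, 232.8], 'seated u,y:', [85.2, -8.5], [0.5026, -0.0344])]
  exp bays u=+6: [[391.8, 212.5], [369.7, 221.5], [346.0, 231.2]]
side module_orange [(0.65, [313.1, 273.6], 'seated u,y:', [11.0, -1.1], [0.5124, -0.064])]
side module_blue [(0.67, [269.6, 218.2], 'seated u,y:', [242.5, 78.1], [0.5962, 0.1809])]
side module_green [(0.63, [285.5, 256.7], 'seated u,y:', [85.8, -3.3], [0.51, 0.0151])]
  exp bays u=+6: [[349.5, 296.6], [315.5, 274.7], [286.8, 256.1]]
wrist module_orange [(0.9, [281.5, 193.7], 'seated u,y:', [11.4, -0.5], [0.4889, -0.0813])]
wrist module_blue []
wrist module_green [(0.97, [280.3, 256.8], 'seated u,y:', [86.4, 0.3], [0.4898, -0.0014])]
  exp bays u=+6: [[281.6, 113.3], [281.0, 188.8], [280.5, 256.5]]
```

Call:
arm_command(claw=0.35, commands=[{"tx": -0.08, "ty": -0.03, "tz": 0, "twist": 0.0375}, {"tx": -0.16, "ty": -0.06, "tz": 0, "twist": 0.075}, {"tx": -0.24, "ty": -0.09, "tz": 0, "twist": 0.1125}, {"tx": -0.32, "ty": -0.12, "tz": 0, "twist": 0.15}, {"tx": -0.4, "ty": -0.15, "tz": 0, "twist": 0.1875}, {"tx": -0.48, "ty": -0.18, "tz": 0, "twist": 0.225}, {"tx": -0.56, "ty": -0.21, "tz": 0, "twist": 0.2625}, {"tx": -0.638, "ty": -0.244, "tz": 0, "twist": 0.3}])

```text
t: 38.93
eef_pos: [0.5492, 0.0672, 0.2434]
ee_rot: [3.142, 0.0, -2.512]
force: [-0.8, 0.0, -0.4]
width: 0.0309
gripper_force: 0.0
```

Call:
arm_command(commands=[{"tx": -0.07, "ty": 0.035, "tz": 0, "twist": 0.037}, {"tx": -0.14, "ty": 0.07, "tz": 0, "twist": 0.074}, {"tx": -0.21, "ty": 0.11, "tz": 0, "twist": 0.111}, {"tx": -0.28, "ty": 0.15, "tz": 0, "twist": 0.148}, {"tx": -0.35, "ty": 0.19, "tz": 0, "twist": 0.185}, {"tx": -0.42, "ty": 0.225, "tz": 0, "twist": 0.222}, {"tx": -0.49, "ty": 0.264, "tz": 0, "twist": 0.25}, {"tx": -0.49, "ty": 0.264, "tz": 0, "twist": 0.275}])

```text
t: 39.6
eef_pos: [0.6096, 0.1946, 0.2424]
ee_rot: [-3.141, -0.0, 2.91]
force: [0.4, -0.4, 0.5]
width: 0.0304
gripper_force: 0.0
```

```bash
python3 mod.py module_blue 13; python3 mod.py module_blue 13 | head -2; python3 - <<'E'
from h import *
s=get_state(); print(s['q'][5])
E
```

```text
39.6 [0.6096 0.1946 0.2424] [-1.7999e+02 -1.0000e-02  1.6673e+02] [ 0.61  0.29 -0.05  0.   -1.23 -2.42]
spot [(0.62, [276.3, 182.7], [0.608, 0.1902, 0.0425]), (0.36, [78.9, 133.0], [0.4839, -0.035, 0.0425])]
box 260 159 306 207 0.96
yellow 57 [303. 177.] [[0.5989, 0.2202], [0.5892, 0.2229], [0.6081, 0.2188]] [[0.6167, 0.2218], [0.6045, 0.2251], [0.6282, 0.2199]]
yellow 63 [281.1 191.5] [[0.6085, 0.1956], [0.598, 0.198], [0.6202, 0.1928]] [[0.6287, 0.1909], [0.6155, 0.194], [0.6434, 0.1874]]
yellow 17 [273.7 186.8] [[0.602, 0.1896], [0.6014, 0.1914], [0.6024, 0.1875]] [[0.6206, 0.1834], [0.6199, 0.1857], [0.6211, 0.1808]]
yellow 16 [274.  192.5] [[0.6079, 0.1884], [0.6083, 0.1904], [0.6074, 0.1865]] [[0.6279, 0.182], [0.6285, 0.1844], [0.6273, 0.1795]]
yellow 16 [274.  198.5] [[0.6139, 0.187], [0.6144, 0.1889], [0.6135, 0.185]] [[0.6355, 0.1801], [0.6361, 0.1826], [0.635, 0.1777]]
39.75 [0.6083 0.1921 0.2429] [-1.7997e+02 -3.0000e-02  1.6705e+02] [ 0.61  0.29 -0.05 -0.   -1.23 -2.41]
spot [(0.91, [278.5, 183.5], [0.6082, 0.1898, 0.0425])]
-2.4079514213280024
```

Call:
arm_command(commands=[{"tx": 0, "ty": -0.004, "tz": 0.08, "twist": 0}, {"tx": 0, "ty": -0.004, "tz": 0.16, "twist": 0}, {"tx": 0, "ty": -0.004, "tz": 0.24, "twist": 0}, {"tx": 0, "ty": -0.004, "tz": 0.32, "twist": 0}, {"tx": 0, "ty": -0.004, "tz": 0.4, "twist": 0}, {"tx": 0, "ty": -0.004, "tz": 0.47, "twist": 0}, {"tx": 0, "ty": -0.004, "tz": 0.53, "twist": 0}, {"tx": 0, "ty": -0.004, "tz": 0.57, "twist": 0}])

```text
t: 40.57
eef_pos: [0.6076, 0.1901, 0.0995]
ee_rot: [-3.141, -0.001, 2.914]
force: [-1.1, 0.0, -0.2]
width: 0.0305
gripper_force: 0.0
```

Call:
arm_command(commands=[{"tx": 0, "ty": 0, "tz": 0.02, "twist": 0}, {"tx": 0, "ty": 0, "tz": 0.05, "twist": 0}, {"tx": 0, "ty": 0, "tz": 0.08, "twist": 0}, {"tx": 0, "ty": 0, "tz": 0.11, "twist": 0}, {"tx": 0, "ty": 0, "tz": 0.14, "twist": 0}, {"tx": 0, "ty": 0, "tz": 0.164, "twist": 0}, {"tx": 0, "ty": 0, "tz": 0.164, "twist": 0}, {"tx": 0, "ty": 0, "tz": 0.164, "twist": 0}])

```text
t: 41.23
eef_pos: [0.6081, 0.1909, 0.0595]
ee_rot: [-3.141, -0.0, 2.913]
force: [0.2, 0.0, -0.3]
width: 0.0305
gripper_force: 0.0
```

Call:
arm_command(claw=0.08, grip_force=20, commands=[{"tx": 0, "ty": 0, "tz": 0, "twist": 0}, {"tx": 0, "ty": 0, "tz": 0, "twist": 0}, {"tx": 0, "ty": 0, "tz": 0, "twist": 0}, {"tx": 0, "ty": 0, "tz": 0, "twist": 0}, {"tx": 0, "ty": 0, "tz": 0, "twist": 0}, {"tx": 0, "ty": 0, "tz": 0, "twist": 0}, {"tx": 0, "ty": 0, "tz": 0, "twist": 0}, {"tx": 0, "ty": 0, "tz": 0, "twist": 0}])

```text
t: 41.9
eef_pos: [0.6083, 0.1909, 0.0601]
ee_rot: [3.142, 0.0, 2.913]
force: [-0.9, -0.9, 2.3]
width: 0.0138
gripper_force: 20.0
```

Call:
arm_command(commands=[{"tx": 0, "ty": 0, "tz": -0.06, "twist": 0}, {"tx": 0, "ty": 0, "tz": -0.14, "twist": 0}, {"tx": 0, "ty": 0, "tz": -0.24, "twist": 0}, {"tx": 0, "ty": 0, "tz": -0.32, "twist": 0}, {"tx": 0, "ty": 0, "tz": -0.36, "twist": -0.035}, {"tx": 0, "ty": 0, "tz": -0.36, "twist": -0.07}, {"tx": 0, "ty": 0, "tz": -0.36, "twist": -0.105}, {"tx": 0, "ty": 0, "tz": -0.36, "twist": -0.14}])

```text
t: 42.57
eef_pos: [0.608, 0.1911, 0.1497]
ee_rot: [3.141, -0.0, -2.925]
force: [0.2, 0.7, -1.4]
width: 0.014
gripper_force: 20.0
```

Call:
arm_command(commands=[{"tx": -0.02, "ty": 0.035, "tz": 0, "twist": -0.039}, {"tx": -0.04, "ty": 0.07, "tz": 0, "twist": -0.078}, {"tx": -0.06, "ty": 0.105, "tz": 0, "twist": -0.117}, {"tx": -0.08, "ty": 0.14, "tz": 0, "twist": -0.156}, {"tx": -0.1, "ty": 0.175, "tz": 0, "twist": -0.195}, {"tx": -0.12, "ty": 0.21, "tz": 0, "twist": -0.234}, {"tx": -0.144, "ty": 0.24, "tz": 0, "twist": -0.273}, {"tx": -0.144, "ty": 0.26, "tz": 0, "twist": -0.31}])

```text
t: 43.23
eef_pos: [0.6302, 0.2631, 0.1489]
ee_rot: [3.141, -0.0, -1.95]
force: [0.1, 1.1, -2.5]
width: 0.0141
gripper_force: 20.0
```

Call:
arm_command(commands=[{"tx": 0, "ty": 0, "tz": 0, "twist": -0.039}, {"tx": 0, "ty": 0, "tz": 0, "twist": -0.078}, {"tx": 0, "ty": 0, "tz": 0.04, "twist": -0.117}, {"tx": 0, "ty": 0, "tz": 0.12, "twist": -0.122}, {"tx": 0, "ty": 0, "tz": 0.2, "twist": -0.122}, {"tx": 0, "ty": 0, "tz": 0.27, "twist": -0.122}, {"tx": 0, "ty": 0, "tz": 0.31, "twist": -0.122}, {"tx": 0, "ty": 0, "tz": 0.33, "twist": -0.122}])

```text
t: 43.9
eef_pos: [0.6288, 0.2616, 0.065]
ee_rot: [3.139, -0.002, -1.573]
force: [-0.9, 0.3, -2.2]
width: 0.0139
gripper_force: 20.0
```

Call:
arm_command(commands=[{"tx": 0, "ty": 0, "tz": 0.01, "twist": 0}, {"tx": 0, "ty": 0, "tz": 0.02, "twist": 0}, {"tx": 0, "ty": 0, "tz": 0.026, "twist": 0}, {"tx": 0, "ty": 0, "tz": 0.03, "twist": 0}, {"tx": 0, "ty": 0, "tz": 0.03, "twist": 0}, {"tx": 0, "ty": 0, "tz": 0.03, "twist": 0}, {"tx": 0, "ty": 0, "tz": 0.03, "twist": 0}, {"tx": 0, "ty": 0, "tz": 0.03, "twist": 0}])

```text
t: 44.57
eef_pos: [0.63, 0.2622, 0.0602]
ee_rot: [-3.141, 0.0, -1.573]
force: [-0.2, 0.3, -1.8]
width: 0.0136
gripper_force: 20.0
```

Call:
arm_command(claw=0.45, commands=[{"tx": 0, "ty": 0, "tz": 0.002, "twist": 0}, {"tx": 0, "ty": 0, "tz": 0.002, "twist": 0}, {"tx": 0, "ty": 0, "tz": 0, "twist": 0}, {"tx": 0, "ty": 0, "tz": -0.06, "twist": 0}, {"tx": 0, "ty": 0, "tz": -0.14, "twist": 0}, {"tx": 0, "ty": 0, "tz": -0.26, "twist": 0}, {"tx": 0, "ty": 0, "tz": -0.38, "twist": 0.035}, {"tx": 0, "ty": 0, "tz": -0.46, "twist": 0.07}])

```text
t: 45.23
eef_pos: [0.6308, 0.2625, 0.1783]
ee_rot: [-3.139, 0.002, -1.797]
force: [0.0, 0.3, 0.4]
width: 0.0393
gripper_force: 0.0
```

Call:
arm_command(commands=[{"tx": 0, "ty": 0, "tz": 0, "twist": 0.039}, {"tx": 0, "ty": 0, "tz": 0, "twist": 0.078}, {"tx": 0, "ty": 0, "tz": 0, "twist": 0.117}, {"tx": 0, "ty": 0, "tz": 0, "twist": 0.156}, {"tx": 0, "ty": 0, "tz": 0, "twist": 0.195}, {"tx": 0, "ty": 0, "tz": 0, "twist": 0.234}, {"tx": 0, "ty": 0, "tz": 0, "twist": 0.273}, {"tx": 0, "ty": 0, "tz": 0, "twist": 0.31}])

```text
t: 45.9
eef_pos: [0.6299, 0.2621, 0.175]
ee_rot: [3.142, 0.0, -2.773]
force: [0.1, -0.4, -0.4]
width: 0.0396
gripper_force: 0.0
```

Call:
arm_command(commands=[{"tx": 0, "ty": 0, "tz": 0, "twist": 0.039}, {"tx": 0, "ty": 0, "tz": 0, "twist": 0.078}, {"tx": 0, "ty": 0, "tz": 0, "twist": 0.119}, {"tx": 0, "ty": 0, "tz": 0, "twist": 0.119}, {"tx": 0, "ty": 0, "tz": 0, "twist": 0.119}, {"tx": 0, "ty": 0, "tz": 0, "twist": 0.119}, {"tx": 0, "ty": 0, "tz": 0, "twist": 0.119}, {"tx": 0, "ty": 0, "tz": 0, "twist": 0.119}])

```text
t: 46.57
eef_pos: [0.6298, 0.2621, 0.1748]
ee_rot: [-3.142, -0.0, -3.139]
force: [-0.9, -0.1, -1.3]
width: 0.0396
gripper_force: 0.0
```

```bash
python3 mod.py module_blue 14
```

```text
46.5667 [0.6298 0.2621 0.1748] [-180.     -0.   -179.84] [ 0.68  0.4  -0.04  0.   -1.13 -2.25]
spot []
box 259 152 298 224 0.97
yellow 130 [278.5 159. ] [[0.5852, 0.2605], [0.5851, 0.2709], [0.5852, 0.2508]] [[0.5976, 0.26], [0.5975, 0.2737], [0.5976, 0.2473]]
yellow 328 [280.1 204.8] [[0.622, 0.2618], [0.6218, 0.2737], [0.6218, 0.2497]] [[0.6463, 0.2617], [0.646, 0.2774], [0.646, 0.2458]]
yellow 13 [272.8 216.9] [[0.6323, 0.2559], [0.6324, 0.2577], [0.6324, 0.2536]] [[0.6599, 0.2539], [0.66, 0.2563], [0.66, 0.2509]]
yellow 14 [280.2 216.8] [[0.6322, 0.2619], [0.6323, 0.2601], [0.6323, 0.2641]] [[0.6597, 0.2619], [0.66, 0.2595], [0.66, 0.2648]]
yellow 16 [287.4 217.6] [[0.6328, 0.2677], [0.6315, 0.2666], [0.6345, 0.2694]] [[0.6606, 0.2696], [0.6588, 0.268], [0.6628, 0.2718]]
```

Call:
arm_command(commands=[{"tx": 0, "ty": 0, "tz": 0.08, "twist": 0}, {"tx": 0, "ty": 0, "tz": 0.16, "twist": 0}, {"tx": 0, "ty": 0, "tz": 0.24, "twist": 0}, {"tx": 0, "ty": 0, "tz": 0.31, "twist": 0}, {"tx": 0, "ty": 0, "tz": 0.38, "twist": 0}, {"tx": 0, "ty": 0, "tz": 0.43, "twist": 0}, {"tx": 0, "ty": 0, "tz": 0.474, "twist": 0}, {"tx": 0, "ty": 0, "tz": 0.474, "twist": 0}])

```text
t: 47.38
eef_pos: [0.6287, 0.2614, 0.0538]
ee_rot: [-3.14, -0.003, -3.141]
force: [-0.2, -0.4, 0.2]
width: 0.0394
gripper_force: 0.0
```

Call:
arm_command(claw=0.2, grip_force=20, commands=[{"tx": 0, "ty": 0, "tz": 0, "twist": 0}, {"tx": 0, "ty": 0, "tz": 0, "twist": 0}, {"tx": 0, "ty": 0, "tz": 0, "twist": 0}, {"tx": 0, "ty": 0, "tz": 0, "twist": 0}, {"tx": 0, "ty": 0, "tz": 0, "twist": 0}, {"tx": 0, "ty": 0, "tz": 0, "twist": 0}, {"tx": 0, "ty": 0, "tz": 0, "twist": 0}, {"tx": 0, "ty": 0, "tz": 0, "twist": 0}])

```text
t: 48.05
eef_pos: [0.6304, 0.2624, 0.0575]
ee_rot: [3.141, 0.002, -3.14]
force: [-1.1, -1.0, 5.9]
width: 0.0241
gripper_force: 20.0
```

Call:
arm_command(commands=[{"tx": 0, "ty": 0, "tz": -0.05, "twist": 0}, {"tx": 0, "ty": 0, "tz": -0.15, "twist": 0}, {"tx": 0, "ty": 0, "tz": -0.25, "twist": 0}, {"tx": 0, "ty": 0, "tz": -0.36, "twist": 0}, {"tx": 0, "ty": 0, "tz": -0.48, "twist": 0}, {"tx": 0.03, "ty": -0.04, "tz": -0.6, "twist": 0}, {"tx": 0.09, "ty": -0.11, "tz": -0.7, "twist": 0}, {"tx": 0.16, "ty": -0.2, "tz": -0.741, "twist": 0}])

```text
t: 48.72
eef_pos: [0.5908, 0.2127, 0.2455]
ee_rot: [3.14, 0.004, -3.14]
force: [1.1, -0.9, -0.5]
width: 0.0238
gripper_force: 20.0
```

Call:
arm_command(commands=[{"tx": 0.025, "ty": -0.1, "tz": 0, "twist": -0.035}, {"tx": 0.05, "ty": -0.2, "tz": 0, "twist": -0.07}, {"tx": 0.075, "ty": -0.3, "tz": 0, "twist": -0.105}, {"tx": 0.1, "ty": -0.4, "tz": 0, "twist": -0.14}, {"tx": 0.125, "ty": -0.5, "tz": 0, "twist": -0.175}, {"tx": 0.15, "ty": -0.6, "tz": 0, "twist": -0.21}, {"tx": 0.175, "ty": -0.7, "tz": 0, "twist": -0.245}, {"tx": 0.2, "ty": -0.8, "tz": 0, "twist": -0.28}])

```text
t: 49.38
eef_pos: [0.539, 0.0108, 0.2419]
ee_rot: [3.141, -0.0, -2.256]
force: [0.3, -0.1, -1.9]
width: 0.0236
gripper_force: 20.0
```

Call:
arm_command(commands=[{"tx": 0.1, "ty": -0.043, "tz": 0, "twist": -0.035}, {"tx": 0.2, "ty": -0.085, "tz": 0, "twist": -0.07}, {"tx": 0.3, "ty": -0.128, "tz": 0, "twist": -0.105}, {"tx": 0.4, "ty": -0.17, "tz": 0, "twist": -0.14}, {"tx": 0.5, "ty": -0.213, "tz": 0, "twist": -0.175}, {"tx": 0.6, "ty": -0.256, "tz": 0, "twist": -0.21}, {"tx": 0.655, "ty": -0.279, "tz": 0, "twist": -0.221}, {"tx": 0.655, "ty": -0.279, "tz": 0, "twist": -0.221}])

```text
t: 50.05
eef_pos: [0.4879, -0.1608, 0.2419]
ee_rot: [3.141, 0.0, -1.567]
force: [0.0, -0.1, -1.6]
width: 0.0238
gripper_force: 20.0
```

```bash
python3 chk.py module_blue 0
```

```text
50.05 [ 0.4879 -0.1608  0.2419] [179.96   0.   -89.78] [ 0.  -0.1 -1.6] 0.02376654271656598
red [255, 136, 48, 12, 567] [[[-117.9, -0.2], [-105.5, -0.2], [-111.9, -24.7], [-111.7, 24.2]]]
yel [258, 181, 47, 9, 376] [[[-69.7, 2.2], [-59.8, 2.2], [-64.9, -22.8], [-64.8, 27.3]], [[-98.2, 2.0], [-92.1, 2.0], [-95.3, -13.6], [-95.2, 17.7]]]
```

```bash
python3 chk.py module_blue 0
```

```text
50.1 [ 0.4885 -0.1598  0.2419] [ 1.7998e+02  2.0000e-02 -8.9920e+01] [-0.8  0.7 -2.6] 0.0237768359987956
red [255, 135, 48, 13, 567] [[[-117.9, -0.7], [-104.5, -0.8], [-111.5, -25.2], [-111.2, 23.7]]]
yel [258, 181, 47, 9, 379] [[[-68.6, 1.6], [-58.8, 1.5], [-63.9, -23.5], [-63.7, 26.6]], [[-97.2, 1.5], [-91.1, 1.5], [-94.3, -14.1], [-94.1, 17.1]]]
```

Call:
arm_command(commands=[{"tx": 0, "ty": -0.003, "tz": 0.06, "twist": 0}, {"tx": 0, "ty": -0.005, "tz": 0.14, "twist": 0}, {"tx": 0, "ty": -0.005, "tz": 0.24, "twist": 0}, {"tx": 0, "ty": -0.005, "tz": 0.33, "twist": 0}, {"tx": 0, "ty": -0.005, "tz": 0.4, "twist": 0}, {"tx": 0, "ty": -0.005, "tz": 0.44, "twist": 0}, {"tx": 0, "ty": -0.005, "tz": 0.461, "twist": 0}, {"tx": 0, "ty": -0.005, "tz": 0.461, "twist": 0}])

```text
t: 50.82
eef_pos: [0.4912, -0.1585, 0.1265]
ee_rot: [3.141, -0.001, -1.566]
force: [-0.1, -0.1, -1.1]
width: 0.0237
gripper_force: 20.0
```

Call:
arm_command(commands=[{"tx": 0.005, "ty": 0, "tz": 0.004, "twist": 0}, {"tx": 0.01, "ty": 0, "tz": 0.008, "twist": 0}, {"tx": 0.015, "ty": 0, "tz": 0.012, "twist": 0}, {"tx": 0.02, "ty": 0, "tz": 0.015, "twist": 0}, {"tx": 0.022, "ty": 0, "tz": 0.015, "twist": 0}, {"tx": 0.022, "ty": 0, "tz": 0.015, "twist": 0}, {"tx": 0.022, "ty": 0, "tz": 0.015, "twist": 0}, {"tx": 0.022, "ty": 0, "tz": 0.015, "twist": 0}])

```text
t: 51.48
eef_pos: [0.4908, -0.1642, 0.1226]
ee_rot: [-3.142, 0.0, -1.567]
force: [-0.4, 0.1, -2.4]
width: 0.0236
gripper_force: 20.0
```

```bash
python3 chk.py module_blue 0
```

```text
51.4833 [ 0.4908 -0.1642  0.1226] [-180.      0.    -89.78] [-0.4  0.1 -2.4] 0.02356777444949986
red [245, 155, 73, 20, 1454] [[[-118.7, -0.8], [-105.3, -0.8], [-112.2, -25.0], [-112.1, 23.4]]]
red [255, 345, 56, 6, 282] [[[39.5, 0.1], [46.6, 0.1], [43.3, -23.8], [43.5, 24.1]]]
yel [258, 183, 47, 8, 362] [[[-98.6, -0.8], [-93.0, -0.9], [-95.9, -17.0], [-95.8, 15.3]], [[-100.3, -0.9], [-94.8, -0.9], [-97.6, -16.5], [-97.5, 14.8]]]
yel [257, 325, 49, 5, 197] [[[21.2, -1.1], [26.7, -1.1], [24.1, -21.6], [24.2, 19.4]], [[15.6, -1.1], [20.9, -1.1], [18.4, -21.0], [18.5, 18.7]]]
```

Call:
arm_command(grip_force=5, commands=[{"tx": 0.0, "ty": 0, "tz": 0.002, "twist": 0}, {"tx": 0.01, "ty": 0, "tz": 0.003, "twist": 0}, {"tx": 0.037, "ty": 0, "tz": -0.007, "twist": 0}, {"tx": 0.065, "ty": 0, "tz": -0.016, "twist": 0}, {"tx": 0.093, "ty": 0, "tz": -0.023, "twist": 0}, {"tx": 0.122, "ty": 0, "tz": -0.027, "twist": 0}, {"tx": 0.152, "ty": 0, "tz": -0.029, "twist": 0}, {"tx": 0.182, "ty": 0, "tz": -0.029, "twist": 0}])

```text
t: 52.2
eef_pos: [0.4911, -0.2106, 0.13]
ee_rot: [-3.141, -0.0, -1.567]
force: [0.0, 1.5, -0.8]
width: 0.0239
gripper_force: 5.0
```

Call:
arm_command(commands=[{"tx": 0.012, "ty": 0, "tz": 0.001, "twist": 0}, {"tx": 0.023, "ty": 0, "tz": 0.003, "twist": 0}, {"tx": 0.023, "ty": 0, "tz": 0.003, "twist": 0}, {"tx": 0.023, "ty": 0, "tz": 0.003, "twist": 0}, {"tx": 0.023, "ty": 0, "tz": 0.003, "twist": 0}, {"tx": 0.023, "ty": 0, "tz": 0.003, "twist": 0}, {"tx": 0.023, "ty": 0, "tz": 0.003, "twist": 0}, {"tx": 0.023, "ty": 0, "tz": 0.003, "twist": 0}])

```text
t: 52.87
eef_pos: [0.491, -0.2152, 0.129]
ee_rot: [3.141, -0.0, -1.566]
force: [0.2, -1.4, -1.1]
width: 0.0239
gripper_force: 5.0
```

Call:
arm_command(grip_force=40, commands=[{"tx": 0, "ty": 0, "tz": 0, "twist": 0}, {"tx": 0, "ty": 0, "tz": 0, "twist": 0}, {"tx": 0, "ty": 0, "tz": 0, "twist": 0}, {"tx": 0, "ty": 0, "tz": 0, "twist": 0}, {"tx": 0, "ty": 0, "tz": 0, "twist": 0}, {"tx": 0, "ty": 0, "tz": 0, "twist": 0}, {"tx": 0, "ty": 0, "tz": 0, "twist": 0}, {"tx": 0, "ty": 0, "tz": 0, "twist": 0}])

```text
t: 53.53
eef_pos: [0.491, -0.2154, 0.1291]
ee_rot: [-3.142, -0.0, -1.567]
force: [1.0, 0.5, -2.6]
width: 0.0234
gripper_force: 40.0
```

```bash
python3 chk.py module_blue 0; python3 - <<'E'
import cv2,numpy as np,glob,os
f=max(glob.glob('pics/wc*.png'),key=os.path.getmtime); h=cv2.cvtColor(cv2.imread(f),cv2.COLOR_BGR2HSV); print(f,[(r,tuple(int(v) for v in np.median(h[r,270:292],axis=0))) for r in range(222,276,3)])
E
```

```text
53.5333 [ 0.491  -0.2154  0.1291] [-180.     -0.    -89.77] [ 1.   0.5 -2.6] 0.0233748347058494
red [248, 224, 67, 18, 1189] [[[-119.4, -0.8], [-105.4, -0.8], [-112.5, -25.1], [-112.3, 23.6]]]
red [255, 324, 53, 5, 122] [[[-30.0, -1.0], [-24.5, -1.0], [-27.0, -23.3], [-26.9, 21.4]]]
yel [260, 246, 43, 8, 252] [[[-99.9, -0.8], [-93.2, -0.8], [-96.6, -17.1], [-96.5, 15.5]], [[-106.0, -0.8], [-99.7, -0.8], [-102.9, -16.1], [-102.8, 14.5]]]
yel [256, 267, 34, 6, 130] [[[-82.0, -7.4], [-76.7, -7.5], [-79.3, -20.7], [-79.3, 5.8]], [[-89.2, -7.0], [-84.2, -7.1], [-86.6, -19.5], [-86.7, 5.4]]]
yel [287, 267, 20, 6, 70] [[[-81.9, 11.2], [-76.6, 11.3], [-79.3, 3.4], [-79.2, 19.0]], [[-89.1, 10.4], [-84.1, 10.5], [-86.7, 3.2], [-86.5, 17.8]]]
pics/wc535.png [(222, (128, 5, 207)), (225, (1, 178, 162)), (228, (1, 176, 181)), (231, (1, 176, 181)), (234, (1, 176, 181)), (237, (1, 176, 181)), (240, (1, 176, 181)), (243, (120, 5, 201)), (246, (25, 112, 203)), (249, (25, 136, 206)), (252, (25, 135, 205)), (255, (120, 5, 198)), (258, (120, 5, 197)), (261, (120, 5, 198)), (264, (120, 5, 198)), (267, (25, 136, 205)), (270, (24, 135, 206)), (273, (105, 9, 137))]
```

Call:
arm_command(commands=[{"tx": -0.01, "ty": 0, "tz": 0, "twist": 0}, {"tx": -0.02, "ty": 0, "tz": 0, "twist": 0}, {"tx": -0.02, "ty": 0, "tz": 0.01, "twist": 0}, {"tx": -0.02, "ty": 0, "tz": 0.02, "twist": 0}, {"tx": -0.02, "ty": 0, "tz": 0.03, "twist": 0}, {"tx": -0.02, "ty": 0, "tz": 0.044, "twist": 0}, {"tx": -0.02, "ty": 0, "tz": 0.058, "twist": 0}, {"tx": -0.02, "ty": 0, "tz": 0.058, "twist": 0}])

```text
t: 54.25
eef_pos: [0.4904, -0.2103, 0.1136]
ee_rot: [3.14, 0.0, -1.567]
force: [-0.2, 0.7, -2.4]
width: 0.0237
gripper_force: 40.0
```

Call:
arm_command(commands=[{"tx": 0.008, "ty": 0, "tz": 0.011, "twist": 0}, {"tx": 0.017, "ty": 0, "tz": 0.023, "twist": 0}, {"tx": 0.025, "ty": 0, "tz": 0.035, "twist": 0}, {"tx": 0.033, "ty": 0, "tz": 0.047, "twist": 0}, {"tx": 0.042, "ty": 0, "tz": 0.059, "twist": 0}, {"tx": 0.05, "ty": 0, "tz": 0.07, "twist": 0}, {"tx": 0.06, "ty": 0, "tz": 0.084, "twist": 0}, {"tx": 0.06, "ty": 0, "tz": 0.084, "twist": 0}])

```text
t: 54.92
eef_pos: [0.4906, -0.2257, 0.0927]
ee_rot: [3.14, 0.0, -1.567]
force: [-1.5, 0.0, -2.9]
width: 0.0237
gripper_force: 40.0
```

Call:
arm_command(grip_force=5, commands=[{"tx": 0, "ty": 0, "tz": 0.013, "twist": 0}, {"tx": 0, "ty": 0, "tz": 0.024, "twist": 0}, {"tx": -0.022, "ty": 0, "tz": 0.024, "twist": 0}, {"tx": -0.042, "ty": 0, "tz": 0.0225, "twist": 0}, {"tx": -0.066, "ty": 0, "tz": 0.021, "twist": 0}, {"tx": -0.09, "ty": 0, "tz": 0.021, "twist": 0}, {"tx": -0.114, "ty": 0, "tz": 0.0225, "twist": 0}, {"tx": -0.128, "ty": 0, "tz": 0.023, "twist": 0}])

```text
t: 55.58
eef_pos: [0.4909, -0.1925, 0.0879]
ee_rot: [-3.141, -0.0, -1.566]
force: [0.9, -1.8, -0.8]
width: 0.0241
gripper_force: 5.0
```

Call:
arm_command(commands=[{"tx": -0.011, "ty": 0, "tz": 0.002, "twist": 0}, {"tx": -0.022, "ty": 0, "tz": 0.004, "twist": 0}, {"tx": -0.035, "ty": 0, "tz": 0.008, "twist": 0}, {"tx": -0.047, "ty": 0, "tz": 0.012, "twist": 0}, {"tx": -0.06, "ty": 0, "tz": 0.016, "twist": 0}, {"tx": -0.072, "ty": 0, "tz": 0.021, "twist": 0}, {"tx": -0.085, "ty": 0, "tz": 0.027, "twist": 0}, {"tx": -0.096, "ty": 0, "tz": 0.032, "twist": 0}])

```text
t: 56.25
eef_pos: [0.4908, -0.1692, 0.0797]
ee_rot: [3.142, -0.0, -1.567]
force: [-1.4, -2.2, 6.7]
width: 0.0239
gripper_force: 5.0
```

Call:
arm_command(commands=[{"tx": 0, "ty": 0, "tz": 0.004, "twist": 0}, {"tx": 0, "ty": 0, "tz": 0.006, "twist": 0}, {"tx": 0, "ty": 0, "tz": 0.006, "twist": 0}, {"tx": 0.006, "ty": 0, "tz": 0.006, "twist": 0}, {"tx": 0.012, "ty": 0, "tz": 0.006, "twist": 0}, {"tx": 0.014, "ty": 0, "tz": 0.006, "twist": 0}, {"tx": 0.014, "ty": 0, "tz": 0.006, "twist": 0}, {"tx": 0.014, "ty": 0, "tz": 0.006, "twist": 0}])

```text
t: 56.92
eef_pos: [0.4912, -0.1724, 0.0788]
ee_rot: [-3.141, 0.0, -1.567]
force: [-2.5, 2.8, 5.3]
width: 0.0238
gripper_force: 5.0
```

Call:
arm_command(claw=0.45, commands=[{"tx": 0, "ty": 0, "tz": 0, "twist": 0}, {"tx": 0, "ty": 0, "tz": 0, "twist": 0}, {"tx": 0, "ty": 0, "tz": 0, "twist": 0}, {"tx": 0, "ty": 0, "tz": 0, "twist": 0}, {"tx": 0, "ty": 0, "tz": -0.03, "twist": 0}, {"tx": 0, "ty": 0, "tz": -0.1, "twist": 0}, {"tx": 0, "ty": 0, "tz": -0.22, "twist": 0}, {"tx": 0, "ty": 0, "tz": -0.36, "twist": 0}])

```text
t: 57.58
eef_pos: [0.4895, -0.1729, 0.1683]
ee_rot: [3.138, 0.0, -1.567]
force: [1.3, -0.1, 0.4]
width: 0.0395
gripper_force: 0.0
```

Call:
arm_command(commands=[{"tx": -0.1, "ty": 0, "tz": -0.14, "twist": 0}, {"tx": -0.2, "ty": 0, "tz": -0.25, "twist": 0}, {"tx": -0.3, "ty": 0, "tz": -0.3, "twist": 0}, {"tx": -0.4, "ty": 0, "tz": -0.3, "twist": 0}, {"tx": -0.5, "ty": 0, "tz": -0.3, "twist": 0}, {"tx": -0.6, "ty": 0, "tz": -0.3, "twist": 0}, {"tx": -0.68, "ty": 0, "tz": -0.3, "twist": 0}, {"tx": -0.68, "ty": 0, "tz": -0.3, "twist": 0}])

```text
t: 58.25
eef_pos: [0.4903, -0.0004, 0.2441]
ee_rot: [-3.14, 0.001, -1.565]
force: [0.5, -1.1, -0.4]
width: 0.039
gripper_force: 0.0
```

```bash
python3 seat.py
```

```text
58.25 [ 4.903e-01 -4.000e-04  2.441e-01] [-1.7994e+02  4.0000e-02 -8.9650e+01] 0.0390370308983035
scene module_orange [(0.64, [373.0, 221.0], 'seated u,y:', [-3.0, -2.8], [0.5085, -0.1259])]
scene module_blue [(0.62, [391.0, 211.7], 'seated u,y:', [-74.9, 4.0], [0.5156, -0.2003])]
scene module_green [(0.62, [301.7, 228.1], 'seated u,y:', [173.3, 70.3], [0.5843, 0.057])]
  exp bays u=+6: [[391.8, 212.5], [369.7, 221.5], [346.0, 231.2]]
side module_orange [(0.67, [319.5, 278.7], 'seated u,y:', [-7.4, -3.2], [0.5102, -0.0835])]
side module_blue [(0.84, [346.4, 295.9], 'seated u,y:', [-69.6, -2.6], [0.5108, -0.1493])]
side module_green [(0.6, [286.7, 255.4], 'seated u,y:', [88.2, 1.6], [0.5153, 0.0176])]
  exp bays u=+6: [[349.5, 296.6], [315.5, 274.7], [286.8, 256.1]]
wrist module_orange [(0.73, [280.5, 91.3], 'seated u,y:', [-6.7, 1.8], [0.4913, -0.1065])]
wrist module_blue [(0.77, [282.1, 31.0], 'seated u,y:', [-70.8, 0.3], [0.4897, -0.1748])]
wrist module_green []
  exp bays u=+6: [[282.4, 28.1], [282.2, 103.5], [282.0, 179.5]]
```

```bash
python3 - <<'E'
import cv2
w=cv2.imread('pics/zwrist58.png');s=cv2.imread('pics/zside58.png');c=cv2.imread('pics/zscene58.png')
a=cv2.resize(w[0:240,220:340],(300,600),interpolation=cv2.INTER_CUBIC); b=cv2.resize(s[215:325,250:390],(500,300),interpolation=cv2.INTER_CUBIC); d=cv2.resize(c[190:265,310:425],(500,300),interpolation=cv2.INTER_CUBIC)
cv2.imwrite('pics/m58.png',cv2.hconcat([a,cv2.vconcat([b,d])]))
E
```

```text
(no output)
```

View pics/m58.png

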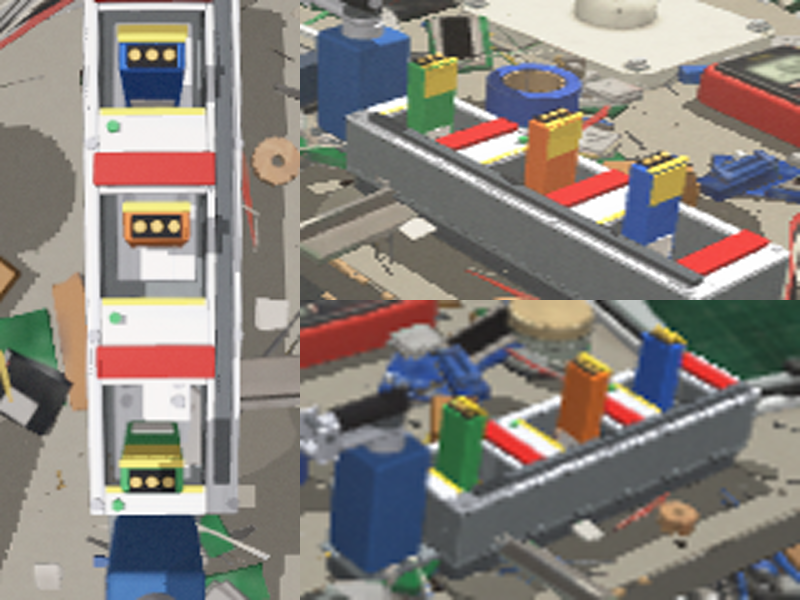

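Call:
arm_command(commands=[{"tx": 0.1, "ty": 0.003, "tz": 0, "twist": 0}, {"tx": 0.2, "ty": 0.003, "tz": 0.02, "twist": 0}, {"tx": 0.3, "ty": 0.003, "tz": 0.08, "twist": 0}, {"tx": 0.4, "ty": 0.003, "tz": 0.16, "twist": 0}, {"tx": 0.417, "ty": 0.003, "tz": 0.26, "twist": 0}, {"tx": 0.417, "ty": 0.003, "tz": 0.36, "twist": 0}, {"tx": 0.417, "ty": 0.003, "tz": 0.44, "twist": 0}, {"tx": 0.417, "ty": 0.003, "tz": 0.5, "twist": 0}])

```text
t: 59.52
eef_pos: [0.4888, -0.1077, 0.1164]
ee_rot: [3.14, -0.0, -1.568]
force: [-0.5, -1.1, 0.5]
width: 0.0394
gripper_force: 0.0
```

Call:
arm_command(commands=[{"tx": 0, "ty": 0, "tz": 0.05, "twist": 0}, {"tx": 0, "ty": 0, "tz": 0.1, "twist": 0}, {"tx": 0, "ty": 0, "tz": 0.13, "twist": 0}, {"tx": 0, "ty": 0, "tz": 0.15, "twist": 0}, {"tx": 0, "ty": 0, "tz": 0.16, "twist": 0}, {"tx": 0, "ty": 0, "tz": 0.16, "twist": 0}, {"tx": 0, "ty": 0, "tz": 0.16, "twist": 0}, {"tx": 0, "ty": 0, "tz": 0.16, "twist": 0}])

```text
t: 60.18
eef_pos: [0.4903, -0.1071, 0.079]
ee_rot: [-3.14, 0.0, -1.567]
force: [0.4, 0.2, -0.7]
width: 0.0392
gripper_force: 0.0
```

Call:
arm_command(claw=0.2, grip_force=15, commands=[{"tx": 0, "ty": 0, "tz": 0, "twist": 0}, {"tx": 0, "ty": 0, "tz": 0, "twist": 0}, {"tx": 0, "ty": 0, "tz": 0, "twist": 0}, {"tx": 0, "ty": 0, "tz": 0, "twist": 0}, {"tx": 0, "ty": 0, "tz": 0, "twist": 0}, {"tx": 0, "ty": 0, "tz": 0, "twist": 0}, {"tx": 0, "ty": 0, "tz": 0, "twist": 0}, {"tx": 0, "ty": 0, "tz": 0, "twist": 0}])

```text
t: 60.85
eef_pos: [0.4899, -0.1071, 0.0785]
ee_rot: [-3.141, -0.0, -1.567]
force: [-1.3, 0.4, 5.1]
width: 0.0241
gripper_force: 15.0
```

Call:
arm_command(commands=[{"tx": -0.01, "ty": 0, "tz": 0, "twist": 0}, {"tx": -0.02, "ty": 0, "tz": 0, "twist": 0}, {"tx": -0.03, "ty": 0, "tz": 0, "twist": 0}, {"tx": -0.04, "ty": 0, "tz": 0, "twist": 0}, {"tx": -0.048, "ty": 0, "tz": 0, "twist": 0}, {"tx": -0.052, "ty": 0, "tz": 0, "twist": 0}, {"tx": -0.052, "ty": 0, "tz": 0.002, "twist": 0}, {"tx": -0.052, "ty": 0, "tz": 0.002, "twist": 0}])

```text
t: 61.52
eef_pos: [0.4901, -0.0949, 0.0792]
ee_rot: [-3.141, -0.002, -1.566]
force: [-4.7, -3.2, 15.9]
width: 0.0239
gripper_force: 15.0
```

Call:
arm_command(claw=0.45, commands=[{"tx": 0, "ty": 0, "tz": 0, "twist": 0}, {"tx": 0, "ty": 0, "tz": 0, "twist": 0}, {"tx": 0, "ty": 0, "tz": 0, "twist": 0}, {"tx": 0, "ty": 0, "tz": 0, "twist": 0}, {"tx": 0, "ty": 0, "tz": -0.03, "twist": 0}, {"tx": 0, "ty": 0, "tz": -0.1, "twist": 0}, {"tx": 0, "ty": 0, "tz": -0.22, "twist": 0}, {"tx": 0, "ty": 0, "tz": -0.36, "twist": 0}])

```text
t: 62.18
eef_pos: [0.4884, -0.0943, 0.1678]
ee_rot: [3.138, -0.0, -1.567]
force: [0.8, -0.1, -0.4]
width: 0.0397
gripper_force: 0.0
```

Call:
arm_command(commands=[{"tx": -0.06, "ty": 0, "tz": -0.1, "twist": 0}, {"tx": -0.13, "ty": 0, "tz": -0.2, "twist": 0}, {"tx": -0.2, "ty": 0, "tz": -0.28, "twist": 0}, {"tx": -0.27, "ty": 0, "tz": -0.3, "twist": 0}, {"tx": -0.34, "ty": 0, "tz": -0.3, "twist": 0}, {"tx": -0.4, "ty": 0, "tz": -0.3, "twist": 0}, {"tx": -0.4, "ty": 0, "tz": -0.3, "twist": 0}, {"tx": -0.4, "ty": 0, "tz": -0.3, "twist": 0}])

```text
t: 62.85
eef_pos: [0.4893, 0.0063, 0.2432]
ee_rot: [-3.141, 0.0, -1.565]
force: [0.0, 0.1, 0.3]
width: 0.0394
gripper_force: 0.0
```

```bash
python3 seat.py; python3 - <<'E'
from h import *
for c in ['scene','side','wrist']:
    cal=calibration(c)
    for q in ['crank_axis','handle_grip']:
        print(c,q,[(round(x['score'],2),np.round(x['uv'],1).tolist(),np.round(onz(c,x['uv'],.135,cal),4).tolist()) for x in spot_point(q,c)[:2]])
E
```

```text
62.85 [0.4893 0.0063 0.2432] [-179.99    0.    -89.68] 0.039366262680714026
scene module_orange [(0.79, [374.4, 222.5], 'seated u,y:', [-1.4, -9.9], [0.5012, -0.1242])]
scene module_blue [(0.47, [388.5, 211.6], 'seated u,y:', [-69.5, 8.0], [0.5197, -0.1948])]
scene module_green [(0.73, [345.1, 235.2], 'seated u,y:', [98.7, -11.9], [0.4991, -0.0204])]
  exp bays u=+6: [[391.8, 212.5], [369.7, 221.5], [346.0, 231.2]]
side module_orange [(0.69, [320.5, 282.1], 'seated u,y:', [-15.9, -9.0], [0.504, -0.0925])]
side module_blue [(0.7, [345.9, 296.8], 'seated u,y:', [-70.8, -5.1], [0.5082, -0.1505])]
side module_green [(0.73, [286.4, 254.8], 'seated u,y:', [90.2, 2.6], [0.5163, 0.0198])]
  exp bays u=+6: [[349.5, 296.6], [315.5, 274.7], [286.8, 256.1]]
wrist module_orange [(0.74, [277.8, 86.6], 'seated u,y:', [-2.5, 3.8], [0.4935, -0.1027])]
wrist module_blue [(0.97, [280.5, 21.4], 'seated u,y:', [-72.3, 1.2], [0.4908, -0.177])]
wrist module_green [(0.74, [280.1, 171.9], 'seated u,y:', [86.7, 1.2], [0.4907, -0.0076])]
  exp bays u=+6: [[281.7, 19.9], [281.5, 94.8], [281.2, 171.3]]
scene crank_axis [(0.93, [328.1, 214.2], [0.4941, 0.0468, 0.135])]
scene handle_grip [(0.45, [326.8, 216.6], [0.4877, 0.0556, 0.135])]
side crank_axis [(0.74, [267.4, 212.1], [0.4898, 0.0504, 0.135])]
side handle_grip [(0.69, [350.1, 300.5], [0.4068, -0.2384, 0.135]), (0.53, [271.2, 212.6], [0.4943, 0.044, 0.135])]
wrist crank_axis [(0.83, [280.0, 252.4], [0.4905, 0.0483, 0.135])]
wrist handle_grip [(0.71, [282.0, 253.7], [0.4887, 0.0496, 0.135]), (0.57, [202.2, 101.0], [0.5547, -0.0856, 0.135])]
```

```bash
cat > fit.py <<'E'
from h import *; import sys
from scipy.optimize import minimize
name=sys.argv[1]; k=float(sys.argv[2])
c0=np.array([.4895,-.0986]); X=np.array([-.0065,1.]);Yd=np.array([-1,-.0065])
hue={'orange':(4,20),'blue':(100,122),'green':(50,85)}[name]
V=[]
for c in ['scene','side','wrist']:
    im=snap(c); cal=calibration(c); R=regions_of('module_%s_mid'%name,c)
    R=[r for r in R if r['score']>.3 and np.linalg.norm(np.mean(np.argwhere(r['region'])[:,::-1],axis=0)-proj(c,(*(c0+X*(k+3)/1e3),.09),cal))<18]
    if R: V.append((c,cal,R[0]['region'].astype(np.uint8))); print(c,R[0]['score'],R[0]['rect'])
def hull(c,cal,v,z0,z1):
    u,y,z,th,yaw=v[0],v[1],v[2],np.radians(v[3]),np.radians(v[4]); P=[]
    for x in (-7,7):
        for yy in (-12,12):
            for h in (z0,z1):
                a=x*np.cos(th)-h*np.sin(th); b=x*np.sin(th)+h*np.cos(th)
                ax,ay=a*np.cos(yaw)-yy*np.sin(yaw),a*np.sin(yaw)+yy*np.cos(yaw)
                w=c0+X*(k+u+ax)/1e3+Yd*(y+ay)/1e3; P.append(proj(c,(*w,.022+(z+b)/1e3),cal))
    return cv2.convexHull((np.array(P)*16*4).astype(np.int32))
def cost(v):
    t=0
    for c,cal,M in V:
        m=cv2.resize(M,None,fx=4,fy=4,interpolation=cv2.INTER_LINEAR)
        a=np.zeros(m.shape,np.uint8);b=a.copy(); cv2.fillConvexPoly(a,hull(c,cal,v,48,85),1,shift=4); cv2.fillConvexPoly(b,hull(c,cal,v,0,48),1,shift=4)
        ign=(b>0)&(a==0); 
        # ignore lower part of mask
        rows=np.where(a.any(1))[0]
        if c!='wrist': m=m.copy(); m[rows.max()+1:]=0
        d=((a>0)!=(m>0))&~ign; t+=d.sum()/max(a.sum(),1)
    return t+ .0005*v[3]**2*0+.002*v[4]**2
best=None
for u0 in (-6,0,6):
    for th in (-12,0,12):
        r=minimize(cost,[u0,0,0,th,0],method='Nelder-Mead',options=dict(initial_simplex=np.array([u0,0,0,th,0])+np.vstack([np.zeros(5),np.diag([5,3,4,8,4])]),maxfev=220))
        if best is None or r.fun<best.fun: best=r
print(name,'u,y,z,theta(lean -x +),yaw',best.x.round(1),round(best.fun,3))
E
for a in "orange 0" "green 80" "blue -80"; do python3 fit.py $a; done
```

```text
scene 0.56 [366.3, 205.2, 381.5, 227.6]
side 0.72 [311.7, 259.1, 329.5, 289.4]
wrist 0.86 [263.2, 68.9, 297.1, 105.7]
orange u,y,z,theta(lean -x +),yaw [ 9.5  0.4  1.9 13.9 -0.6] 0.674
scene 0.64 [343.0, 217.5, 356.2, 235.4]
side 0.6 [279.7, 233.7, 293.0, 264.9]
wrist 0.57 [267.1, 145.3, 297.2, 189.0]
green u,y,z,theta(lean -x +),yaw [-10.1  -0.5   1.4 -12.3   1. ] 0.752
side 0.64 [340.8, 272.1, 359.0, 309.0]
wrist 0.97 [264.7, 1.1, 294.2, 37.2]
blue u,y,z,theta(lean -x +),yaw [16.8  0.2  0.4  6.5 -0. ] 0.374
```

```bash
python3 - <<'E'
from h import *
c0=np.array([.4895,-.0986]); X=np.array([-.0065,1.]);Yd=np.array([-1,-.0065])
im=snap('wrist','w63'); cal=calibration('wrist'); h=cv2.cvtColor(im,cv2.COLOR_RGB2HSV)
def dk(uv,z): p=onz('wrist',uv,z,cal)[:2]-c0; return [round(float(p@X*1e3),1),round(float(p@Yd*1e3),1)]
print(np.round(np.array(cal['extrinsics'])[:3,3],3))
for col in (272,281,290):
  print(col)
  print([(r,tuple(int(v) for v in h[r,col])) for r in range(58,116,2)])
M=(h[...,0]>14)&(h[...,0]<36)&(h[...,1]>75)&(h[...,2]>100); M[:,:255]=0;M[:,310:]=0;M[200:]=0
q,lab,st,ce=cv2.connectedComponentsWithStats(M.astype(np.uint8))
for i in range(1,q):
    if st[i,4]>4: print(st[i].tolist(),ce[i].round(1),'z.107',dk(ce[i],.107),'z.064',dk(ce[i],.064))
# slot edges on centre column, via white deck
E
```

```text
[ 0.49  -0.078  0.401]
272
[(58, (1, 163, 227)), (60, (1, 162, 226)), (62, (1, 164, 226)), (64, (1, 154, 189)), (66, (0, 2, 232)), (68, (126, 8, 159)), (70, (120, 6, 167)), (72, (28, 112, 248)), (74, (27, 120, 231)), (76, (6, 78, 82)), (78, (17, 57, 81)), (80, (21, 103, 218)), (82, (20, 102, 123)), (84, (130, 14, 56)), (86, (12, 169, 164)), (88, (11, 179, 111)), (90, (12, 85, 153)), (92, (132, 7, 184)), (94, (128, 5, 186)), (96, (120, 6, 185)), (98, (126, 7, 184)), (100, (120, 7, 184)), (102, (120, 7, 184)), (104, (150, 3, 176)), (106, (108, 12, 109)), (108, (114, 12, 110)), (110, (28, 108, 226)), (112, (28, 113, 248)), (114, (10, 3, 249))]
281
[(58, (0, 161, 227)), (60, (1, 160, 226)), (62, (1, 162, 226)), (64, (0, 151, 186)), (66, (10, 3, 235)), (68, (128, 6, 158)), (70, (126, 7, 186)), (72, (28, 114, 247)), (74, (27, 122, 232)), (76, (6, 68, 79)), (78, (20, 109, 159)), (80, (22, 99, 244)), (82, (21, 108, 211)), (84, (138, 22, 59)), (86, (10, 173, 127)), (88, (10, 169, 113)), (90, (12, 62, 151)), (92, (150, 3, 199)), (94, (10, 3, 242)), (96, (8, 4, 249)), (98, (10, 3, 248)), (100, 
[... 1104 characters left out ...]
 ] z.107 [-47.0, -1.2] z.064 [-57.0, -1.3]
[267, 71, 28, 5, 128] [281.   72.9] z.107 [-11.7, -0.6] z.064 [-16.4, -0.6]
[272, 78, 5, 5, 23] [274.   80.2] z.107 [-5.1, -6.8] z.064 [-8.9, -7.7]
[278, 78, 6, 5, 24] [280.7  80.1] z.107 [-5.1, -0.9] z.064 [-8.9, -1.0]
[285, 78, 6, 5, 22] [287.7  80.2] z.107 [-5.0, 5.3] z.064 [-8.8, 6.2]
[260, 110, 41, 3, 123] [280. 111.] z.107 [22.9, -1.6] z.064 [23.2, -1.7]
[267, 168, 26, 9, 215] [279.7 172.2] z.107 [79.1, -2.1] z.064 [87.6, -2.3]
[271, 181, 12, 5, 45] [276.4 182.8] z.107 [89.1, -5.2] z.064 [99.0, -5.9]
[284, 181, 5, 4, 18] [286.  182.5] z.107 [88.9, 3.7] z.064 [98.8, 4.4]
[262, 186, 39, 3, 73] [281.8 187.3] z.107 [93.5, -0.1] z.064 [104.0, -0.0]
```

Call:
arm_command(commands=[{"tx": 0.1, "ty": 0.003, "tz": 0, "twist": 0}, {"tx": 0.2, "ty": 0.003, "tz": 0.02, "twist": 0}, {"tx": 0.3, "ty": 0.003, "tz": 0.08, "twist": 0}, {"tx": 0.4, "ty": 0.003, "tz": 0.16, "twist": 0}, {"tx": 0.45, "ty": 0.003, "tz": 0.26, "twist": 0}, {"tx": 0.45, "ty": 0.003, "tz": 0.36, "twist": 0}, {"tx": 0.45, "ty": 0.003, "tz": 0.44, "twist": 0}, {"tx": 0.45, "ty": 0.003, "tz": 0.5, "twist": 0}])

```text
t: 65.37
eef_pos: [0.4881, -0.1072, 0.1159]
ee_rot: [3.14, -0.0, -1.568]
force: [0.2, 0.9, 0.1]
width: 0.0396
gripper_force: 0.0
```

Call:
arm_command(commands=[{"tx": 0, "ty": 0, "tz": 0.05, "twist": 0}, {"tx": 0, "ty": 0, "tz": 0.1, "twist": 0}, {"tx": 0, "ty": 0, "tz": 0.13, "twist": 0}, {"tx": 0, "ty": 0, "tz": 0.15, "twist": 0}, {"tx": 0, "ty": 0, "tz": 0.157, "twist": 0}, {"tx": 0, "ty": 0, "tz": 0.157, "twist": 0}, {"tx": 0, "ty": 0, "tz": 0.157, "twist": 0}, {"tx": 0, "ty": 0, "tz": 0.157, "twist": 0}])

```text
t: 66.03
eef_pos: [0.4896, -0.1066, 0.0792]
ee_rot: [-3.14, 0.0, -1.567]
force: [0.2, -0.1, 0.4]
width: 0.0395
gripper_force: 0.0
```

Call:
arm_command(claw=0.2, grip_force=25, commands=[{"tx": 0, "ty": 0, "tz": 0, "twist": 0}, {"tx": 0, "ty": 0, "tz": 0, "twist": 0}, {"tx": 0, "ty": 0, "tz": 0, "twist": 0}, {"tx": 0, "ty": 0, "tz": 0, "twist": 0}, {"tx": 0, "ty": 0, "tz": 0, "twist": 0}, {"tx": 0, "ty": 0, "tz": 0, "twist": 0}, {"tx": 0, "ty": 0, "tz": -0.006, "twist": 0}, {"tx": 0, "ty": 0, "tz": -0.016, "twist": 0}])

```text
t: 66.7
eef_pos: [0.4884, -0.1067, 0.0822]
ee_rot: [3.14, 0.0, -1.567]
force: [-0.1, 0.9, -1.7]
width: 0.0237
gripper_force: 25.0
```

Call:
arm_command(commands=[{"tx": 0, "ty": 0, "tz": 0, "twist": 0}, {"tx": -0.01, "ty": 0, "tz": 0, "twist": 0}, {"tx": -0.02, "ty": 0, "tz": 0, "twist": 0}, {"tx": -0.03, "ty": 0, "tz": 0, "twist": 0}, {"tx": -0.04, "ty": 0, "tz": 0, "twist": 0}, {"tx": -0.05, "ty": 0, "tz": 0, "twist": 0}, {"tx": -0.056, "ty": 0, "tz": 0, "twist": 0}, {"tx": -0.056, "ty": 0, "tz": 0, "twist": 0}])

```text
t: 67.37
eef_pos: [0.4891, -0.0923, 0.0826]
ee_rot: [-3.141, 0.0, -1.566]
force: [0.4, 0.4, -2.2]
width: 0.0239
gripper_force: 25.0
```

```bash
python3 - <<'E'
from h import *
for i in range(2):
    s=get_state(); print(s['t'],np.round(s['eef_pos'],4),np.round(s['force'],1),np.round(s['moment'],2),s['width']); snap('side')
E
```

```text
67.3667 [ 0.4891 -0.0923  0.0826] [ 0.4  0.4 -2.2] [ 0.01  0.08 -0.07] 0.023924744482276918
67.4167 [ 0.489  -0.0924  0.0825] [ 0.2  0.7 -2. ] [-0.    0.1   0.04] 0.023809124422976977
```

Call:
arm_command(commands=[{"tx": 0, "ty": 0, "tz": 0.005, "twist": 0}, {"tx": 0, "ty": 0, "tz": 0.01, "twist": 0}, {"tx": 0, "ty": 0, "tz": 0.013, "twist": 0}, {"tx": 0, "ty": 0, "tz": 0.015, "twist": 0}, {"tx": 0, "ty": 0, "tz": 0.015, "twist": 0}, {"tx": 0, "ty": 0, "tz": 0.015, "twist": 0}, {"tx": 0, "ty": 0, "tz": 0.015, "twist": 0}, {"tx": 0, "ty": 0, "tz": 0.015, "twist": 0}])

```text
t: 68.13
eef_pos: [0.489, -0.0927, 0.0788]
ee_rot: [3.142, -0.0, -1.567]
force: [0.1, -0.9, -0.5]
width: 0.0238
gripper_force: 25.0
```

Call:
arm_command(claw=0.45, commands=[{"tx": 0, "ty": 0, "tz": 0, "twist": 0}, {"tx": 0, "ty": 0, "tz": 0, "twist": 0}, {"tx": 0, "ty": 0, "tz": 0, "twist": 0}, {"tx": 0, "ty": 0, "tz": 0, "twist": 0}, {"tx": 0, "ty": 0, "tz": -0.03, "twist": 0}, {"tx": 0, "ty": 0, "tz": -0.1, "twist": 0}, {"tx": 0, "ty": 0, "tz": -0.22, "twist": 0}, {"tx": 0, "ty": 0, "tz": -0.36, "twist": 0}])

```text
t: 68.8
eef_pos: [0.4877, -0.0928, 0.169]
ee_rot: [3.138, -0.0, -1.567]
force: [0.6, 0.9, 0.1]
width: 0.0393
gripper_force: 0.0
```

Call:
arm_command(commands=[{"tx": -0.06, "ty": 0, "tz": -0.1, "twist": 0}, {"tx": -0.13, "ty": 0, "tz": -0.2, "twist": 0}, {"tx": -0.2, "ty": 0, "tz": -0.28, "twist": 0}, {"tx": -0.27, "ty": 0, "tz": -0.3, "twist": 0}, {"tx": -0.34, "ty": 0, "tz": -0.3, "twist": 0}, {"tx": -0.4, "ty": 0, "tz": -0.3, "twist": 0}, {"tx": -0.4, "ty": 0, "tz": -0.3, "twist": 0}, {"tx": -0.4, "ty": 0, "tz": -0.3, "twist": 0}])

```text
t: 69.47
eef_pos: [0.4886, 0.0078, 0.2444]
ee_rot: [-3.141, 0.0, -1.565]
force: [-0.3, 0.5, -0.2]
width: 0.0393
gripper_force: 0.0
```

```bash
cat > tops.py <<'E'
from h import *
c0=np.array([.4895,-.0986]); X=np.array([-.0065,1.]);Yd=np.array([-1,-.0065])
im=snap('wrist','t%d'%int(get_state()['t'])); cal=calibration('wrist'); h=cv2.cvtColor(im,cv2.COLOR_RGB2HSV)
print(get_state()['eef_pos'].round(4),np.round(np.array(cal['extrinsics'])[:3,3],3))
def dk(uv,z): p=onz('wrist',uv,z,cal)[:2]-c0; return [round(float(p@X*1e3),1),round(float(p@Yd*1e3),1)]
M=(h[...,0]>14)&(h[...,0]<36)&(h[...,1]>75)&(h[...,2]>100); M[:,:240]=0;M[:,325:]=0;M[240:]=0
q,lab,st,ce=cv2.connectedComponentsWithStats(M.astype(np.uint8))
for i in range(1,q):
    if st[i,4]>4: print(st[i].tolist(),'z.107',dk(ce[i],.107),'z.064',dk(ce[i],.064))
R=((h[...,0]<6)|(h[...,0]>174))&(h[...,1]>130)&(h[...,2]>80); R[:,:240]=0;R[:,325:]=0
q,lab,st,ce=cv2.connectedComponentsWithStats(R.astype(np.uint8))
for i in range(1,q):
    if st[i,4]>40: l,t,w,hh=st[i,:4]; print('red',dk((l+w/2,t),.069),dk((l+w/2,t+hh),.069))
E
python3 tops.py; for r in 1 2; do python3 - <<'E'
from h import *
im=snap('wrist'); cal=calibration('wrist')
for q in ['crank_axis','handle_grip']: print(q,[(round(x['score'],2),np.round(x['uv'],1).tolist(),np.round(onz('wrist',x['uv'],.135,cal),4).tolist()) for x in spot_point(q,'wrist')[:2]])
E
done
```

```text
[0.4885 0.0073 0.2442] [ 0.489 -0.076  0.403]
[266, 1, 28, 5, 133] z.107 [-77.3, -0.7] z.064 [-91.8, -0.9]
[271, 8, 5, 5, 21] z.107 [-70.2, -7.1] z.064 [-83.7, -8.1]
[277, 8, 6, 5, 23] z.107 [-70.3, -1.4] z.064 [-83.7, -1.6]
[284, 8, 5, 5, 20] z.107 [-70.2, 4.6] z.064 [-83.7, 5.3]
[260, 32, 40, 4, 106] z.107 [-47.5, -2.0] z.064 [-57.6, -2.3]
[321, 48, 4, 5, 10] z.107 [-32.1, 37.5] z.064 [-40.0, 43.0]
[320, 53, 5, 10, 23] z.107 [-25.8, 37.4] z.064 [-32.9, 42.8]
[268, 67, 27, 3, 81] z.107 [-14.9, 0.1] z.064 [-20.3, 0.1]
[268, 84, 26, 5, 110] z.107 [2.0, -0.8] z.064 [-1.0, -0.9]
[272, 91, 5, 6, 24] z.107 [8.3, -6.2] z.064 [6.2, -7.1]
[279, 91, 5, 6, 24] z.107 [8.3, 0.1] z.064 [6.2, 0.0]
[285, 91, 6, 6, 23] z.107 [8.5, 5.9] z.064 [6.5, 6.8]
[246, 107, 2, 3, 5] z.107 [21.3, -31.0] z.064 [21.1, -35.6]
[260, 108, 41, 3, 99] z.107 [22.8, -2.3] z.064 [22.8, -2.7]
[249, 112, 3, 3, 5] z.107 [26.1, -27.8] z.064 [26.6, -31.9]
[249, 126, 3, 4, 6] z.107 [39.3, -27.7] z.064 [41.8, -31.8]
[251, 139, 2, 4, 6] z.107 [50.8, -26.7] z.064 [54.9, -30.6]
[267, 166, 25, 9, 194] z.107 [78.5, -1.7] z.064 [86.7, -1.9]
[270, 178, 6, 5, 23] z.107 [88.3, -8.1] z.064 [97.9, -9.3]
[277, 178, 5, 5, 22] z.107 [88.3, -2.0] z.064 [97.9, -2.3]
[283, 178, 5, 5, 19] z.107 [88.4, 3.8] z.064 [98.0, 4.3]
[242, 184, 3, 2, 5] z.107 [92.5, -35.6] z.064 [102.6, -40.7]
[261, 184, 39, 3, 77] z.107 [93.1, -2.6] z.064 [103.4, -2.9]
red [-38.6, 0.1] [-24.9, 0.1]
red [41.1, -0.0] [54.5, -0.0]
crank_axis []
handle_grip [(0.58, [280.5, 252.4], [0.4892, 0.05, 0.135])]
crank_axis [(0.79, [279.8, 247.8], [0.4899, 0.045, 0.135]), (0.66, [278.9, 95.5], [0.4909, -0.0877, 0.135])]
handle_grip [(0.74, [281.8, 250.6], [0.4881, 0.0478, 0.135])]
```

Call:
arm_command(commands=[{"tx": -0.07, "ty": 0, "tz": -0.02, "twist": 0}, {"tx": -0.14, "ty": 0, "tz": -0.04, "twist": 0}, {"tx": -0.21, "ty": 0, "tz": -0.06, "twist": 0}, {"tx": -0.28, "ty": 0, "tz": -0.06, "twist": 0}, {"tx": -0.34, "ty": 0, "tz": -0.06, "twist": 0}, {"tx": -0.37, "ty": 0, "tz": -0.06, "twist": 0}, {"tx": -0.37, "ty": 0, "tz": -0.06, "twist": 0}, {"tx": -0.37, "ty": 0, "tz": -0.06, "twist": 0}])

```text
t: 70.48
eef_pos: [0.4882, 0.0996, 0.2586]
ee_rot: [3.141, -0.0, -1.566]
force: [0.1, -0.1, -0.1]
width: 0.0397
gripper_force: 0.0
```

```bash
python3 - <<'E'
from h import *
im=snap('wrist','k1'); s=get_state(); cal=calibration('wrist'); import pickle; pickle.dump(cal,open('k1.pkl','wb'))
print(s['eef_pos'].round(4))
for q in ['crank_axis','handle_grip']: print(q,[(round(x['score'],2),np.round(x['uv'],1).tolist(),np.round(onz('wrist',x['uv'],.135,cal),4).tolist()) for x in spot_point(q,'wrist')[:2]])
for q in ['crank_axis','handle_grip']:
    for r in regions_of(q,'wrist')[:1]:
        p=np.argwhere(r['region'])[:,::-1].astype(np.float32); print(q,r['score'],r['rect'],cv2.minAreaRect(p))
print('exp axis',proj('wrist',(.489,.047,.132),cal),'pivot c=0',proj('wrist',(.489,.092,.132),cal),'c=.4',proj('wrist',(.489+.0175,.047+.0414,.132),cal))
g=cv2.cvtColor(im,cv2.COLOR_RGB2GRAY); h=cv2.cvtColor(im,cv2.COLOR_RGB2HSV)
for r in range(120,236,4): print(r,' '.join('%3d%s'%(g[r,c],'b' if 95<h[r,c,0]<125 and h[r,c,1]>110 else '.') for c in range(248,330,4)))
E
```

```text
[0.4881 0.0993 0.2586]
crank_axis [(0.73, [278.0, 141.9], [0.4913, 0.0446, 0.135])]
handle_grip [(0.9, [280.5, 145.7], [0.4891, 0.0479, 0.135])]
crank_axis 0.69 [255.1, 1.0, 315.6, 205.1] ((284.0, 101.5), (203.0, 60.0), 90.0)
handle_grip 0.58 [269.0, 130.4, 290.3, 193.4] ((279.2257385253906, 162.53298950195312), (19.207439422607422, 65.43243408203125), 2.602562189102173)
exp axis [280.64624078 144.26127297] pivot c=0 [280.4683325  193.71424709] c=.4 [261.16096065 189.82745508]
120 166. 167. 167. 165.  86.  52b  55b  50b  51b  50b  53b  54b  60b 100.  97. 150. 153. 166. 168. 168. 167.
124 168. 168. 167.  89b 121b 124b 122b 122b 118b 118b 119b 117b 117b  91b  97. 111. 108. 110. 108. 109. 109.
128 166. 167. 167.  92b 128b 126b 123b 125b 122b 121b 121b 123b 123b  87b 108. 196. 111. 109.  84. 109. 109.
132 168. 169. 169.  88b 127b 125b 130.  74. 187. 154.  88.  77b  79b  74b 101. 104. 110. 199. 111. 110. 108.
136 170. 168.  94.  98b 125b 134b  42.  42.  54.  43.  29.  93.  80b  72b 101.  97.  97. 107. 147. 200. 110.
140 168. 169. 168. 105b 126b 185.  37.  41.  54.  41.  33. 129.  78b  70b
[... 1842 characters left out ...]
. 149. 136. 138. 137. 180. 197. 147. 146. 155.
212 101. 115. 111.  89.  91.  88.  86. 156. 218.  88. 162. 169.  96. 115. 105. 102. 103. 114. 148. 148. 155.
216 114. 181. 137.  91.  90.  91.  92. 132. 224.  85. 144. 170. 150. 119. 110. 112. 105. 102. 148. 147. 155.
220  99. 167. 142.  89.  89.  86.  91.  94. 224.  86. 141. 168. 168. 169. 169. 167. 133. 126. 145. 147. 149.
224  87. 156. 161.  85.  91.  89.  88.  91. 225.  87. 139. 169. 168. 168. 168. 169. 142. 146. 146. 151. 158.
228  88. 165. 180.  92.  92.  92.  90.  88. 224.  90. 139. 167. 171. 170. 169. 167. 138. 146. 148. 150. 152.
232  88. 163. 179. 102.  88.  92.  88.  88. 225. 100. 136. 168. 168. 169. 168. 168. 141. 147. 146. 149. 168.
```

Call:
arm_command(commands=[{"tx": 0.08, "ty": -0.004, "tz": 0, "twist": 0}, {"tx": 0.16, "ty": -0.004, "tz": 0.08, "twist": 0}, {"tx": 0.197, "ty": -0.004, "tz": 0.18, "twist": 0}, {"tx": 0.197, "ty": -0.004, "tz": 0.28, "twist": 0}, {"tx": 0.197, "ty": -0.004, "tz": 0.38, "twist": 0}, {"tx": 0.197, "ty": -0.004, "tz": 0.46, "twist": 0}, {"tx": 0.197, "ty": -0.004, "tz": 0.53, "twist": 0}, {"tx": 0.197, "ty": -0.004, "tz": 0.53, "twist": 0}])

```text
t: 71.4
eef_pos: [0.4873, 0.0493, 0.1231]
ee_rot: [3.136, -0.002, -1.568]
force: [-1.5, -0.3, -0.2]
width: 0.0395
gripper_force: 0.0
```

Call:
arm_command(claw=0.1, grip_force=15, commands=[{"tx": 0, "ty": 0, "tz": 0, "twist": 0}, {"tx": 0, "ty": 0, "tz": 0, "twist": 0}, {"tx": 0, "ty": 0, "tz": 0, "twist": 0}, {"tx": 0, "ty": 0, "tz": 0, "twist": 0}, {"tx": 0, "ty": 0, "tz": 0, "twist": 0}, {"tx": 0, "ty": 0, "tz": 0, "twist": 0}, {"tx": 0, "ty": 0, "tz": 0, "twist": 0}, {"tx": 0, "ty": 0, "tz": 0, "twist": 0}])

```text
t: 72.07
eef_pos: [0.4896, 0.0508, 0.1266]
ee_rot: [-3.141, 0.0, -1.567]
force: [-0.8, 1.4, 1.5]
width: 0.0155
gripper_force: 14.9
```

Call:
arm_command(commands=[{"tx": -0.009, "ty": 0, "tz": -0.041, "twist": 0}, {"tx": -0.028, "ty": 0, "tz": -0.078, "twist": 0}, {"tx": -0.056, "ty": 0, "tz": -0.11, "twist": 0}, {"tx": -0.091, "ty": 0, "tz": -0.133, "twist": 0}, {"tx": -0.122, "ty": 0, "tz": -0.145, "twist": 0}, {"tx": -0.155, "ty": 0, "tz": -0.151, "twist": 0}, {"tx": -0.172, "ty": 0, "tz": -0.151, "twist": 0}, {"tx": -0.176, "ty": 0, "tz": -0.151, "twist": 0}])

```text
t: 72.73
eef_pos: [0.4897, 0.0948, 0.1659]
ee_rot: [-3.14, -0.001, -1.566]
force: [-2.9, -4.5, 10.1]
width: 0.0132
gripper_force: 14.5
```

```bash
python3 - <<'E'
from h import *
for i in range(2):
    s=get_state(); print(s['t'],np.round(s['eef_pos'],4),np.round(s['force'],1),np.round(s['moment'],2),s['width'],s['gripper_force'])
    for c in ['scene','side']:
        snap(c,'h%s%d'%(c,i)); print(c,[(round(x['score'],2),np.round(x['uv'],1).tolist()) for x in spot_point('handle_grip',c)[:2]],[(round(x['score'],2),np.round(x['uv'],1).tolist()) for x in spot_point('crank_axis',c)[:1]])
for c in ['scene','side']: print(c,'exp upright grip',proj(c,(.4895,.092,.174)),'pivot',proj(c,(.4895,.092,.132)))
E
```

```text
72.7333 [0.4897 0.0948 0.1659] [-2.9 -4.5 10.1] [-1.78  1.15  0.  ] 0.013170873237852671 14.473814517259598
scene [(0.43, [319.8, 203.8])] [(0.76, [328.6, 215.3])]
side [(0.75, [259.8, 192.0]), (0.19, [314.8, 300.3])] [(0.81, [264.5, 214.6])]
73.0333 [0.4898 0.0947 0.1659] [-2.9 -2.   9.6] [-1.04  1.15 -0.02] 0.013128887129816759 14.598619043827057
scene [(0.6, [317.6, 206.0]), (0.34, [347.0, 231.6])] [(0.84, [330.6, 212.9])]
side [(0.58, [257.9, 190.0])] [(0.79, [266.1, 214.3])]
scene exp upright grip [314.64192738 206.79480518] pivot [313.7408249  222.00524919]
side exp upright grip [254.91717731 187.64065417] pivot [255.0791744  206.77374291]
```

```bash
python3 - <<'E'
from h import *
print(tri([ray('scene',(317.6,206)),ray('side',(257.9,190))]),tri([ray('scene',(319.8,203.8)),ray('side',(259.8,192))]))
im=cv2.imread('pics/hside1.png'); g=cv2.cvtColor(im,cv2.COLOR_BGR2GRAY)
for r in range(176,222,2): print(r,' '.join('%3d'%g[r,c] for c in range(236,284,2)))
for z in (.122,.132,.142,.15,.16,.165,.17,.188): print(z,[proj('side',(.4895,y,z)).round(1).tolist() for y in (.076,.084,.092,.1)])
E
```

```text
(array([0.49046043, 0.08272849, 0.17195019]), np.float64(0.0004177749437958376)) (array([0.49119464, 0.07514441, 0.17211836]), np.float64(0.0028638019619175695))
176 179 102 116 153 157 146 149 149 123  51  52  50  99 146 147  56  43  43  37  39  41  41  43  44
178 240 104  38 156 155 155 147 148 122  50  53  49  91 147 150  54  41  41  41  41  37  44  41  45
180 154 130  37 156 153 162 146 148  77  53  50  50 110 162 149  47  39  42  44  33  40  39  42  42
182 155 136  42 153 155 156 148 149  50  54  53  74 106 148 149  53  40  40  39  43  44  40  43  42
184 157 156  37 153 156 158 150 145  56  48  86 144  76 143 147  50  41  38  40  41  42  41  41  44
186 158 153  41 157 158 158 149 148 124  45  44  49  46 145 149  50  36  39  40  44  44  40  44  43
188 159 155  43 156 162 161 149 148 122  47  45  44  42 144 149  58  43  40  37  44  43  44  41  45
190 157 158  42 162 165 162 149 148 123  47  45  46  43 128  53  41  41  42  41  43  46  44  44  42
192 159 134  42  42 102 166 148 145 118  50  45  48  44  42  40  43  44  40  41  44  44 242 243 244
194 154 124  42  39  37  39 137  54  4
[... 1226 characters left out ...]
128 128 125 114 148  89  76  63  57
220  53  63  65 155 103 175 180 179 183 181 144  80 136 121  79  83  78  72 136 199 132  60  59  59
0.122 [[259.7, 213.8], [257.4, 212.5], [255.1, 211.2], [252.9, 209.9]]
0.132 [[259.7, 209.3], [257.4, 208.0], [255.1, 206.8], [252.8, 205.5]]
0.142 [[259.6, 204.8], [257.3, 203.5], [255.0, 202.3], [252.8, 201.1]]
0.15 [[259.6, 201.1], [257.3, 199.9], [255.0, 198.7], [252.7, 197.5]]
0.16 [[259.6, 196.5], [257.3, 195.3], [255.0, 194.1], [252.7, 193.0]]
0.165 [[259.6, 194.2], [257.3, 193.0], [255.0, 191.8], [252.7, 190.7]]
0.17 [[259.6, 191.8], [257.3, 190.7], [254.9, 189.5], [252.6, 188.4]]
0.188 [[259.6, 183.3], [257.2, 182.2], [254.9, 181.1], [252.6, 180.0]]
```

Call:
arm_command(claw=0.35, commands=[{"tx": 0, "ty": 0, "tz": 0, "twist": 0}, {"tx": 0, "ty": 0, "tz": 0, "twist": 0}, {"tx": 0, "ty": 0, "tz": 0, "twist": 0}, {"tx": 0.01, "ty": 0, "tz": 0.01, "twist": 0}, {"tx": 0.02, "ty": 0, "tz": 0.02, "twist": 0}, {"tx": 0.028, "ty": 0, "tz": 0.036, "twist": 0}, {"tx": 0.028, "ty": 0, "tz": 0.036, "twist": 0}, {"tx": 0.028, "ty": 0, "tz": 0.036, "twist": 0}])

```text
t: 74.0
eef_pos: [0.4891, 0.0872, 0.1546]
ee_rot: [3.141, -0.001, -1.567]
force: [-0.2, -0.2, -0.2]
width: 0.0306
gripper_force: 0.0
```

Call:
arm_command(claw=0.1, grip_force=15, commands=[{"tx": 0, "ty": 0, "tz": 0, "twist": 0}, {"tx": 0, "ty": 0, "tz": 0, "twist": 0}, {"tx": 0, "ty": 0, "tz": 0, "twist": 0}, {"tx": 0, "ty": 0, "tz": 0, "twist": 0}, {"tx": 0, "ty": 0, "tz": 0, "twist": 0}, {"tx": 0, "ty": 0, "tz": 0, "twist": 0}, {"tx": 0, "ty": 0, "tz": 0, "twist": 0}, {"tx": 0, "ty": 0, "tz": 0, "twist": 0}])

```text
t: 74.67
eef_pos: [0.4895, 0.0877, 0.1552]
ee_rot: [-3.141, 0.0, -1.567]
force: [0.7, -0.2, -0.1]
width: 0.0156
gripper_force: 15.0
```

Call:
arm_command(commands=[{"tx": -0.006, "ty": 0, "tz": 0, "twist": 0}, {"tx": -0.012, "ty": 0, "tz": 0, "twist": 0}, {"tx": -0.018, "ty": 0, "tz": 0, "twist": 0}, {"tx": -0.024, "ty": 0, "tz": 0, "twist": 0}, {"tx": -0.028, "ty": 0, "tz": 0, "twist": 0}, {"tx": -0.028, "ty": 0, "tz": 0, "twist": 0}, {"tx": -0.028, "ty": 0, "tz": 0, "twist": 0}, {"tx": -0.028, "ty": 0, "tz": 0, "twist": 0}])

```text
t: 75.33
eef_pos: [0.4894, 0.0937, 0.1556]
ee_rot: [-3.141, -0.002, -1.566]
force: [1.5, -4.8, 3.5]
width: 0.0155
gripper_force: 15.0
```

```bash
python3 - <<'E'
from h import *
s=get_state(); print(s['t'],np.round(s['eef_pos'],4),np.round(s['force'],1),np.round(s['moment'],2),s['width'],s['gripper_force'])
for c in ['scene','side']:
    im=snap(c,'i'+c); g=cv2.cvtColor(im,cv2.COLOR_RGB2GRAY); print(c,[(round(x['score'],2),np.round(x['uv'],1).tolist()) for x in spot_point('handle_grip',c)[:2]])
    if c=='side':
        for r in range(180,212,2): print(r,' '.join('%3d'%g[r,k] for k in range(240,276,2)))
    else:
        for r in range(190,226,2): print(r,' '.join('%3d'%g[r,k] for k in range(296,336,2)))
E
```

```text
75.3333 [0.4894 0.0937 0.1556] [ 1.5 -4.8  3.5] [-2.09 -0.46 -0.01] 0.015491853276883233 15.002074241638184
scene [(0.44, [318.1, 208.1])]
190 113 164 174 148 101  46  46  50  50  48  48  49  60  46  47  47  48  48  46  48
192  96 109 156 177 115  45  47  45  49  48  54  93  46  47  47  46  46  69  46  46
194  71  78 100 166 157  44  46  46  45  65 114  95  75  44  42  46  48  51  48  48
196  82  75  69  78 110 119  46  45  45  83  84  80  74  43  43  45  42  50  51  48
198 126  73  90  71  89 131 108  46  44  62 110  63  78  79 118 118  43  48  49  48
200  97 122 124 111 103 131 112  46  45  68 125 128 100  73  87 131 123  75 107 153
202  72  79  86  84  96 133 106  45  45  94 130 135 139 133  84 131 134 158 157 158
204  71  82  83  82 101 138 102  45  45 111 132 133 146 146 141 136 149 152 121 158
206  70  81  81  79 101 133  95  47  44  96 131 144 146 146 128 142 159  79 123 158
208  74  79  81  79 101 133  67  45  44  72 130 158 146 147 135 141 158 151 158 158
210 157  99 100  99 102 122  64  44  45  91 133 149 147 148 126 141 158 157 155 117
212 174 167 109 115 114 166  66  60  
[... 1119 characters left out ...]
  39  42  40  44
194  44 162 164 161 150 146  98  43  45  44  51 143 139  54  44  44  45 243
196  45 136 164 163 148 147  98  45  44  44  49  42  45  42 240 242 243 243
198  81  44  41 159 146 134  55  45  46  43  40  37  93  93 156 155 155 242
200  78 106  87 136 137 139  46  47  50  44 115  93  64  55 154 163 155 157
202 106 105  79  58 137 173  49  44  44  68  88  52  52 101 157 158 156  80
204  63  60  61  63 174 183 123  63  60 151 153  92  71 176  86  80  75  68
206  65  64  63  62 142 162 145 140 125  92 141  59  57  54  58  57  57  58
208  63  63 101 118 127 108 116 139 124 143 140  83  73  83  88 138 105  90
210 129  77  62  58 171 142 139 154 185 144 141  89  89 105 139 141  82  89
```

```bash
python3 - <<'E'
import numpy as np
A=np.array([.4886,.047]); r=.0447
P=lambda d:A+r*np.array([np.sin(np.radians(d)),np.cos(np.radians(d))])
yaw=np.radians(-89.7);X=np.array([np.cos(yaw),np.sin(yaw)]);Y=np.array([np.sin(yaw),-np.cos(yaw)])
st=np.array([.4894,.0937])
for call in range(3):
    print([(round(float((P(d)-st)@X/.25),3),round(float((P(d)-st)@Y/.25),3)) for d in range(15+120*call,136+120*call-15,15)]); st=P(120*(call+1))
E
```

```text
[(0.014, -0.043), (0.032, -0.086), (0.061, -0.123), (0.098, -0.151), (0.141, -0.169), (0.188, -0.175), (0.234, -0.168), (0.277, -0.15)]
[(0.037, 0.029), (0.065, 0.066), (0.083, 0.109), (0.089, 0.155), (0.082, 0.202), (0.064, 0.245), (0.036, 0.281), (-0.002, 0.31)]
[(-0.043, 0.018), (-0.09, 0.023), (-0.136, 0.017), (-0.179, -0.001), (-0.216, -0.03), (-0.244, -0.067), (-0.262, -0.11), (-0.267, -0.156)]
```

Call:
arm_command(grip_force=25, commands=[{"tx": 0.014, "ty": -0.043, "tz": 0, "twist": 0}, {"tx": 0.032, "ty": -0.086, "tz": 0, "twist": 0}, {"tx": 0.061, "ty": -0.123, "tz": 0, "twist": 0}, {"tx": 0.098, "ty": -0.151, "tz": 0, "twist": 0}, {"tx": 0.141, "ty": -0.169, "tz": 0, "twist": 0}, {"tx": 0.188, "ty": -0.175, "tz": 0, "twist": 0}, {"tx": 0.234, "ty": -0.168, "tz": 0, "twist": 0}, {"tx": 0.277, "ty": -0.15, "tz": 0, "twist": 0}])

```text
t: 76.2
eef_pos: [0.5265, 0.0255, 0.1554]
ee_rot: [3.14, 0.001, -1.567]
force: [-9.7, 11.5, 12.2]
width: 0.0152
gripper_force: 25.0
```

```bash
python3 - <<'E'
from h import *
s=get_state(); print(s['t'],np.round(s['eef_pos'],4),np.round(s['force'],1),np.round(s['moment'],2),s['width'],s['gripper_force'])
A=np.array([.4886,.047]); d=s['eef_pos'][:2]-A; print('r,c',np.hypot(*d),np.degrees(np.arctan2(d[0],d[1])))
for c in ['scene','side']:
    snap(c,'j'+c); print(c,[(round(x['score'],2),np.round(x['uv'],1).tolist()) for x in spot_point('handle_grip',c)[:2]],'exp',proj(c,(s['eef_pos'][0],s['eef_pos'][1],.174)).round(1))
E
```

```text
76.2 [0.5265 0.0255 0.1554] [-9.7 11.5 12.2] [ 3.87  3.95 -0.03] 0.01519590317407481 25.029473304748535
r,c 0.04356425353223333 119.54317261293987
scene [(0.55, [330.5, 192.9]), (0.36, [343.5, 223.7])] exp [328.  191.6]
side [(0.54, [291.1, 196.1])] exp [290.3 193.4]
```

```bash
python3 - <<'E'
import numpy as np
P0=np.array([.4886,.047])+.0447*np.array([np.sin(np.radians(120)),np.cos(np.radians(120))])
A=np.array([.488,.0472]); r=.0432
P=lambda d:A+r*np.array([np.sin(np.radians(d)),np.cos(np.radians(d))])
yaw=np.radians(-89.7);X=np.array([np.cos(yaw),np.sin(yaw)]);Y=np.array([np.sin(yaw),-np.cos(yaw)])
st=P0
for call in range(1,3):
    print([(round(float((P(d)-st)@X/.25),3),round(float((P(d)-st)@Y/.25),3)) for d in range(15+120*call,136+120*call-15,15)]); st=P(120*(call+1))
E
```

```text
[(0.032, 0.035), (0.059, 0.071), (0.076, 0.113), (0.082, 0.158), (0.076, 0.202), (0.058, 0.244), (0.031, 0.28), (-0.005, 0.307)]
[(-0.042, 0.017), (-0.087, 0.023), (-0.131, 0.017), (-0.173, -0.001), (-0.208, -0.029), (-0.236, -0.064), (-0.253, -0.106), (-0.258, -0.151)]
```

Call:
arm_command(commands=[{"tx": 0.032, "ty": 0.035, "tz": 0, "twist": 0}, {"tx": 0.059, "ty": 0.071, "tz": 0, "twist": 0}, {"tx": 0.076, "ty": 0.113, "tz": 0, "twist": 0}, {"tx": 0.082, "ty": 0.158, "tz": 0, "twist": 0}, {"tx": 0.076, "ty": 0.202, "tz": 0, "twist": 0}, {"tx": 0.058, "ty": 0.244, "tz": 0, "twist": 0}, {"tx": 0.031, "ty": 0.28, "tz": 0, "twist": 0}, {"tx": -0.005, "ty": 0.307, "tz": 0, "twist": 0}])

```text
t: 77.07
eef_pos: [0.4513, 0.0269, 0.1557]
ee_rot: [-3.138, 0.001, -1.567]
force: [6.9, 1.0, -2.9]
width: 0.0158
gripper_force: 25.0
```

```bash
cat > ck.py <<'E'
from h import *
s=get_state(); print(s['t'],np.round(s['eef_pos'],4),np.round(s['force'],1),np.round(s['moment'],2),s['width'],s['gripper_force'])
A=np.array([.488,.0472]); d=s['eef_pos'][:2]-A; n=d/np.hypot(*d); t=np.array([n[1],-n[0]]); f=s['force'][:2]
print('r,c',np.hypot(*d),np.degrees(np.arctan2(d[0],d[1]))%360,'radial F',f@n,'tang F',f@t)
for c in ['scene','side']:
    snap(c,'l%s%d'%(c,int(s['t']))); print(c,[(round(x['score'],2),np.round(x['uv'],1).tolist()) for x in spot_point('handle_grip',c)[:2]],'exp',proj(c,(s['eef_pos'][0],s['eef_pos'][1],.174)).round(1))
E
python3 ck.py
```

```text
77.0667 [0.4513 0.0269 0.1557] [ 6.9  1.  -2.9] [-0.05 -2.54  0.01] 0.015829475414594417 24.998711943626404
r,c 0.04194771705321967 241.12968102373225 radial F -6.469516670698057 tang F -2.4730290366933456
scene [(0.35, [351.0, 205.6])] exp [347.9 206.3]
side [(0.63, [258.8, 203.7]), (0.42, [314.8, 247.4])] exp [258.5 202.1]
```

Call:
arm_command(commands=[{"tx": -0.042, "ty": 0.017, "tz": 0, "twist": 0}, {"tx": -0.087, "ty": 0.023, "tz": 0, "twist": 0}, {"tx": -0.131, "ty": 0.017, "tz": 0, "twist": 0}, {"tx": -0.173, "ty": -0.001, "tz": 0, "twist": 0}, {"tx": -0.208, "ty": -0.029, "tz": 0, "twist": 0}, {"tx": -0.236, "ty": -0.064, "tz": 0, "twist": 0}, {"tx": -0.253, "ty": -0.106, "tz": 0, "twist": 0}, {"tx": -0.258, "ty": -0.145, "tz": 0, "twist": 0}])

```text
t: 77.93
eef_pos: [0.4856, 0.0922, 0.155]
ee_rot: [3.14, 0.002, -1.567]
force: [-4.1, 7.1, 4.2]
width: 0.0151
gripper_force: 25.0
```

Call:
arm_command(commands=[{"tx": 0, "ty": -0.006, "tz": 0, "twist": 0}, {"tx": 0, "ty": -0.01, "tz": 0, "twist": 0}, {"tx": 0, "ty": -0.014, "tz": 0, "twist": 0}, {"tx": 0, "ty": -0.018, "tz": 0, "twist": 0}, {"tx": 0, "ty": -0.018, "tz": 0, "twist": 0}, {"tx": 0, "ty": -0.018, "tz": 0, "twist": 0}, {"tx": 0, "ty": -0.018, "tz": 0, "twist": 0}, {"tx": 0, "ty": -0.018, "tz": 0, "twist": 0}])

```text
t: 78.6
eef_pos: [0.4891, 0.0914, 0.1547]
ee_rot: [3.139, 0.001, -1.568]
force: [-7.2, 7.1, 5.1]
width: 0.0155
gripper_force: 25.0
```

```bash
python3 ck.py
```

```text
78.6 [0.4891 0.0914 0.1547] [-7.2  7.1  5.1] [ 2.95  2.89 -0.08] 0.015545181794712272 25.00474601984024
r,c 0.0442413408101031 1.4879819857376033 radial F 6.952485590214085 tang F -7.345399498096984
scene [(0.4, [319.0, 206.5])] exp [314.9 206.8]
side [(0.46, [257.0, 189.2])] exp [254.9 187.8]
```

Call:
arm_command(commands=[{"tx": 0, "ty": -0.004, "tz": 0, "twist": 0}, {"tx": 0, "ty": -0.008, "tz": 0, "twist": 0}, {"tx": 0, "ty": -0.012, "tz": 0, "twist": 0}, {"tx": 0, "ty": -0.012, "tz": 0, "twist": 0}, {"tx": 0, "ty": -0.012, "tz": 0, "twist": 0}, {"tx": 0, "ty": -0.012, "tz": 0, "twist": 0}, {"tx": 0, "ty": -0.012, "tz": 0, "twist": 0}, {"tx": 0, "ty": -0.012, "tz": 0, "twist": 0}])

```text
t: 79.47
eef_pos: [0.4896, 0.0901, 0.1542]
ee_rot: [3.134, -0.001, -1.568]
force: [-16.2, 5.7, 10.8]
width: 0.0156
gripper_force: 25.0
```

```bash
python3 ck.py
```

```text
79.4667 [0.4896 0.0901 0.1542] [-16.2   5.7  10.8] [ 2.24  6.03 -0.1 ] 0.01562870560432129 25.02984970808029
r,c 0.04297829670716822 2.191687894131789 radial F 5.116680791915655 tang F -16.45290245998378
scene [(0.63, [331.3, 217.1]), (0.53, [317.9, 206.1])] exp [315.3 206.5]
side [(0.59, [257.3, 191.0])] exp [255.5 187.9]
```

Call:
arm_command(grip_force=12, commands=[{"tx": 0, "ty": 0.004, "tz": 0, "twist": 0}, {"tx": 0, "ty": 0.008, "tz": 0, "twist": 0}, {"tx": 0, "ty": 0.012, "tz": 0, "twist": 0}, {"tx": 0, "ty": 0.012, "tz": 0, "twist": 0}, {"tx": 0, "ty": 0.012, "tz": 0, "twist": 0}, {"tx": 0, "ty": 0.012, "tz": 0, "twist": 0}, {"tx": 0, "ty": 0.012, "tz": 0, "twist": 0}, {"tx": 0, "ty": 0.012, "tz": 0, "twist": 0}])

```text
t: 80.33
eef_pos: [0.4891, 0.0901, 0.1542]
ee_rot: [3.138, -0.001, -1.568]
force: [-6.7, -0.2, 1.5]
width: 0.0155
gripper_force: 12.0
```

Call:
arm_command(commands=[{"tx": 0.045, "ty": 0, "tz": 0, "twist": 0}, {"tx": 0.084, "ty": 0, "tz": 0.008, "twist": 0}, {"tx": 0.117, "ty": 0, "tz": 0.026, "twist": 0}, {"tx": 0.143, "ty": 0, "tz": 0.052, "twist": 0}, {"tx": 0.16, "ty": 0, "tz": 0.083, "twist": 0}, {"tx": 0.167, "ty": 0, "tz": 0.11, "twist": 0}, {"tx": 0.168, "ty": 0, "tz": 0.122, "twist": 0}, {"tx": 0.168, "ty": 0, "tz": 0.122, "twist": 0}])

```text
t: 81.0
eef_pos: [0.4893, 0.047, 0.1235]
ee_rot: [3.138, -0.003, -1.568]
force: [-2.8, -4.7, 2.4]
width: 0.0151
gripper_force: 12.0
```

```bash
python3 ck.py
```

```text
81.0 [0.4893 0.047  0.1235] [-2.8 -4.7  2.4] [-1.85  1.47  0.08] 0.015103799919829677 12.014180123806
r,c 0.0013525246988117512 96.75412416502972 radial F -2.251787447390832 tang F 5.017931381572512
scene [(0.42, [330.9, 213.0])] exp [330.5 201.2]
side [(0.52, [265.9, 206.9])] exp [268.4 194.3]
```

Call:
arm_command(claw=0.35, commands=[{"tx": 0, "ty": 0, "tz": 0, "twist": 0}, {"tx": 0, "ty": 0, "tz": 0, "twist": 0}, {"tx": 0, "ty": 0, "tz": 0, "twist": 0}, {"tx": 0, "ty": 0, "tz": -0.03, "twist": 0}, {"tx": 0, "ty": 0, "tz": -0.09, "twist": 0}, {"tx": 0, "ty": 0, "tz": -0.16, "twist": 0}, {"tx": 0, "ty": 0, "tz": -0.2, "twist": 0}, {"tx": 0, "ty": 0, "tz": -0.2, "twist": 0}])

```text
t: 81.87
eef_pos: [0.4926, 0.0498, 0.1774]
ee_rot: [-3.137, 0.002, -1.566]
force: [0.4, -0.3, 0.4]
width: 0.0307
gripper_force: 0.0
```

Call:
arm_command(claw=0, commands=[{"tx": 0, "ty": 0, "tz": 0, "twist": 0}, {"tx": 0, "ty": 0, "tz": 0, "twist": 0}, {"tx": 0, "ty": 0, "tz": 0, "twist": 0}, {"tx": 0, "ty": 0, "tz": 0, "twist": 0}, {"tx": 0, "ty": 0, "tz": 0.04, "twist": 0}, {"tx": 0, "ty": 0, "tz": 0.07, "twist": 0}, {"tx": 0, "ty": 0, "tz": 0.1, "twist": 0}, {"tx": 0, "ty": 0, "tz": 0.11, "twist": 0}])

```text
t: 82.53
eef_pos: [0.49, 0.0487, 0.1452]
ee_rot: [3.139, -0.001, -1.567]
force: [-0.1, -0.0, 0.3]
width: 0.0008
gripper_force: 0.5
```

Call:
arm_command(commands=[{"tx": 0, "ty": 0, "tz": 0.005, "twist": 0}, {"tx": 0, "ty": 0, "tz": 0.01, "twist": 0}, {"tx": 0, "ty": 0, "tz": 0.015, "twist": 0}, {"tx": 0, "ty": 0, "tz": 0.02, "twist": 0}, {"tx": 0, "ty": 0, "tz": 0.024, "twist": 0}, {"tx": 0, "ty": 0, "tz": 0.028, "twist": 0}, {"tx": 0, "ty": 0, "tz": 0.028, "twist": 0}, {"tx": 0, "ty": 0, "tz": 0.028, "twist": 0}])

```text
t: 83.2
eef_pos: [0.491, 0.0491, 0.1402]
ee_rot: [-3.141, 0.0, -1.567]
force: [0.2, -0.6, 0.5]
width: 0.0007
gripper_force: 0.5
```

Call:
arm_command(commands=[{"tx": 0, "ty": 0, "tz": 0.003, "twist": 0}, {"tx": 0, "ty": 0, "tz": 0.006, "twist": 0}, {"tx": 0, "ty": 0, "tz": 0.009, "twist": 0}, {"tx": 0, "ty": 0, "tz": 0.01, "twist": 0}, {"tx": 0, "ty": 0, "tz": 0.01, "twist": 0}, {"tx": 0, "ty": 0, "tz": 0.01, "twist": 0}, {"tx": 0, "ty": 0, "tz": 0.01, "twist": 0}, {"tx": 0, "ty": 0, "tz": 0.01, "twist": 0}])

```text
t: 83.87
eef_pos: [0.4926, 0.0491, 0.1392]
ee_rot: [-3.138, 0.0, -1.566]
force: [0.1, -3.2, 9.2]
width: 0.0005
gripper_force: 5.1
```

Call:
arm_command(commands=[{"tx": 0, "ty": 0, "tz": -0.1, "twist": 0}, {"tx": 0, "ty": 0, "tz": -0.22, "twist": 0}, {"tx": 0, "ty": 0, "tz": -0.36, "twist": 0}, {"tx": -0.08, "ty": 0, "tz": -0.46, "twist": 0}, {"tx": -0.14, "ty": 0, "tz": -0.48, "twist": 0}, {"tx": -0.2, "ty": 0, "tz": -0.48, "twist": 0}, {"tx": -0.2, "ty": 0, "tz": -0.48, "twist": 0}, {"tx": -0.2, "ty": 0, "tz": -0.48, "twist": 0}])

```text
t: 84.53
eef_pos: [0.4905, 0.0996, 0.2573]
ee_rot: [3.141, 0.0, -1.566]
force: [-1.1, -0.9, -0.3]
width: 0.0004
gripper_force: 0.0
```

```bash
sed -i 's/M\[240:\]=0/M[250:]=0/' tops.py; python3 tops.py | grep -v '\[2[0-9]*, [0-9]*, [23], ' ; python3 - <<'E'
from h import *
im=cv2.imread('pics/t%d.png'%int(get_state()['t'])); import glob,os
f=max(glob.glob('pics/t*.png'),key=os.path.getmtime); g=cv2.cvtColor(cv2.imread(f),cv2.COLOR_BGR2GRAY); cal=calibration('wrist')
print(proj('wrist',(.489,.047,.132),cal),proj('wrist',(.489,.092,.132),cal),proj('wrist',(.489,.036,.14),cal))
for r in range(124,200,4): print(r,' '.join('%3d'%g[r,c] for c in range(256,310,3)))
for c in ['scene','side']:
    snap(c,'f'+c); print(c,[(round(x['score'],2),np.round(x['uv'],1).tolist()) for x in spot_point('handle_grip',c)[:1]],'exp flat',proj(c,(.489,.05,.132)).round(1))
    for q in ['tape_blue_mid','relay_box_mid','fuse_box_mid']: print(q,[(round(x['score'],2),np.round(x['uv'],1).tolist()) for x in spot_point(q,c)[:1]])
E
```

```text
[0.4904 0.0991 0.2571] [0.491 0.016 0.416]
[275, 0, 5, 4, 16] z.107 [8.0, -6.0] z.064 [-6.8, -6.4]
[281, 0, 5, 4, 17] z.107 [8.1, -0.1] z.064 [-6.7, 0.2]
[288, 0, 5, 4, 17] z.107 [8.1, 6.3] z.064 [-6.7, 7.6]
[262, 25, 40, 3, 118] z.107 [33.8, -1.3] z.064 [22.6, -1.2]
[268, 58, 27, 1, 27] z.107 [65.5, -2.2] z.064 [58.7, -2.1]
[268, 72, 27, 4, 105] z.107 [80.5, -1.8] z.064 [75.8, -1.7]
[273, 79, 5, 5, 21] z.107 [87.5, -7.9] z.064 [83.7, -8.7]
[279, 79, 6, 5, 22] z.107 [87.5, -2.0] z.064 [83.8, -1.9]
[286, 79, 5, 5, 20] z.107 [87.4, 4.2] z.064 [83.6, 5.1]
[263, 97, 39, 3, 85] z.107 [104.2, -1.8] z.064 [102.8, -1.7]
[243, 103, 4, 7, 15] z.107 [111.2, -37.0] z.064 [110.8, -41.8]
red [60.6, 0.5] [75.8, 0.5]
[283.17800392 144.71648761] [282.87654057 194.40798578] [283.32236331 132.89002718]
124 163 165 105 113 120 117 119 116 117 116 116 114 116 115 114  99  92  99
128 164 165  97 121 122 121 121 125 121 117 120 118 118 118 122 105  97 132
132 166 165 115 118 122 124 114 107 157 184 140  77  75  75  77  73 101  98
136 137  92  99 119 122 161  95  40  51  48  41  34  77  81  77  73  99  99
1
[... 776 characters left out ...]
30 162 161 122  26  23  34  31  23 147 165 167 165 162 169
184  85  81  73  36 152 114 149  93  27  28  29  72 132 111 164 166 127 150
188  85  79  85  97  83 106 113 171 131 144 152 129 129 101 165 165 126 129
192  86  41  38  41  93 183  61 165 133 147 152 117  60 147  80 136 125  92
196  41  41  38  40 121 215 101 112  88 111  92  71  72 151  90 140 126  84
scene [(0.64, [327.9, 215.2])] exp flat [328.3 216.7]
tape_blue_mid [(0.82, [300.6, 229.0])]
relay_box_mid [(0.5, [343.5, 217.7])]
fuse_box_mid [(0.66, [369.7, 221.9])]
side [(0.58, [265.9, 213.5])] exp flat [267.2 213.6]
tape_blue_mid [(0.63, [315.0, 248.9])]
relay_box_mid [(0.55, [346.1, 282.6])]
fuse_box_mid [(0.36, [312.2, 277.2])]
```

```bash
python3 - <<'E'
from h import *
c0=np.array([.4895,-.0986])
for c in ['scene','side']:
    snap(c)
    for n in NM:
        r=spot_point(n+'_mid',c); print(c,n,[(round(x['score'],2),'u',np.round((onz(c,x['uv'],.0645)[:2]-c0)[::-1]*1e3,1).tolist()) for x in r[:1]])
print(job_done())
E
```

```text
scene module_orange [(0.77, 'u', [17.0, -1.5])]
scene module_blue [(0.65, 'u', [-67.3, 8.7])]
scene module_green [(0.71, 'u', [79.3, -0.3])]
side module_orange [(0.59, 'u', [-3.6, -6.7])]
side module_blue [(0.57, 'u', [-69.0, -3.9])]
side module_green [(0.51, 'u', [80.8, -1.0])]
the job is handed in; nothing more can be done
None
```

I loaded all three modules (green in bay 3, orange in bay 2, blue in bay 1), wound the crank to its stop and folded the handle flat, then handed the job in at about 85 s without a verdict. The last close views put green and orange seated and bay 3's red bar in its locked position. Blue was checked only from the fixed cameras after cranking. I left the cartons and tape roll alone but did not re-measure the cartons.

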